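# Demould tissue blocks and pack the specimen case

## Task

The wax tissue blocks on the cold plate have set: lift each one out of its steel mould and pack them, together with the small white-capped specimen pots standing on the bench, side by side in the foam trough of the transport case, every block seated flat, wax side down, and every pot upright, all right down on the trough's floor. When everything is in, lower the case's lid fully closed without slamming it. Leave the other things on the bench where they are.

Things in the scene. Friction and masses are not known exactly. Their poses are not given: they have to be found in the camera images.
- block_a: Wide tissue block: pale wax boss 34 x 48 mm, 12 mm tall, under a white gridded cassette 44 mm (its x) x 58 mm (its y), 16 mm tall; 28 mm in all, about 55 g. Origin: centre of the wax underside, z up. Starts wax down, loose in mould_a, axes parallel to it, its top 13 mm standing out: grip it across the 58 mm and lift straight up. Absent in some starts.
- block_b: Wide tissue block: pale wax boss 34 x 48 mm, 12 mm tall, under a white gridded cassette 44 mm (its x) x 58 mm (its y), 16 mm tall; 28 mm in all, about 55 g. Origin: centre of the wax underside, z up. Starts wax down, loose in mould_b, axes parallel to it, its top 13 mm standing out: grip it across the 58 mm and lift straight up. Absent in some starts.
- block_c: Narrow tissue block: pale wax boss 22 x 48 mm, 12 mm tall, under a white gridded cassette 32 mm (its x) x 58 mm (its y), 16 mm tall; 28 mm in all, about 40 g. Origin: centre of the wax underside, z up. Starts wax down, loose in mould_c, axes parallel to it, its top 13 mm standing out: grip it across the 58 mm and lift straight up. Absent in some starts.
- block_d: Narrow tissue block: pale wax boss 22 x 48 mm, 12 mm tall, under a white gridded cassette 32 mm (its x) x 58 mm (its y), 16 mm tall; 28 mm in all, about 40 g. Origin: centre of the wax underside, z up. Starts wax down, loose in mould_d, axes parallel to it, its top 13 mm standing out: grip it across the 58 mm and lift straight up. Absent in some starts.
- mould_a: Pressed steel base mould frozen fast to the cold plate (it cannot move), 17 mm tall, flange 56 mm (its x) x 70 mm (its y). Cavity: 36 x 50 mm and 12 mm deep for the wax, below a recess 46.5 x 60.5 mm and 3 mm deep for the cassette. Origin: centre of its underside; inner floor 2 mm above. block_a starts in it, if present.
- mould_b: Pressed steel base mould frozen fast to the cold plate (it cannot move), 17 mm tall, flange 56 mm (its x) x 70 mm (its y). Cavity: 36 x 50 mm and 12 mm deep for the wax, below a recess 46.5 x 60.5 mm and 3 mm deep for the cassette. Origin: centre of its underside; inner floor 2 mm above. block_b starts in it, if present.
- mould_c: Pressed steel base mould frozen fast to the cold plate (it cannot move), 17 mm tall, flange 44 mm (its x) x 70 mm (its y). Cavity: 24 x 50 mm and 12 mm deep for the wax, below a recess 34.5 x 60.5 mm and 3 mm deep for the cassette. Origin: centre of its underside; inner floor 2 mm above. block_c starts in it, if present.
- mould_d: Pressed steel base mould frozen fast to the cold plate (it cannot move), 17 mm tall, flange 44 mm (its x) x 70 mm (its y). Cavity: 24 x 50 mm and 12 mm deep for the wax, below a recess 34.5 x 60.5 mm and 3 mm deep for the cassette. Origin: centre of its underside; inner floor 2 mm above. block_d starts in it, if present.
- mould_e: Pressed steel base mould frozen fast to the cold plate (it cannot move), 17 mm tall, flange 56 mm (its x) x 70 mm (its y). Cavity: 36 x 50 mm and 12 mm deep for the wax, below a recess 46.5 x 60.5 mm and 3 mm deep for the cassette. Origin: centre of its underside; inner floor 2 mm above. Always empty.
- mould_f: Pressed steel base mould frozen fast to the cold plate (it cannot move), 17 mm tall, flange 44 mm (its x) x 70 mm (its y). Cavity: 24 x 50 mm and 12 mm deep for the wax, below a recess 34.5 x 60.5 mm and 3 mm deep for the cassette. Origin: centre of its underside; inner floor 2 mm above. Always empty.
- pot_a: Small specimen pot with a white screw cap, standing on the bench between the cold plate and the case: a plain upright cylinder 40 mm in diameter and 36 mm tall, cap and all (the cap is the top 14 mm), full, about 60 g. Origin: centre of its underside, z up. Absent in some starts.
- pot_b: Small specimen pot with a white screw cap, standing on the bench between the cold plate and the case: a plain upright cylinder 40 mm in diameter and 36 mm tall, cap and all (the cap is the top 14 mm), full, about 60 g. Origin: centre of its underside, z up. Absent in some starts.
- cold_plate: Low white cooling unit fixed on the bench, 270 mm (its x) x 250 mm (its y), flat metal top 60 mm high with six moulds standing on it in two columns of three. The case is on the other side of the bench; which is left varies. Origin: centre of its underside.
- case: Hard grey transport case fixed on the bench; base 130 mm front to back (its x; hinge at +x, handle side -x) and 310 mm long (its y), rim 42 mm high, filled with firm dark foam whose flat top is 40 mm high, with one straight-walled trough cut in it. The lid stands open at the +x side. Origin: centre of its underside.
- trough (a point): Centre of the trough's floor (26 mm above the case's origin), axes as the case. The trough is 64 mm wide (x), 266 mm long (y) and 14 mm deep, so whatever stands in it sticks up out of the foam: blocks by 14 mm, pots by 22 mm. Six pieces fill it nearly full when their 58 mm lengths lie across it.
- case_lid (a joint): Lid angle in rad: 0 closed, grows as it opens, 1.95 at its stop; starts between 1.65 and 1.93. The hinge is stiff (friction about 0.35 N m), so the lid stays at whatever angle it is left; it takes 2 to 4 N at the handle to close it.
- lid_handle (a point): Middle of the lid's handle, a horizontal round bar 11 mm thick and 110 mm long parallel to the case's y, 35 mm out from the lid's front face (166 mm from the hinge axis). Lid open: at the top of the standing lid. Lid closed: at the front of the case, 58 mm above the bench.
- lid_hinge (a point): Middle of the hinge axis, which runs along the case's y at the top far edge of the base: 65 mm in +x and 42 mm up from the case's origin. The closed lid covers the base and is hollow, 38 mm tall (34 mm inside), its top 80 mm above the bench.
- tube_rack: Blue rack of capped tubes, 75 x 140 mm, 102 mm tall, at the far side; not part of the job. Origin: centre of its underside.
- wash_bottle: White bottle, 64 mm diameter, 170 mm tall, at the far side; not part of the job. Origin: centre of its underside.
- stain_jar: Amber glass jar, 56 mm diameter, 85 mm tall, at the far side; not part of the job. Origin: centre of its underside.
- forceps: Steel forceps 110 mm long lying near the robot; not part of the job. Origin: centre of its underside.
- marker: Marker pen 120 mm long lying beyond the pots; not part of the job. Origin: centre of its underside.
Mind the look-alikes: they are no part of the job. What is shaped like the block_d but black or yellow is not meant. Leave any purple look-alike of the pot_b alone.

How it is judged (in metres and radians):
On the way, in this order (a step that is already met when the one before it is completed fails the run):
1. every block and pot present stands released in the trough, down on its floor, with the lid still open (z of block_a in the frame of trough between -0.006 and 0.006 m and x of block_a in the frame of trough between -0.03 and 0.03 m and y of block_a in the frame of trough between -0.13 and 0.13 m and angle between each of block_a, block_b, block_c, block_d, pot_a, pot_b's own z axis and vertical below 0.12 rad and linear speed of each of block_a, block_b, block_c, block_d, pot_a, pot_b below 0.03 m/s and z of block_b in the frame of trough between -0.006 and 0.006 m and x of block_b in the frame of trough between -0.03 and 0.03 m and y of block_b in the frame of trough between -0.13 and 0.13 m and z of block_c in the frame of trough between -0.006 and 0.006 m and x of block_c in the frame of trough between -0.03 and 0.03 m and y of block_c in the frame of trough between -0.13 and 0.13 m and z of block_d in the frame of trough between -0.006 and 0.006 m and x of block_d in the frame of trough between -0.03 and 0.03 m and y of block_d in the frame of trough between -0.13 and 0.13 m and z of pot_a in the frame of trough between -0.006 and 0.006 m and x of pot_a in the frame of trough between -0.03 and 0.03 m and y of pot_a in the frame of trough between -0.13 and 0.13 m and z of pot_b in the frame of trough between -0.006 and 0.006 m and x of pot_b in the frame of trough between -0.03 and 0.03 m and y of pot_b in the frame of trough between -0.13 and 0.13 m and value of joint case_lid above 1 rad and contact force between the fingers and block_a below 0.5 N and contact force between the fingers and block_b below 0.5 N and contact force between the fingers and block_c below 0.5 N and contact force between the fingers and block_d below 0.5 N and contact force between the fingers and pot_a below 0.5 N and contact force between the fingers and pot_b below 0.5 N), for 0.2 s.
2. the lid is closed (value of joint case_lid below 0.05 rad), for 0.2 s.
At the end, for the whole second after the job is handed in: Every block and pot that is present is in the trough, its underside within 6 mm of the trough's floor height, upright within 0.12 rad (blocks wax down), at rest, and the lid is closed to within 0.05 rad (z of block_a in the frame of trough between -0.006 and 0.006 m and x of block_a in the frame of trough between -0.03 and 0.03 m and y of block_a in the frame of trough between -0.13 and 0.13 m and angle between each of block_a, block_b, block_c, block_d, pot_a, pot_b's own z axis and vertical below 0.12 rad and linear speed of each of block_a, block_b, block_c, block_d, pot_a, pot_b below 0.03 m/s and z of block_b in the frame of trough between -0.006 and 0.006 m and x of block_b in the frame of trough between -0.03 and 0.03 m and y of block_b in the frame of trough between -0.13 and 0.13 m and z of block_c in the frame of trough between -0.006 and 0.006 m and x of block_c in the frame of trough between -0.03 and 0.03 m and y of block_c in the frame of trough between -0.13 and 0.13 m and z of block_d in the frame of trough between -0.006 and 0.006 m and x of block_d in the frame of trough between -0.03 and 0.03 m and y of block_d in the frame of trough between -0.13 and 0.13 m and z of pot_a in the frame of trough between -0.006 and 0.006 m and x of pot_a in the frame of trough between -0.03 and 0.03 m and y of pot_a in the frame of trough between -0.13 and 0.13 m and z of pot_b in the frame of trough between -0.006 and 0.006 m and x of pot_b in the frame of trough between -0.03 and 0.03 m and y of pot_b in the frame of trough between -0.13 and 0.13 m and value of joint case_lid below 0.05 rad); the robot touches nothing.
It fails at once if another thing on the bench was pushed more than 40 mm (distance of any of tube_rack, wash_bottle, stain_jar, forceps, marker from where it was at the start of the episode above 0.04 m).
It fails at once if the lid was slammed (turned shut faster than 2.5 rad/s) (velocity of joint case_lid below -2.5 rad/s).
Of block_a, block_b, block_c, block_d, pot_a, pot_b only 4 to 6 are there at a start; the rules pass over those that are not, and their reading is None.
At some moment in a run one of pot_a, pot_b may be knocked a few centimetres aside while the robot is not near it.
It also fails if it takes over 210 s, if anything falls off the work surface, if the arm or the gripper's body presses on something with over 40 N, if the wrist force passes 120 N, or if a joint passes its speed limit or range.

## Robot

A 6-joint arm with a two-finger parallel gripper is mounted at the origin on the work surface. World frame = base frame: x ahead of the robot, y to its left, z up, the work surface at z = 0. Lengths are in mm, angles in rad, forces in N, time in s.
With the tool pointing down it reaches from about 350 to 775 mm from the base axis. Payload 7.3 kg.
Tool frame: the origin (TCP) lies at the very end of the fingers, on their centre line; the grasp point (between the pads) lies 19 mm behind it (pinch_z is the distance from the TCP to the grasp point, in mm); z points along the fingers, y is the direction in which the jaws open and shut (so a half turn about z gives the same grasp; the last joint's range is limited). The gripper opens to 92 mm and grips with 3 to 60 N. Pads are 19 mm wide; open, the fingers measure 130 mm over their backs; the gripper's body (75 mm by 190 mm) begins 47 mm behind the grasp point.
Start: joints at [1.026, 0.342, 1.524, -0, 1.275, -0.146], TCP at [203.852, 483.828, 226.741] pointing down, gripper open.
Joint ranges: [-2.53, 2.53], [-0.77, 2.02], [0.04, 2.7], [-1, 4.14], [0.28, 2.66], [-3.11, 3.11]. Speed limits (rad/s): [2.57, 2.57, 3.14, 3.14, 3.14, 3.14].

## Interface

Orientations are given as [roll, pitch, yaw] about the fixed x, y, z axes, in that order (R = Rz(yaw) Ry(pitch) Rx(roll)).
In Python, from plant import * gives the robot as it stands.
- The arm moves only by the tool step_arm, never from a script. Its argument "moves" is one flat list of numbers, 7 for each row, row after row: the shift along the tool's x, y, z scaled (see below), then the turn, a rotation vector about the tool's x, y, z scaled (see below), then the closure, from -1 (fully open) to 1 (shut). A call has 1 to 8 rows; each row shifts and turns the pose as measured when the row begins, along the tool's axes as they then stand; what a row does not reach is not made up. The controller multiplies each number of a shift by 2 cm and each number of a turn by 4 degrees. A row lasts 1/12 s, in which the tool goes at most 41.7 mm and 7.16 degrees, less where a joint would pass 70% of its speed; a pose out of reach is approached as far as the arm can. A call with a number of a shift or a turn outside -1 to 1 is refused whole. A call with a gripper value outside its range is refused whole. The fingers move at their own pace and stop on an object; the grip force is fixed at half the most. Time passes only in rows, so rows that do not move let the fingers close. It gives the time, the measured TCP pose, the force and the opening at its end, in the units of the state.
- get_obs(): the state, without advancing time (a new reading comes with each control period).
- capture(name): name is "scene" or "top" or "wrist"; returns the picture (384x512x3 uint8, red, green, blue); there is no depth.
- get_calibration(name): a dict with "mtx" (3x3 intrinsics, pixels), "eye" and "orientation" of the camera in the world; the wrist camera has in their place "mount" (4x4, takes a point from camera to tool coordinates, whose origin is the TCP and whose axes are the flange's). Camera axes: x right, y down, z forward; pixel columns grow to the right and rows downward; lengths in mm; the calibration is good to about 2 mm. A picture is of the moment at which its call begins: read the wrist's pose just before it. get_calibration takes no time and is no camera call.
- close_job(): hands the job in, once; it reports no verdict.
The state is a dict: "time": time; "joint_positions": joint angles; "dq": joint speeds; "tau": joint torques, N m; "tool_pos": TCP position; "tcp_rot": TCP orientation; "contact_force": force on the tool from outside, world axes, zero at the start; "moment": the same for the moment, N m; "grip_width": finger opening in mm.
Only numpy, scipy, OpenCV 4.12 (cv2) and the standard library are available. Lean on these libraries where they do the work, as an engineer would, in place of code of your own. Each camera call takes 0.05 s, during which the arm holds its last target.

## Working session

There is one attempt and no reset: what is moved stays moved. The work goes in short steps, Python scripts to look and compute and a tool call to move; the robot and the scene stay as the last step left them, time stands still between calls to the robot, and variables do not carry over. Pictures are saved under pics/ and viewed, and the job is handed in when it is done.

Besides the shell and the picture viewer there is one more tool, called after "Call:" in YAML: its name, and indented under it one key for each argument. step_arm: Moves the arm, as the interface text tells. Shifts and turns lie within -1 to 1; 1 stands for 2 cm of shift or 4 degrees of turn. Its arguments: {"type":"object","properties":{"moves":{"type":"array"}},"required":["moves"]}

```bash
ls; mkdir -p pics
python3 - <<'E'
from plant import *
import cv2,numpy as np
print(get_obs())
for n in ["scene","top","wrist"]:
    im=capture(n); cv2.imwrite(f"pics/{n}0.png",im[:,:,::-1]); print(n,get_calibration(n))
E
```

```text
pics
{'time': 0.0, 'joint_positions': array([ 1.02597273e+00,  3.42701512e-01,  1.52504895e+00,  1.17478359e-05,
        1.27536796e+00, -1.45983773e-01]), 'dq': array([ 0.00142624,  0.00233065,  0.00129724, -0.00141833,  0.00088034,
       -0.00017572]), 'tau': array([ 9.75683433e-04, -4.31236839e+01, -2.44223303e+01,  7.17844907e-02,
        5.60655305e-02, -1.33183858e-04]), 'tool_pos': array([203.63574538, 483.45074404, 226.04481672]), 'tcp_rot': array([-3.14008475e+00, -2.33061147e-04,  2.74274923e+00]), 'contact_force': array([-0.13820194, -1.06229651, -0.30776654]), 'moment': array([ 0.02671422, -0.02887471,  0.00141638]), 'grip_width': 91.72626540235656}
scene {'mtx': array([[378.93951314,   0.        , 262.03725178],
       [  0.        , 378.93951314, 193.02897764],
       [  0.        ,   0.        ,   1.        ]]), 'eye': array([1127.88759192, -120.57394426,  808.8732873 ]), 'orientation': array([-2.46299684e+00,  8.68391397e-04,  1.37024344e+00])}
top {'mtx': array([[469.19722504,   0.        , 255.17728753],
       [  0.        , 469.19722504, 188.99272089],
       [  0.        ,   0.        ,   1.        ]]), 'eye': array([ 296.84975128,   -8.40342571, 1113.92794615]), 'orientation': array([-2.92650611e+00, -2.76716140e-03, -1.63255426e+00])}
wrist {'mtx': array([[325.435143  ,   0.        , 257.31447446],
       [  0.        , 325.435143  , 194.58249428],
       [  0.        ,   0.        ,   1.        ]]), 'mount': array([[ 9.33322722e-04, -9.68574774e-01, -2.48720799e-01,
         6.63710568e+01],
       [ 9.99999411e-01,  7.66170902e-04,  7.68847496e-04,
         1.22032015e-01],
       [-5.54123650e-04, -2.48721370e-01,  9.68574919e-01,
        -1.58602071e+02],
       [ 0.00000000e+00,  0.00000000e+00,  0.00000000e+00,
         1.00000000e+00]])}
```

View pics/top0.png

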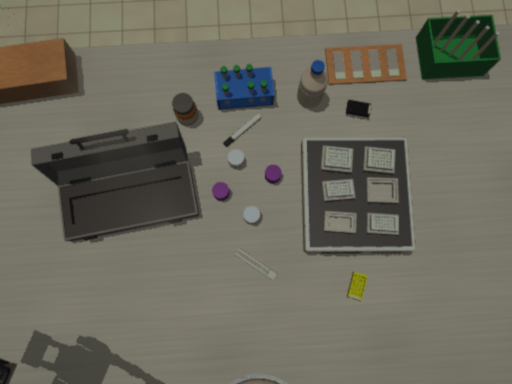

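View pics/scene0.png

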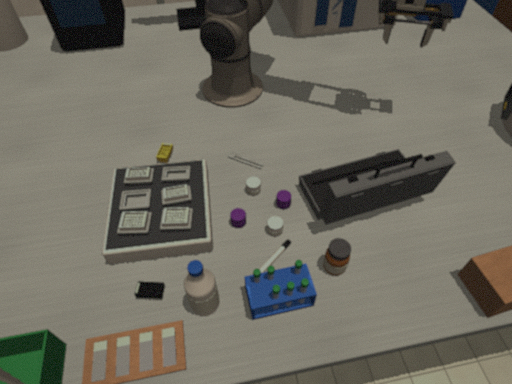

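View pics/wrist0.png

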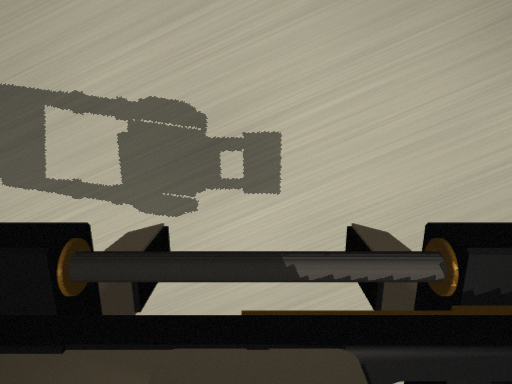

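```bash
cat > h.py <<'E'
from plant import *
import cv2,numpy as np
from scipy.spatial.transform import Rotation as R
def cam(n,obs=None):
    c=get_calibration(n)
    if n=="wrist":
        o=obs or get_obs()
        M=np.eye(4);M[:3,:3]=R.from_euler('xyz',o['tcp_rot']).as_matrix();M[:3,3]=o['tool_pos']
        M=M@c['mount'];return c['mtx'],M[:3,:3],M[:3,3]
    return c['mtx'],R.from_euler('xyz',c['orientation']).as_matrix(),np.array(c['eye'])
def unproj(C,uv,z):
    K,Rm,e=C; uv=np.atleast_2d(np.array(uv,float))
    d=(np.c_[uv,np.ones(len(uv))]@np.linalg.inv(K).T)@Rm.T
    return e+d*((z-e[2])/d[:,2])[:,None]
def proj(C,P):
    K,Rm,e=C; p=(np.atleast_2d(P)-e)@Rm@K.T
    return p[:,:2]/p[:,2:]
def crop(im,x0,y0,x1,y1,f,name,gray=None):
    c=cv2.resize(im[y0:y1,x0:x1],None,fx=f,fy=f,interpolation=cv2.INTER_CUBIC)
    cv2.imwrite(f"pics/{name}.png",c[:,:,::-1])
def st():
    o=get_obs();print('t',round(o['time'],2),'tcp',o['tool_pos'].round(1),'rpy',np.degrees(o['tcp_rot']).round(2),'F',o['contact_force'].round(1),'w',round(o['grip_width'],1));return o
def need(target,yawdeg):
    """tool-frame shift (units of 2cm) and yaw turn (units of 4deg about tool z) to reach a pointing-down pose"""
    o=st();Rt=R.from_euler('xyz',o['tcp_rot'])
    s=Rt.inv().apply(np.array(target)-o['tool_pos'])
    T=R.from_euler('xyz',[180,0,yawdeg],degrees=True)
    rv=(Rt.inv()*T).as_rotvec(degrees=True)
    print('shift units(x,y,z):',(s/20).round(2),'turn units',(rv/4).round(2))
E
python3 - <<'E'
from h import *
im=cv2.imread('pics/top0.png')[:,:,::-1]
C=cam('top')
crop(im,290,130,420,260,4.5,'t_plate');crop(im,20,110,290,290,2.9,'t_case')
g=im.copy()
for n,uv,z in [('plate corners',[(303,139),(407,139),(411,249),(305,251)],60),('potW',[(236,156),(252,213)],36),('case foam pix',[(62,185),(195,205)],42),('yel',[(358,286)],28)]:
    print(n,unproj(C,uv,z).round(0)[:,:2].tolist())
E
```

```text
plate corners [[640.0, -145.0], [625.0, -390.0], [368.0, -365.0], [378.0, -128.0]]
potW [[615.0, 15.0], [475.0, -15.0]]
case foam pix [[568.0, 425.0], [501.0, 116.0]]
yel [[294.0, -245.0]]
```

View pics/t_plate.png

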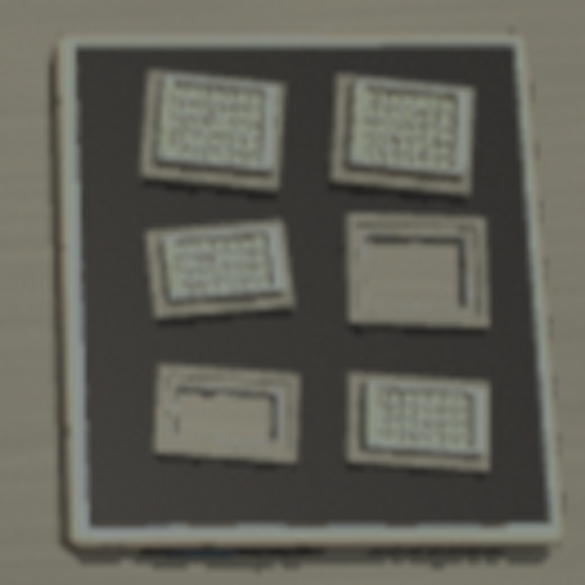

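View pics/t_case.png

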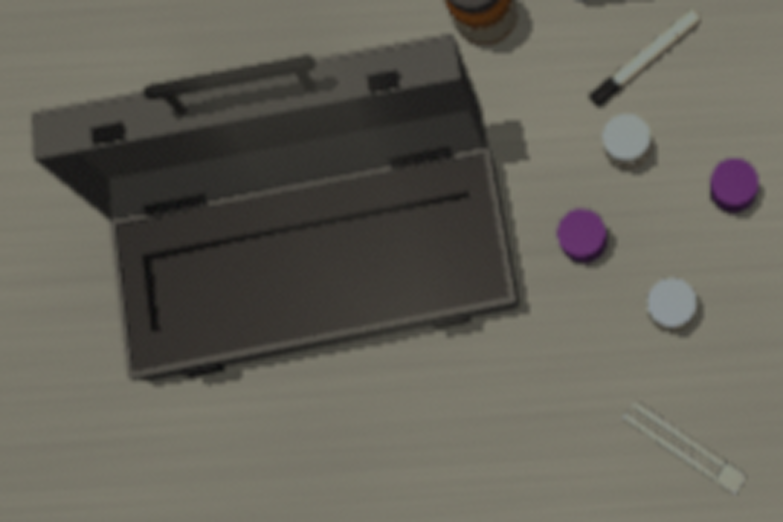

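Run:
```python
from h import *
C=cam('top')
p=np.array([(131,377),(517,303),(490,152),(112,218)])/2.9+[20,110]
P=unproj(C,p,42)[:,:2];print(P.round(1),P.mean(0).round(1))
fl,fr,br,bl=P
for a,b in [(fr,fl),(br,bl)]: 
    d=b-a;print('len',np.hypot(*d).round(1),'yaw of +y',np.degrees(np.arctan2(-d[0],d[1])).round(2))
for a,b in [(fl,bl),(fr,br)]:
    d=b-a;print('len',np.hypot(*d).round(1),'yaw x',np.degrees(np.arctan2(d[1],d[0])).round(2))
# trough dark edges
p=np.array([(150,258),(468,195),(155,328)])/2.9+[20,110]
print(unproj(C,p,40)[:,:2].round(1))
# lid handle ends
p=np.array([(150,92),(312,62)])/2.9+[20,110]
for z in (190,200,205): print(z,unproj(C,p,z)[:,:2].round(1).tolist())
# block centres
p=np.array([(215,120),(411,124),(222,264),(423,413)])/4.5+[290,130]
print('blk',unproj(C,p,90)[:,:2].round(1).tolist())
```

```text
[[438.  414.3]
 [478.3 109.1]
 [604.2 126.6]
 [567.6 432.7]] [522.  270.7]
len 307.8 yaw of +y 7.52
len 308.2 yaw of +y 6.82
len 130.9 yaw x 8.09
len 127.2 yaw x 7.91
[[533.2 402.2]
 [569.7 145.8]
 [476.1 397. ]]
190 [[620.7, 347.4], [636.1, 232.6]]
200 [[617.1, 343.5], [632.4, 230.0]]
205 [[615.4, 341.6], [630.6, 228.7]]
blk [[583.4, -216.7], [575.3, -315.2], [509.2, -212.8], [428.9, -303.6]]
```

Candidates, by pixel in the top image:
- **Blocks (take):** white blocks in moulds at (338,158), (380,160), (340,189) and (383,223). The first two are wide and the last two narrow.
- **Not blocks:** empty moulds at (383,190) and (340,222). The look-alikes are black at (358,108) and yellow at (358,286).
- **Pots (take):** white caps at (236,157) and (252,213).
- **Not pots:** purple look-alikes at (221,191) and (273,174).

All six pieces are present, and the close crop agrees. The case is centred at about (522,271) with a yaw of about 7.4°, and the lid stands at about 1.71 rad. I'll first push the handle back to its stop for gripper clearance.

Call:
step_arm:
  moves: [-1, -0.1, 0, 0, 0, 0, 1, -1, -0.1, 0, 0, 0, 0, 1, -1, -0.1, 0, 0, 0, 0, 1, -1, -0.1, 0, 0, 0, 0, 1, -1, -0.1, 0, 0, 0, 0, 1, -1, -0.1, 0, 0, 0, 0, 1, -1, -0.1, 0, 0, 0, 0, 1, -1, -0.1, 0, 0, 0, 0, 1]

```text
time: 0.82
tool_pos: [346.2, 404.6, 223.6]
tcp_rot: [-3.136, -0.003, 2.75]
contact_force: [0.7, -0.2, -1.0]
grip_width: 43.1
```

```bash
python3 -c "
from h import *
need([571,280,226],97.4)"
```

```text
t 0.82 tcp [346.2 404.6 223.6] rpy [-179.66   -0.19  157.57] F [ 0.7 -0.2 -1. ] w 43.1
shift units(x,y,z): [-12.77  -1.47  -0.15] turn units [-0.1   0.   15.04]
```

Call:
step_arm:
  moves: [-1, -0.1, 0, 0, 0, 0, 1, -1, -0.1, 0, 0, 0, 0, 1, -1, -0.1, 0, 0, 0, 0, 1, -1, -0.1, 0, 0, 0, 0, 1, -1, -0.1, 0, 0, 0, 0, 1, -1, -0.1, 0, 0, 0, 0, 1, -1, -0.1, 0, 0, 0, 0, 1, -1, -0.1, 0, 0, 0, 0, 1]

```text
time: 1.48
tool_pos: [493.6, 323.2, 220.3]
tcp_rot: [-3.131, -0.007, 2.75]
contact_force: [-1.2, 0.8, -0.0]
grip_width: 0.7
```

Call:
step_arm:
  moves: [-1, -0.2, 0, 0, 0, 0, 1, -1, -0.2, 0, 0, 0, 0, 1, -1, -0.1, 0, 0, 0, 0, 1, 0, 0, 0, 0, 0, 1, 1, 0, 0, 0, 0, 0, 1, 1, 0, 0, 0, 0, 0, 1, 1, 0, 0, 0, 0, 0, 1, 1, 0, 0, 0, 0, 0, 1, 1]

```text
time: 2.15
tool_pos: [551.1, 284.3, 214.9]
tcp_rot: [-3.122, -0.005, 2.381]
contact_force: [0.7, -0.6, 0.7]
grip_width: 0.7
```

Call:
step_arm:
  moves: [0, 0, 0, 0, 0, 1, 1, 0, 0, 0, 0, 0, 1, 1, 0, 0, 0, 0, 0, 1, 1, 0, 0, 0, 0, 0, 1, 1, 0, 0, 0, 0, 0, 1, 1, 0, 0, 0, 0, 0, 1, 1, 0, 0, 0, 0, 0, 1, 1, 0, 0, 0, 0, 0, 1, 1]

```text
time: 2.82
tool_pos: [549.7, 283.5, 210.9]
tcp_rot: [-3.115, 0.008, 1.793]
contact_force: [-0.3, 0.5, 0.2]
grip_width: 0.6
```

```bash
python3 -c "
from h import *
need([571,280,226],97.4)
im=capture('top');crop(im,20,90,290,290,2.9,'t1')
im=capture('scene');crop(im,260,100,512,300,3,'s1')"
```

```text
t 2.82 tcp [549.7 283.5 210.9] rpy [-178.47    0.45  102.72] F [-0.3  0.5  0.2] w 0.6
shift units(x,y,z): [-0.41  0.98 -0.78] turn units [-0.38  0.13  1.33]
```

View pics/s1.png

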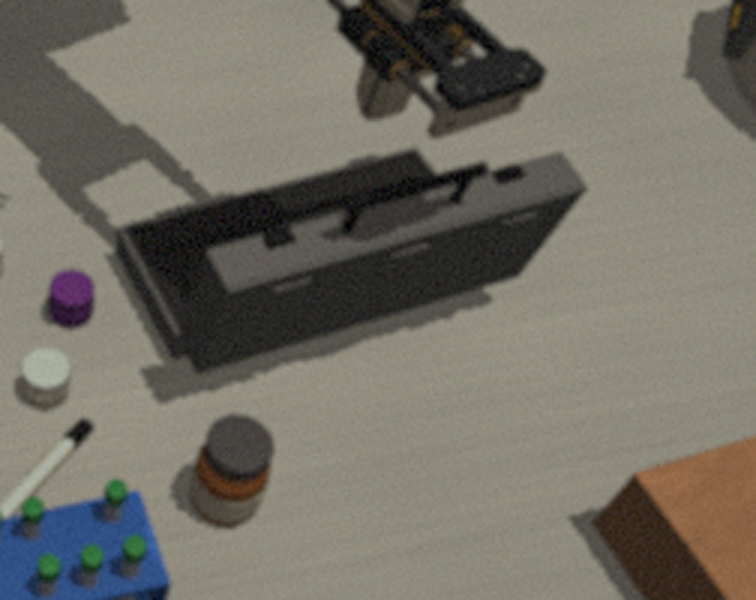

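```bash
python3 -c "
from h import *
print(proj(cam('scene'),[[549.7,283.5,210.9],[203.6,483,226]]), proj(cam('top'),[[549.7,283.5,210.9]]))"
```

```text
[[384.35747812 137.13765736]
 [402.86086183  43.50658244]] [[ 99.29118266 170.65648558]]
```

View pics/t1.png

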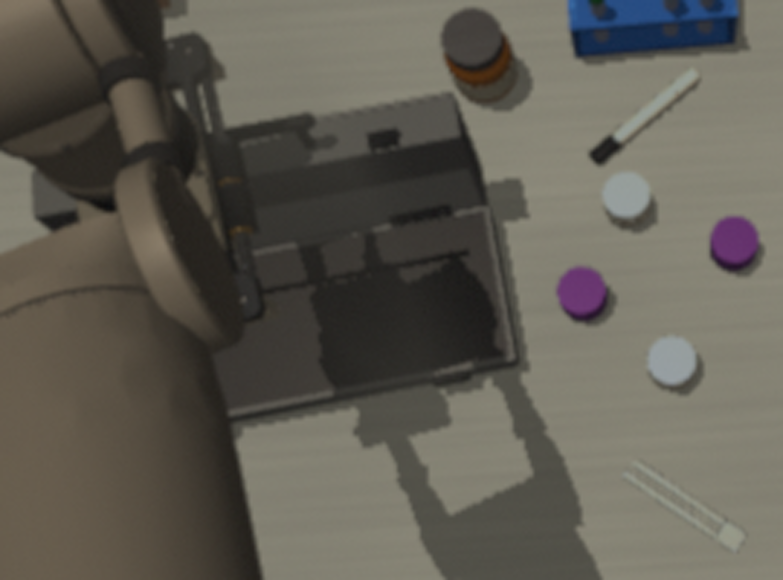

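Call:
step_arm:
  moves: [0, 0.5, 0.5, -0.4, 0.1, 1, 1, 0, 0.5, 0.5, 0, 0, 0.3, 1, 0, 0.8, 0.2, 0, 0, 0, 1, 0, 0.5, 0, 0, 0, 0, 1]

```text
time: 3.25
tool_pos: [595.2, 291.1, 185.5]
tcp_rot: [3.141, 0.002, 1.713]
contact_force: [-0.7, -0.5, -0.7]
grip_width: 0.5
```

```bash
python3 -c "
from h import *
need([603,282,181],97.4)"
```

```text
t 3.25 tcp [595.2 291.1 185.5] rpy [1.7999e+02 1.0000e-01 9.8120e+01] F [-0.7 -0.5 -0.7] w 0.5
shift units(x,y,z): [-0.51  0.32  0.23] turn units [0.   0.03 0.18]
```

Call:
step_arm:
  moves: [-0.1, 0.4, 0.1, 0, 0, 0, 1, -0.1, 0.4, 0, 0, 0, 0, 1, -0.1, 0.4, 0, 0, 0, 0, 1]

```text
time: 3.5
tool_pos: [620.5, 289.0, 180.1]
tcp_rot: [-3.134, 0.002, 1.72]
contact_force: [-1.8, 0.9, -0.8]
grip_width: 0.0
```

Call:
step_arm:
  moves: [0, 0.3, 0, 0, 0, 0, 1, 0, 0.3, 0, 0, 0, 0, 1]

```text
time: 3.67
tool_pos: [632.7, 290.1, 177.7]
tcp_rot: [-3.129, 0.003, 1.723]
contact_force: [-1.9, 0.5, -1.5]
grip_width: 0.4
```

Call:
step_arm:
  moves: [0, 0.3, 0, 0, 0, 0, 1]

```text
time: 3.75
tool_pos: [638.8, 290.8, 176.8]
tcp_rot: [-3.127, 0.003, 1.724]
contact_force: [-0.9, -0.1, -0.7]
grip_width: 0.2
```

```bash
python3 -c "
from h import *
need([635,282,181],97.4)
im=capture('scene');crop(im,260,100,512,300,3,'s2')"
```

```text
t 3.75 tcp [638.8 290.8 176.8] rpy [-179.17    0.18   98.77] F [-0.9 -0.1 -0.7] w 0.2
shift units(x,y,z): [-0.41 -0.26 -0.2 ] turn units [-0.21  0.05  0.34]
```

View pics/s2.png

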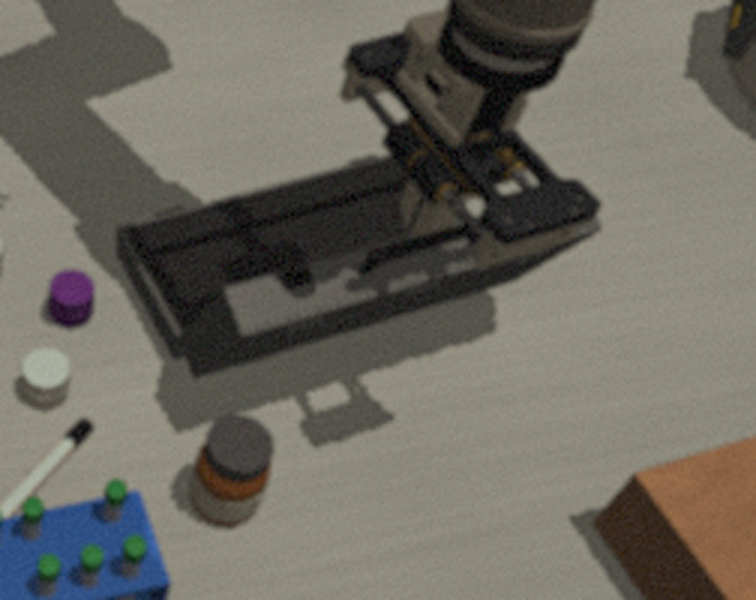

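Call:
step_arm:
  moves: [-0.1, 0.3, -0.15, -0.2, 0, 0.2, 1]

```text
time: 3.88
tool_pos: [640.5, 290.9, 176.8]
tcp_rot: [-3.126, 0.001, 1.711]
contact_force: [-36.5, 5.1, -3.0]
grip_width: 0.4
```

Call:
step_arm:
  moves: [0, 0.3, 0, 0, 0, 0, 1]

```text
time: 3.97
tool_pos: [640.2, 291.3, 176.5]
tcp_rot: [-3.111, 0.003, 1.712]
contact_force: [-32.6, -12.2, 23.9]
grip_width: 0.4
```

```bash
python3 -c "
from h import *
st()
im=capture('scene');crop(im,260,100,512,300,3,'s3')"
```

```text
t 3.97 tcp [640.2 291.3 176.5] rpy [-1.7823e+02  1.6000e-01  9.8100e+01] F [-32.6 -12.2  23.9] w 0.4
```

View pics/s3.png

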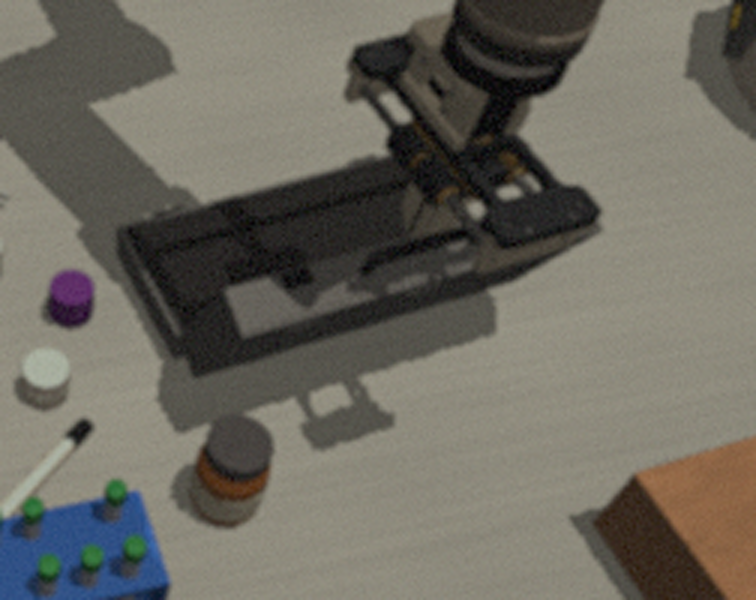

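Call:
step_arm:
  moves: [0, -1, -0.2, 0, 0, 0, 1, 0, -1, -1, -0.4, 0, 0, -1, 0, -1, -1, 0, 0, 0, -1, 0, -1, -1, 0, 0, 0, -1, 0, -1, -1, 0, 0, 0, -1, 0, -1, -1, 0, 0, 0, -1, 0, 0, 0, 0, 0, 0, -1]

```text
time: 4.6
tool_pos: [517.4, 274.1, 286.9]
tcp_rot: [-3.139, 0.004, 1.715]
contact_force: [0.7, 0.8, 1.7]
grip_width: 35.8
```

```bash
python3 -c "
from h import *
o=st()
im=capture('wrist');cv2.imwrite('pics/w1.png',im[:,:,::-1]);import pickle;pickle.dump(o,open('w1.pkl','wb'))"
```

```text
t 4.6 tcp [517.4 274.1 286.9] rpy [-179.86    0.22   98.25] F [0.7 0.8 1.7] w 35.8
```

View pics/w1.png

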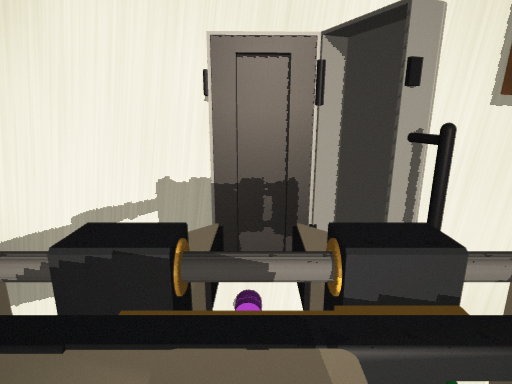

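Run:
```python
from h import *
import pickle
o=pickle.load(open('w1.pkl','rb'));C=cam('wrist',o)
im=cv2.imread('pics/w1.png')[:,:,::-1];crop(im,195,20,335,160,4.2,'w1c')
P=unproj(C,[(208,33),(321,33),(213,190),(315,190)],42)[:,:2];print('rim',P.round(1).tolist())
P=unproj(C,[(236,54),(291,54),(238,190),(288,190)],40)[:,:2];print('trough',P.round(1).tolist())
```

```text
rim [[439.9, 415.9], [566.7, 434.3], [465.8, 234.4], [594.5, 253.2]]
trough [[474.0, 398.8], [537.0, 408.0], [497.3, 238.5], [560.7, 247.8]]
```

View pics/w1c.png

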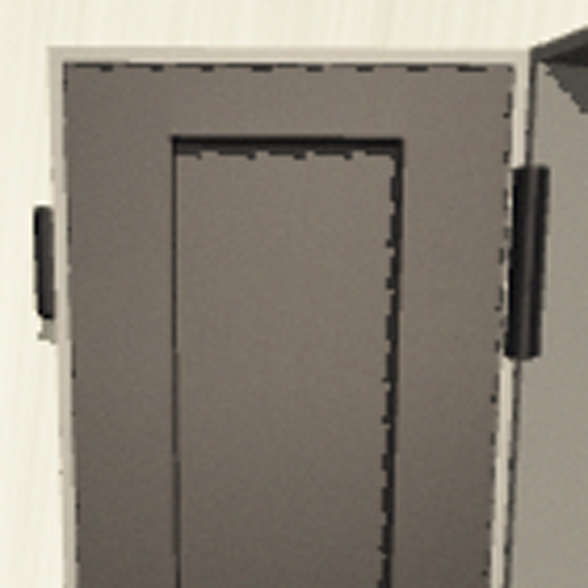

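Run:
```python
from h import *
import pickle
o=pickle.load(open('w1.pkl','rb'));C=cam('wrist',o)
A,B,D,E=unproj(C,[(236.2,52.6),(290.95,53.0),(237.4,153.3),(288.6,153.3)],40)[:,:2]
print(np.hypot(*(B-A)),np.hypot(*(E-D)))
m1=(A+B)/2;m2=(D+E)/2;d=m1-m2;yaw=np.degrees(np.arctan2(-d[0],d[1]));print('yaw',yaw, np.degrees(np.arctan2(*(B-A)[::-1])))
for yw in (yaw,7.5,8.0,8.3):
    y=np.radians(yw);print(yw,'centre',(m1-133*np.array([-np.sin(y),np.cos(y)])).round(1))
```

```text
63.269980001740194 63.77493029411649
yaw 8.227185876413749 7.8917502398944555
8.227185876413749 centre [524.4 273. ]
7.5 centre [522.8 272.8]
8.0 centre [523.9 273. ]
8.3 centre [524.6 273.1]
```

Call:
step_arm:
  moves: [-1, 0, 0, 0, 0, 0, -1, -1, 0, 0, 0, 0, 0, -1, -1, 0, -0.1, 0, 0, 0, -1, -1, 0, 0, 0, 0, 0, -1, -1, 0, -0.1, 0, 0, 0, -1, -1, 0, 0, 0, 0, 0, -1, -1, 0, -0.1, 0, 0, 0, -1, -1, 0, 0, 0, 0, 0, -1]

```text
time: 5.32
tool_pos: [547.5, 112.5, 285.3]
tcp_rot: [-3.139, 0.004, 1.722]
contact_force: [0.3, 0.3, -0.1]
grip_width: 90.7
```

Call:
step_arm:
  moves: [0, 0, -0.2, 0, 0, 0, -1, 0, 0, -0.2, 0, 0, 0, -1]

```text
time: 5.48
tool_pos: [549.1, 108.3, 290.6]
tcp_rot: [-3.136, 0.006, 1.716]
contact_force: [-0.2, -0.2, 0.3]
grip_width: 91.4
```

```bash
python3 -c "
from h import *
o=st()
im=capture('wrist');cv2.imwrite('pics/w2.png',im[:,:,::-1]);import pickle;pickle.dump(o,open('w2.pkl','wb'))
crop(im,180,20,345,250,2.6,'w2c')"
```

```text
t 5.48 tcp [549.1 108.3 290.6] rpy [-179.68    0.32   98.35] F [-0.2 -0.2  0.3] w 91.4
```

View pics/w2.png

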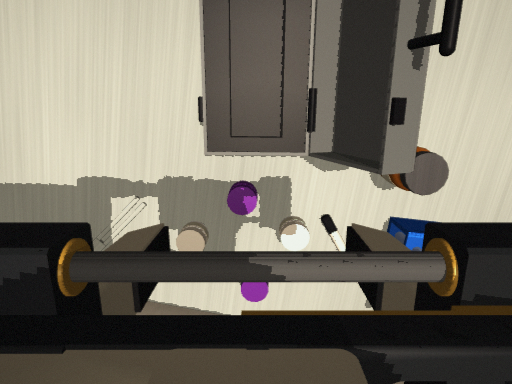

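View pics/w2c.png

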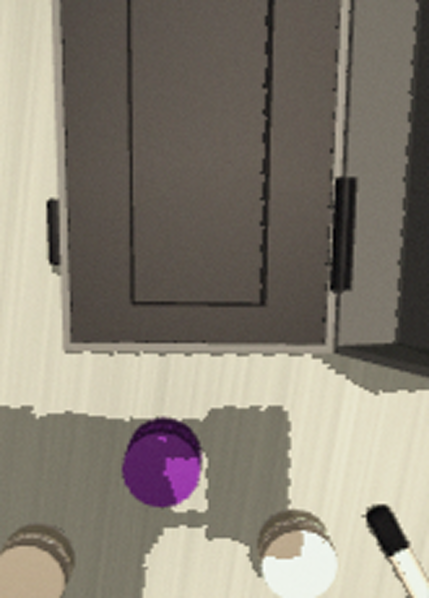

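Run:
```python
from h import *
import pickle
o=pickle.load(open('w2.pkl','rb'));C=cam('wrist',o)
A,B,D,E=unproj(C,[(230.8,136.5),(282.3,136.9),(229.2,27.7),(284.2,27.7)],40)[:,:2]
print(np.hypot(*(B-A)),np.hypot(*(E-D)))
m1=(A+B)/2;m2=(D+E)/2;d=m2-m1;print('yaw',np.degrees(np.arctan2(-d[0],d[1])), np.degrees(np.arctan2(*(B-A)[::-1])))
o=pickle.load(open('w1.pkl','rb'));C1=cam('wrist',o)
A1,B1=unproj(C1,[(236.2,52.6),(290.95,53.0)],40)[:,:2];M=(A1+B1)/2
d=M-m1;print(m1,M,'len',np.hypot(*d),'yaw',np.degrees(np.arctan2(-d[0],d[1])),'centre',(M+m1)/2)
```

```text
63.90478868527167 62.95620820236683
yaw 8.28664204668228 7.986443390865123
[542.03826584 142.05376169] [505.39861234 404.66701677] len 265.15690818150705 yaw 7.942603679775724 centre [523.71843909 273.36038923]
```

Call:
step_arm:
  moves: [-1, -0.45, 0, 0, 0, 0, -1, -1, -0.45, 0, 0, 0, 0, -1, -1, -0.45, -0.1, 0, 0, 0, -1, -1, -0.45, 0, 0, 0, 0, -1, -1, -0.45, -0.1, 0, 0, 0, -1, -1, -0.45, 0, 0, 0, 0, -1, -1, -0.45, -0.1, 0, 0, 0, -1, -1, -0.45, 0, 0, 0, 0, -1]

```text
time: 6.2
tool_pos: [504.3, -55.5, 296.5]
tcp_rot: [-3.139, 0.003, 1.733]
contact_force: [-0.4, 0.4, 0.7]
grip_width: 92.5
```

Call:
step_arm:
  moves: [-1, -0.45, 0, 0, 0, 0, -1, -1, -0.45, 0, 0, 0, 0, -1, -1, -0.45, -0.1, 0, 0, 0, -1, -1, -0.45, 0, 0, 0, 0, -1, -1, -0.45, -0.1, 0, 0, 0, -1, -1, -0.45, 0, 0, 0, 0, -1, -1, -0.45, -0.1, 0, 0, 0, -1, -1, -0.45, 0, 0, 0, 0, -1]

```text
time: 6.87
tool_pos: [462.5, -226.1, 303.0]
tcp_rot: [3.14, 0.003, 1.745]
contact_force: [0.7, 0.0, -0.9]
grip_width: 91.5
```

Call:
step_arm:
  moves: [0, 0, -0.1, 0, 0, 1, -1, 0, 0, -0.1, 0, 0, 1, -1, 0, 0, 0, 0, 0, 1, -1, 0, 0, -0.1, 0, 0, 1, -1, 0, 0, 0, 0, 0, 1, -1, 0, 0, -0.1, 0, 0, 1, -1, 0, 0, 0, 0, 0, 1, -1, 0, 0, 0, 0, 0, 1, -1]

```text
time: 7.53
tool_pos: [467.5, -225.4, 309.8]
tcp_rot: [3.137, 0.001, 1.166]
contact_force: [1.0, 0.5, -1.2]
grip_width: 91.9
```

Call:
step_arm:
  moves: [0, 0, -0.1, 0, 0, 1, -1, 0, 0, -0.1, 0, 0, 1, -1, 0, 0, 0, 0, 0, 1, -1, 0, 0, -0.1, 0, 0, 1, -1, 0, 0, 0, 0, 0, 1, -1, 0, 0, -0.1, 0, 0, 1, -1, 0, 0, 0, 0, 0, 1, -1, 0, 0, 0, 0, 0, 1, -1]

```text
time: 8.2
tool_pos: [474.3, -218.5, 317.1]
tcp_rot: [3.137, -0.004, 0.59]
contact_force: [-0.4, 0.3, -0.2]
grip_width: 91.5
```

```bash
python3 -c "
from h import *
need([440,-265,290],0)"
```

```text
t 8.2 tcp [ 474.3 -218.5  317.1] rpy [179.73  -0.23  33.81] F [-0.4  0.3 -0.2] w 91.5
shift units(x,y,z): [-2.72  0.97  1.35] turn units [ 0.05 -0.08  8.45]
```

Call:
step_arm:
  moves: [-0.9, 0.3, 0.4, 0, 0, 0, -1, -0.9, 0.3, 0.4, 0, 0, 0, -1, -0.8, 0.3, 0.3, 0, 0, 0, -1, 0, 0, 0, 0, 0, 1, -1, 0, 0, 0, 0, 0, 1, -1, 0, 0, 0, 0, 0, 1, -1, 0, 0, 0, 0, 0, 1, -1, 0, 0, 0, 0, 0, 1, -1]

```text
time: 8.87
tool_pos: [447.1, -258.2, 292.8]
tcp_rot: [3.139, -0.009, 0.235]
contact_force: [0.8, 1.3, 0.3]
grip_width: 92.0
```

Call:
step_arm:
  moves: [0, 0, 0, 0, 0, 1, -1, 0, 0, 0, 0, 0, 1, -1, 0, 0, 0, 0, 0, 1, -1, 0, 0, 0, 0, 0, 0.8, -1, 0, 0, 0, 0, 0, 0, -1]

```text
time: 9.28
tool_pos: [451.5, -254.5, 292.1]
tcp_rot: [-3.141, -0.011, -0.04]
contact_force: [-0.0, 0.3, 0.4]
grip_width: 91.9
```

```bash
python3 -c "
from h import *
o=st()
im=capture('wrist');cv2.imwrite('pics/w3.png',im[:,:,::-1]);import pickle;pickle.dump(o,open('w3.pkl','wb'))"
```

```text
t 9.28 tcp [ 451.5 -254.5  292.1] rpy [-179.99   -0.61   -2.29] F [-0.   0.3  0.4] w 91.9
```

View pics/w3.png

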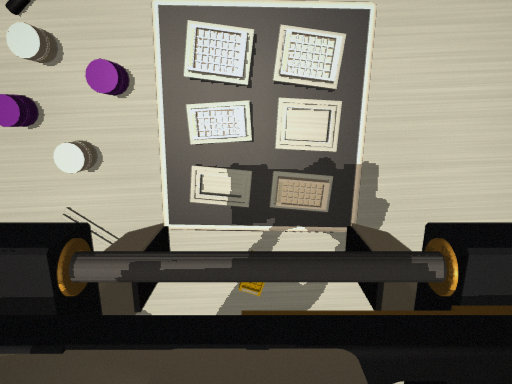

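Run:
```python
from h import *
im=cv2.imread('pics/w3.png')[:,:,::-1]
crop(im,175,10,355,95,4.4,'w3a');crop(im,175,90,355,215,4.4,'w3b')
```

```text
(no output)
```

View pics/w3a.png

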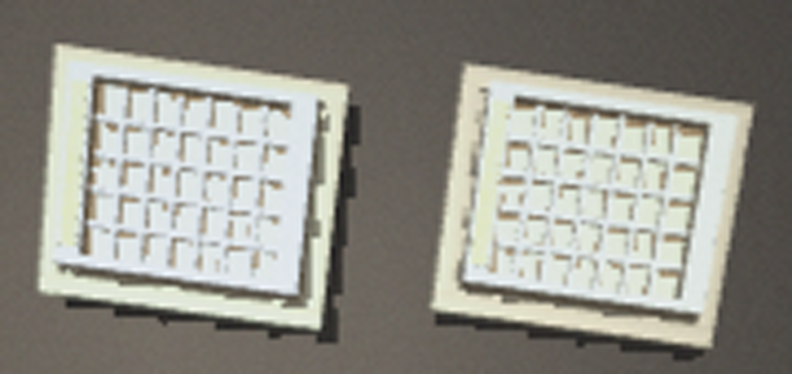

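View pics/w3b.png

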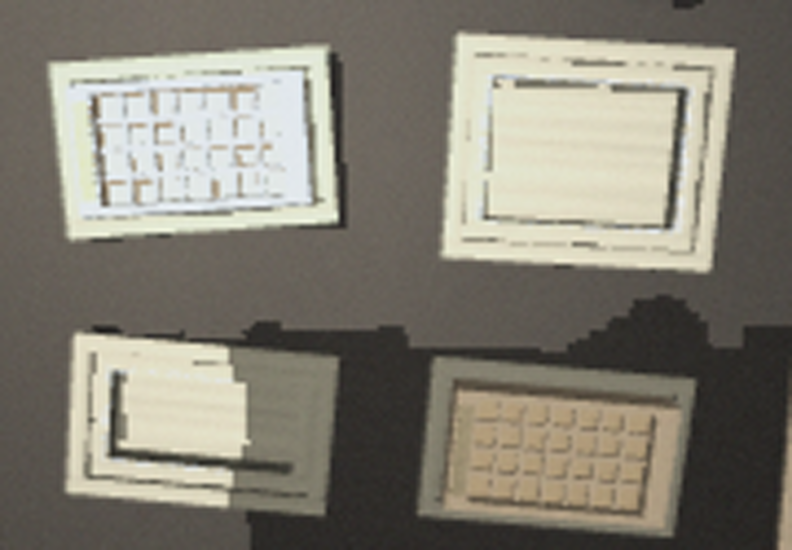

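Run:
```python
from h import *
import pickle
o=pickle.load(open('w3.pkl','rb'));C=cam('wrist',o)
Q={'M1':([(56,44),(350,86),(320,332),(38,291)],10),'M2':([(466,64),(755,104),(712,349),(432,308)],10),'M3':([(49,62),(328,45),(340,224),(68,241)],90),'M4':([(433,355),(696,378),(674,537),(418,516)],90)}
for k,(q,y0) in Q.items():
    P=unproj(C,np.array(q)/4.4+[175,y0],77)[:,:2]
    TL,TR,BR,BL=P;c=P.mean(0);d=(TL-TR)+(BL-BR);d2=(TL-BL)+(TR-BR)
    print(k,c.round(1),'len',np.hypot(*d)/2,np.hypot(*d2)/2,'yaw(y axis)',np.degrees(np.arctan2(-d[0],d[1])).round(1),'(x axis)',np.degrees(np.arctan2(d2[1],d2[0])).round(1))
# pots
from numpy import *
print('pots',unproj(C,[(30,40),(73,157)],36).round(0)[:,:2])
```

```text
M1 [ 581.9 -217.7] len 70.4073875398418 56.26672647371855 yaw(y axis) -9.9 (x axis) -9.8
M2 [ 574.  -314.9] len 70.32078753997585 56.089776064085115 yaw(y axis) -9.8 (x axis) -9.7
M3 [ 509.3 -214. ] len 70.61028200962448 44.735089565666314 yaw(y axis) 1.2 (x axis) 1.2
M4 [ 426.1 -305.2] len 70.15548511372603 44.31300428812719 yaw(y axis) -7.2 (x axis) -6.8
pots [[612.   7.]
 [473. -19.]]
```

```bash
python3 -c "
from h import *
need([581.9,-217.7,130],-9.8)"
```

```text
t 9.33 tcp [ 451.5 -254.4  292. ] rpy [-179.97   -0.61   -2.13] F [-0.1  0.2  0.5] w 92.1
shift units(x,y,z): [ 6.36 -2.07  8.17] turn units [-0.02 -0.15  1.92]
```

Call:
step_arm:
  moves: [0.9, -0.3, 0.5, 0, 0, 0, -0.6, 0.9, -0.3, 1, 0, 0, 0, -0.6, 0.9, -0.3, 1, 0, 0, 0, -0.6, 0.9, -0.3, 1, 0, 0, 0, -0.6, 0.9, -0.3, 1, 0, 0, 0, -0.6, 0.9, -0.3, 1, 0, 0, 0, -0.6, 0.9, -0.3, 1, 0, -0.1, 1, -0.6, 0, 0, 1, 0, 0, 0.9, -0.6]

```text
time: 10.0
tool_pos: [592.5, -213.2, 143.6]
tcp_rot: [3.137, -0.018, -0.152]
contact_force: [-1.4, 0.5, 0.8]
grip_width: 73.2
```

```bash
python3 -c "
from h import *
need([581.9,-217.7,110],-9.8)"
```

```text
t 10.0 tcp [ 592.5 -213.2  143.6] rpy [179.71  -1.04  -8.69] F [-1.4  0.5  0.8] w 73.2
shift units(x,y,z): [-0.52  0.29  1.67] turn units [ 0.07 -0.26  0.28]
```

Call:
step_arm:
  moves: [-0.5, 0.3, 0.6, 0.1, -0.3, 0.3, -0.6, 0, 0, 0.6, 0, 0, 0, -0.6, 0, 0, 0.2, 0, 0, 0, -0.6]

```text
time: 10.25
tool_pos: [579.9, -215.0, 108.9]
tcp_rot: [-3.136, 0.014, -0.166]
contact_force: [-0.3, -0.1, 0.0]
grip_width: 73.7
```

```bash
python3 -c "
from h import *
need([581.9,-217.7,80],-9.8)"
```

```text
t 10.25 tcp [ 579.9 -215.   108.9] rpy [-179.69    0.77   -9.5 ] F [-0.3 -0.1  0. ] w 73.7
shift units(x,y,z): [0.14 0.13 1.44] turn units [-0.08  0.19  0.07]
```

Call:
step_arm:
  moves: [0.1, 0.1, 0.5, -0.1, 0.2, 0.1, -0.6, 0.1, 0.05, 0.5, 0, 0, 0, -0.6, 0, 0, 0.2, 0, 0, 0, -0.6, 0, 0, 0, 0, 0, 0, -0.6]

```text
time: 10.58
tool_pos: [581.8, -219.8, 84.2]
tcp_rot: [3.14, 0.002, -0.168]
contact_force: [1.2, 0.2, 0.4]
grip_width: 73.4
```

```bash
python3 -c "
from h import *
need([581.9,-217.7,80],-9.8)"
```

```text
t 10.58 tcp [ 581.8 -219.8   84.2] rpy [ 1.7994e+02  1.1000e-01 -9.6100e+00] F [1.2 0.2 0.4] w 73.4
shift units(x,y,z): [-0.01 -0.1   0.21] turn units [0.02 0.03 0.05]
```

Call:
step_arm:
  moves: [0, -0.1, 0.15, 0, 0, 0, -0.6, 0, 0, 0.05, 0, 0, 0, 1, 0, 0, 0, 0, 0, 0, 1, 0, 0, 0, 0, 0, 0, 1, 0, 0, 0, 0, 0, 0, 1, 0, 0, 0, 0, 0, 0, 1]

```text
time: 11.08
tool_pos: [583.0, -218.5, 82.8]
tcp_rot: [3.14, -0.001, -0.166]
contact_force: [0.5, -0.3, -0.2]
grip_width: 57.7
```

Call:
step_arm:
  moves: [0, 0, -0.3, 0, 0, 0, 1, 0, 0, -0.4, 0, 0, 0, 1, 0, 0, -0.5, 0, 0, 0, 1, 0, 0, -0.8, 0, 0, 0, 1, 0, 0, -1, 0, 0, 0, 1, 0, 0, -1, 0, 0, 0, 1, 0, 0, -1, 0, 0, 0, 1]

```text
time: 11.67
tool_pos: [581.0, -217.2, 187.1]
tcp_rot: [-3.141, 0.005, -0.166]
contact_force: [1.5, -0.4, 0.2]
grip_width: 57.8
```

```bash
python3 -c "
from h import *
a=np.radians(7.95)
print((np.array([523.7,273.4])+105.25*np.array([-np.sin(a),np.cos(a)])).round(1))
for y in (62.75,22.25,-22.25,-62.75,-105.25): print(y,(np.array([523.7,273.4])+y*np.array([-np.sin(a),np.cos(a)])).round(1))
need([509,377,200],97.95)
im=capture('scene');crop(im,90,150,260,270,4,'s4')"
```

```text
[509.1 377.6]
62.75 [515.  335.5]
22.25 [520.6 295.4]
-22.25 [526.8 251.4]
-62.75 [532.4 211.3]
-105.25 [538.3 169.2]
t 11.67 tcp [ 581.  -217.2  187.1] rpy [-179.99    0.31   -9.52] F [ 1.5 -0.4  0.2] w 57.8
shift units(x,y,z): [ -8.47 -28.71  -0.6 ] turn units [ -0.07   0.05 -26.87]
```

View pics/s4.png

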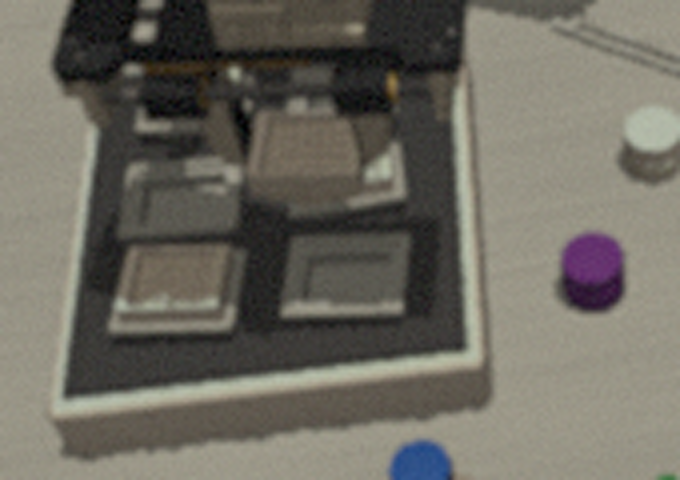

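Call:
step_arm:
  moves: [-0.3, -1, 0, 0, 0, 0, 1, -0.3, -1, -0.1, 0, 0, 0, 1, -0.3, -1, 0, 0, 0, 0, 1, -0.3, -1, -0.1, 0, 0, 0, 1, -0.3, -1, 0, 0, 0, 0, 1, -0.3, -1, -0.1, 0, 0, 0, 1, -0.3, -1, 0, 0, 0, 0, 1, -0.3, -1, 0, 0, 0, 0, 1]

```text
time: 12.38
tool_pos: [564.2, -51.8, 208.5]
tcp_rot: [3.134, -0.021, -0.173]
contact_force: [1.2, -1.0, -0.9]
grip_width: 57.5
```

Call:
step_arm:
  moves: [-0.3, -1, 0, 0, 0, 0, 1, -0.3, -1, -0.1, 0, 0, 0, 1, -0.3, -1, 0, 0, 0, 0, 1, -0.3, -1, -0.1, 0, 0, 0, 1, -0.3, -1, 0, 0, 0, 0, 1, -0.3, -1, -0.1, 0, 0, 0, 1, -0.3, -1, 0, 0, 0, 0, 1, -0.3, -1, 0, 0, 0, 0, 1]

```text
time: 13.05
tool_pos: [543.5, 122.5, 220.6]
tcp_rot: [3.136, -0.032, -0.174]
contact_force: [1.0, 0.2, 0.3]
grip_width: 57.4
```

Call:
step_arm:
  moves: [-0.3, -1, 0, 0, 0, 0, 1, -0.3, -1, -0.1, 0, 0, 0, 1, -0.3, -1, 0, 0, 0, 0, 1, -0.3, -1, -0.1, 0, 0, 0, 1, -0.3, -1, 0, 0, 0, 0, 1, -0.3, -1, -0.1, 0, 0, 0, 1, -0.3, -1, 0, 0, 0, 0, 1, -0.3, -1, 0, 0, 0, 0, 1]

```text
time: 13.72
tool_pos: [522.2, 297.4, 232.7]
tcp_rot: [3.14, -0.041, -0.174]
contact_force: [0.5, -0.5, -1.4]
grip_width: 57.4
```

```bash
python3 -c "
from h import *
need([509,377,200],97.95)"
```

```text
t 13.72 tcp [522.2 297.4 232.7] rpy [179.93  -2.37  -9.95] F [ 0.5 -0.5 -1.4] w 57.4
shift units(x,y,z): [-1.41 -3.81  1.57] turn units [  0.57  -0.39 -26.97]
```

Call:
step_arm:
  moves: [-0.35, -0.95, 0.2, 0, 0, 0, 1, -0.35, -0.95, 0.2, 0, 0, 0, 1, -0.35, -0.9, 0.2, 0, 0, 0, 1, -0.3, -0.8, 0.2, 0, -0.5, 0, 1, 0, 0, 0, 0, 0, -1, 1, 0, 0, 0, 0, 0, -1, 1, 0, 0, 0, 0, 0, -1, 1, 0, 0, 0, 0, 0, -1, 1]

```text
time: 14.38
tool_pos: [506.0, 383.1, 222.0]
tcp_rot: [-3.139, -0.013, 0.123]
contact_force: [0.3, -1.0, 0.1]
grip_width: 57.5
```

Call:
step_arm:
  moves: [0, 0, 0, 0, 0, -1, 1, 0, 0, 0, 0, 0, -1, 1, 0, 0, 0, 0, 0, -1, 1, 0, 0, 0, 0, 0, -1, 1, 0, 0, 0, 0, 0, -1, 1, 0, 0, 0, 0, 0, -1, 1, 0, 0, 0, 0, 0, -1, 1, 0, 0, 0, 0, 0, -1, 1]

```text
time: 15.05
tool_pos: [506.0, 383.7, 229.4]
tcp_rot: [3.135, -0.019, 0.711]
contact_force: [-0.4, 0.2, -0.4]
grip_width: 57.3
```

Call:
step_arm:
  moves: [0, 0, 0, 0, 0, -1, 1, 0, 0, 0, 0, 0, -1, 1, 0, 0, 0, 0, 0, -1, 1, 0, 0, 0, 0, 0, -1, 1, 0, 0, 0, 0, 0, -1, 1, 0, 0, 0, 0, 0, -1, 1, 0, 0, 0, 0, 0, -1, 1, 0, 0, 0, 0, 0, -1, 1]

```text
time: 15.72
tool_pos: [506.1, 383.9, 237.1]
tcp_rot: [3.12, -0.019, 1.299]
contact_force: [0.5, 1.1, -0.3]
grip_width: 57.6
```

```bash
python3 -c "
from h import *
need([509,377.6,120],97.95)"
```

```text
t 15.72 tcp [506.1 383.9 237.1] rpy [178.74  -1.07  74.43] F [ 0.5  1.1 -0.3] w 57.6
shift units(x,y,z): [-0.37  0.1   5.85] turn units [ 0.36 -0.2  -5.88]
```

Call:
step_arm:
  moves: [0, 0, 0.5, 0.2, -0.1, -1, 1, 0, 0, 0.5, 0.1, -0.1, -1, 1, 0, 0, 0.5, 0, 0, -1, 1, 0, 0, 0.5, 0, 0, -1, 1, 0, 0, 0.5, 0, 0, -1, 1, 0, 0, 0.5, 0, 0, -0.5, 1, 0, 0, 0.5, 0, 0, 0, 1, 0, 0, 0.3, 0, 0, 0, 1]

```text
time: 16.38
tool_pos: [508.8, 385.7, 167.8]
tcp_rot: [3.126, -0.008, 1.706]
contact_force: [0.4, -0.1, -0.4]
grip_width: 57.6
```

```bash
python3 -c "
from h import *
need([508.9,378.3,75],97.95)"
```

```text
t 16.38 tcp [508.8 385.7 167.8] rpy [179.13  -0.44  97.72] F [ 0.4 -0.1 -0.4] w 57.6
shift units(x,y,z): [-0.4  -0.11  4.64] turn units [ 0.22 -0.11 -0.06]
```

Call:
step_arm:
  moves: [-0.3, -0.1, 0.7, 0.2, -0.1, 0, 1, -0.1, 0, 0.7, 0, 0, 0, 1, 0, 0, 0.7, 0, 0, 0, 1, 0, 0, 0.7, 0, 0, 0, 1, 0, 0, 0.7, 0, 0, 0, 1, 0, 0, 0.5, 0, 0, 0, 1]

```text
time: 16.88
tool_pos: [509.0, 375.9, 84.4]
tcp_rot: [3.14, 0.0, 1.699]
contact_force: [0.2, 1.2, -0.3]
grip_width: 57.7
```

```bash
python3 -c "
from h import *
need([508.9,378.3,55],97.95)
im=capture('wrist');cv2.imwrite('pics/w4.png',im[:,:,::-1])"
```

```text
t 16.88 tcp [509.  375.9  84.4] rpy [179.89   0.    97.34] F [ 0.2  1.2 -0.3] w 57.7
shift units(x,y,z): [0.12 0.01 1.47] turn units [ 0.03  0.   -0.15]
```

View pics/w4.png

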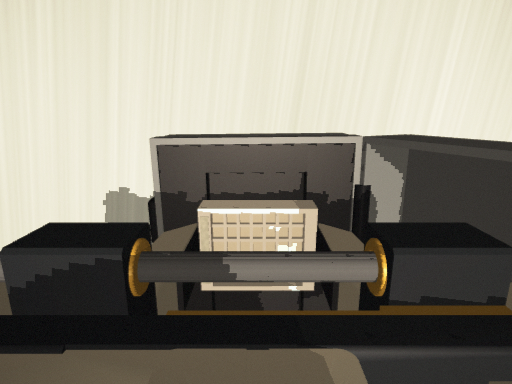

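Call:
step_arm:
  moves: [0.1, 0, 0.6, 0, 0, -0.15, 1, 0, 0, 0.5, 0, 0, 0, 1, 0, 0, 0.2, 0, 0, 0, 1]

```text
time: 17.18
tool_pos: [508.4, 376.9, 55.5]
tcp_rot: [-3.141, 0.001, 1.708]
contact_force: [0.3, -0.2, -0.8]
grip_width: 57.5
```

```bash
python3 -c "
from h import *
need([508.9,378.3,47],97.95)"
```

```text
t 17.18 tcp [508.4 376.9  55.5] rpy [-1.7995e+02  8.0000e-02  9.7840e+01] F [ 0.3 -0.2 -0.8] w 57.5
shift units(x,y,z): [0.07 0.04 0.42] turn units [-0.01  0.02 -0.03]
```

Call:
step_arm:
  moves: [0.05, 0, 0.2, 0, 0, 0, 1, 0, 0, 0.2, 0, 0, 0, 1, 0, 0, 0.1, 0, 0, 0, 1]

```text
time: 17.43
tool_pos: [508.5, 377.8, 46.0]
tcp_rot: [-3.141, 0.002, 1.707]
contact_force: [-6.2, -4.8, 17.1]
grip_width: 57.3
```

Call:
step_arm:
  moves: [0, 0, 0.1, 0, 0, 0, 1, 0, 0, 0.05, 0, 0, 0, 1]

```text
time: 17.6
tool_pos: [508.8, 378.0, 46.3]
tcp_rot: [3.14, 0.001, 1.707]
contact_force: [-0.4, -0.4, -0.2]
grip_width: 57.5
```

Call:
step_arm:
  moves: [0, 0, 0, 0, 0, 0, -0.55, 0, 0, 0, 0, 0, 0, -0.55, 0, 0, 0, 0, 0, 0, -0.55, 0, 0, -0.5, 0, 0, 0, -0.55, 0, 0, -0.8, 0, 0, 0, -0.55, 0, 0, -1, 0, 0, 0, -0.6, 0, 0, -1, 0, 0, 0, -0.6, 0, 0, -1, 0, 0, 0, -0.6]

```text
time: 18.27
tool_pos: [507.1, 377.0, 133.7]
tcp_rot: [-3.136, 0.004, 1.706]
contact_force: [-0.3, 0.2, 0.6]
grip_width: 73.5
```

Call:
step_arm:
  moves: [-1, 0, -1, 0, 0, 0, -0.6, -1, 0, -1, 0, 0, 0, -0.6, -1, 0, -0.8, 0, 0, 0, -0.6, -1, 0, -0.6, 0, 0, 0, -0.6, -1, 0, -0.2, 0, 0, 0, -0.6, -1, 0, 0, 0, 0, 0, -0.6, -1, 0, 0, 0, 0, 0, -0.6, -1, 0, 0, 0, 0, 0, -0.6]

```text
time: 18.93
tool_pos: [531.5, 217.8, 222.3]
tcp_rot: [3.129, -0.002, 1.713]
contact_force: [0.9, -0.8, 0.6]
grip_width: 73.4
```

```bash
python3 -c "
from h import *
o=need([574,-314.9,230],-9.8)
im=capture('wrist');cv2.imwrite('pics/w5.png',im[:,:,::-1])"
```

```text
t 18.93 tcp [531.5 217.8 222.3] rpy [ 1.793e+02 -9.000e-02  9.815e+01] F [ 0.9 -0.8  0.6] w 73.4
shift units(x,y,z): [-26.67  -1.66  -0.45] turn units [ 0.1  -0.18 26.99]
```

View pics/w5.png

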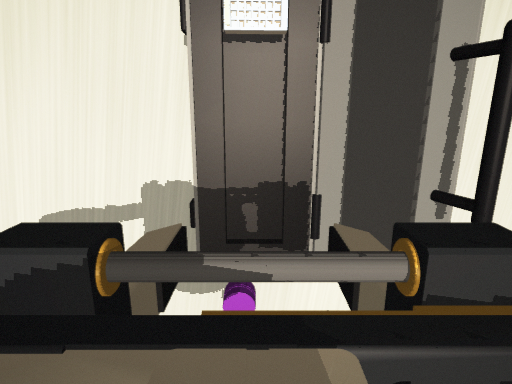

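Call:
step_arm:
  moves: [-1, -0.2, -0.1, 0, 0, 0, -0.6, -1, -0.2, -0.1, 0, 0, 0, -0.6, -1, -0.2, -0.1, 0, 0, 0, -0.6, -1, -0.2, -0.1, 0, 0, 0, -0.6, -1, -0.2, -0.1, 0, 0, 0, -0.6, -1, -0.2, 0, 0, 0, 0, -0.6, -1, -0.2, 0, 0, 0, 0, -0.6, -1, -0.2, 0, 0, 0, 0, -0.6]

```text
time: 19.65
tool_pos: [522.5, 46.4, 238.3]
tcp_rot: [3.122, -0.0, 1.712]
contact_force: [0.4, 0.2, 0.2]
grip_width: 73.4
```

Call:
step_arm:
  moves: [-1, -0.2, 0, 0, 0, 0, -0.6, -1, -0.2, 0, 0, 0, 0, -0.6, -1, -0.2, 0, 0, 0, 0, -0.6, -1, -0.2, 0, 0, 0, 0, -0.6, -1, -0.2, 0, 0, 0, 0, -0.6, -1, -0.2, 0, 0, 0, 0, -0.6, -1, -0.2, 0, 0, 0, 0, -0.6, -1, -0.2, 0, 0, 0, 0, -0.6]

```text
time: 20.32
tool_pos: [512.5, -123.9, 244.1]
tcp_rot: [3.116, 0.002, 1.712]
contact_force: [-0.6, 0.3, 0.3]
grip_width: 73.3
```

Call:
step_arm:
  moves: [-1, -0.2, 0, 0, 0, 0, -0.6, -1, -0.2, 0, 0, 0, 0, -0.6, -1, -0.2, 0, 0, 0, 0, -0.6, -1, -0.2, 0, 0, 0, 0, -0.6, 0, 0, 0, 0, 0, 1, -0.6, 0, 0, 0, 0, 0, 1, -0.6, 0, 0, 0, 0, 0, 1, -0.6, 0, 0, 0, 0, 0, 1, -0.6]

```text
time: 20.98
tool_pos: [507.0, -214.5, 249.2]
tcp_rot: [3.111, -0.002, 1.417]
contact_force: [0.1, -0.3, 0.4]
grip_width: 73.4
```

Call:
step_arm:
  moves: [0, 0, 0, 0, 0, 1, -0.6, 0, 0, 0, 0, 0, 1, -0.6, 0, 0, 0, 0, 0, 1, -0.6, 0, 0, 0, 0, 0, 1, -0.6, 0, 0, 0, 0, 0, 1, -0.6, 0, 0, 0, 0, 0, 1, -0.6, 0, 0, 0, 0, 0, 1, -0.6, 0, 0, 0, 0, 0, 1, -0.6]

```text
time: 21.65
tool_pos: [507.2, -214.1, 254.8]
tcp_rot: [3.113, -0.02, 0.828]
contact_force: [-0.0, 0.6, 0.7]
grip_width: 73.6
```

Call:
step_arm:
  moves: [0, 0, 0, 0, 0, 1, -0.6, 0, 0, 0, 0, 0, 1, -0.6, 0, 0, 0, 0, 0, 1, -0.6, 0, 0, 0, 0, 0, 1, -0.6, 0, 0, 0, 0, 0, 1, -0.6, 0, 0, 0, 0, 0, 1, -0.6, 0, 0, 0, 0, 0, 1, -0.6, 0, 0, 0, 0, 0, 1, -0.6]

```text
time: 22.32
tool_pos: [507.6, -213.1, 260.5]
tcp_rot: [3.125, -0.036, 0.241]
contact_force: [-0.2, 0.4, 0.2]
grip_width: 73.4
```

```bash
python3 -c "
from h import *
o=need([509.3,-214,110],1.2)"
```

```text
t 22.32 tcp [ 507.6 -213.1  260.5] rpy [179.06  -2.07  13.79] F [-0.2  0.4  0.2] w 73.4
shift units(x,y,z): [-0.2  -0.06  7.52] turn units [ 0.18 -0.54  3.14]
```

Call:
step_arm:
  moves: [0, 0, 1, 0.1, -0.3, 1, -0.6, 0, 0, 1, 0, -0.2, 1, -0.6, 0, 0, 1, 0, 0, 0.9, -0.6, 0, 0, 1, 0, 0, 0, -0.6, 0, 0, 1, 0, 0, 0, -0.6, 0, 0, 0.8, 0, 0, 0, -0.6, 0, 0, 0.2, 0, 0, 0, -0.6]

```text
time: 22.9
tool_pos: [512.1, -214.7, 143.6]
tcp_rot: [3.128, -0.012, 0.023]
contact_force: [-1.1, -0.1, -0.7]
grip_width: 73.5
```

```bash
python3 -c "
from h import *
o=need([509.3,-214,80.5],1.2)"
```

```text
t 22.9 tcp [ 512.1 -214.7  143.6] rpy [179.25  -0.69   1.29] F [-1.1 -0.1 -0.7] w 73.5
shift units(x,y,z): [-0.18 -0.08  3.15] turn units [ 0.19 -0.17  0.02]
```

Call:
step_arm:
  moves: [-0.1, 0, 0.8, 0.2, -0.2, 0, -0.6, 0, 0, 0.8, 0, 0, 0, -0.6, 0, 0, 0.5, 0, 0, 0, -0.6, 0, 0, 0.3, 0, 0, 0, -0.6]

```text
time: 23.23
tool_pos: [512.2, -215.6, 97.6]
tcp_rot: [3.14, -0.002, 0.023]
contact_force: [0.1, 0.1, 0.4]
grip_width: 73.1
```

```bash
python3 -c "
from h import *
o=need([509.3,-214,80.5],1.2)"
```

```text
t 23.23 tcp [ 512.2 -215.6   97.6] rpy [ 1.7992e+02 -1.2000e-01  1.3000e+00] F [0.1 0.1 0.4] w 73.1
shift units(x,y,z): [-0.14 -0.08  0.85] turn units [ 0.02 -0.03  0.03]
```

Call:
step_arm:
  moves: [-0.15, -0.05, 0.4, 0, 0, 0, -0.6, 0, 0, 0.3, 0, 0, 0, -0.6, 0, 0, 0.1, 0, 0, 0, -0.6]

```text
time: 23.48
tool_pos: [509.6, -214.9, 81.5]
tcp_rot: [3.139, -0.004, 0.023]
contact_force: [-0.6, -0.7, 0.3]
grip_width: 73.3
```

```bash
python3 -c "
from h import *
o=need([509.3,-214,80.5],1.2)"
```

```text
t 23.48 tcp [ 509.6 -214.9   81.5] rpy [179.87  -0.2    1.31] F [-0.6 -0.7  0.3] w 73.3
shift units(x,y,z): [-0.01 -0.04  0.05] turn units [ 0.03 -0.05  0.03]
```

Call:
step_arm:
  moves: [0, 0, 0, 0, 0, 0, 1, 0, 0, 0, 0, 0, 0, 1, 0, 0, 0, 0, 0, 0, 1, 0, 0, 0, 0, 0, 0, 1]

```text
time: 23.82
tool_pos: [510.0, -214.7, 82.5]
tcp_rot: [3.139, -0.005, 0.023]
contact_force: [-0.6, 1.2, -1.3]
grip_width: 57.8
```

```bash
python3 -c "
from h import *
o=st()"
```

```text
t 23.82 tcp [ 510.  -214.7   82.5] rpy [179.87  -0.27   1.3 ] F [-0.6  1.2 -1.3] w 57.8
```

Call:
step_arm:
  moves: [0, 0, -0.3, 0, 0, 0, 1, 0, 0, -0.4, 0, 0, 0, 1, 0, 0, -0.6, 0, 0, 0, 1, 0, 0, -0.8, 0, 0, 0, 1, 0, -0.5, -1, 0, 0, 0, 1, 0, -1, -1, 0, 0, 0, 1, 0, -1, -0.8, 0, 0, 0, 1]

```text
time: 24.4
tool_pos: [507.6, -166.6, 185.8]
tcp_rot: [3.138, -0.003, 0.018]
contact_force: [0.9, 0.1, -0.1]
grip_width: 57.7
```

```bash
python3 -c "
from h import *
o=need([515,335.5,200],97.95)"
```

```text
t 24.4 tcp [ 507.6 -166.6  185.8] rpy [ 1.7982e+02 -1.6000e-01  1.0400e+00] F [ 0.9  0.1 -0.1] w 57.7
shift units(x,y,z): [  0.83 -25.09  -0.79] turn units [ 7.000e-02  1.000e-02 -2.423e+01]
```

Call:
step_arm:
  moves: [0, -1, 0, 0, 0, 0, 1, 0, -1, 0, 0, 0, 0, 1, 0, -1, 0, 0, 0, 0, 1, 0, -1, 0, 0, 0, 0, 1, 0, -1, 0, 0, 0, 0, 1, 0, -1, 0, 0, 0, 0, 1, 0, -1, 0, 0, 0, 0, 1, 0, -1, 0, 0, 0, 0, 1]

```text
time: 25.07
tool_pos: [508.2, -2.1, 199.3]
tcp_rot: [3.129, -0.024, 0.016]
contact_force: [0.3, -0.2, -0.1]
grip_width: 57.6
```

Call:
step_arm:
  moves: [0.1, -1, 0, 0, 0, 0, 1, 0.1, -1, 0, 0, 0, 0, 1, 0.1, -1, 0, 0, 0, 0, 1, 0.1, -1, 0, 0, 0, 0, 1, 0, -1, 0, 0, 0, 0, 1, 0, -1, 0, 0, 0, 0, 1, 0, -1, 0, 0, 0, 0, 1, 0, -1, 0, 0, 0, 0, 1]

```text
time: 25.73
tool_pos: [514.8, 165.7, 206.9]
tcp_rot: [3.128, -0.037, 0.015]
contact_force: [0.9, 0.6, 0.0]
grip_width: 57.4
```

Call:
step_arm:
  moves: [0.1, -1, 0, 0, 0, 0, 1, 0.1, -1, 0, 0, 0, 0, 1, 0.1, -1, 0, 0, 0, 0, 1, 0.1, -1, 0, 0, 0, 0, 1, 0, -1, 0, 0, 0, 0, 1, 0, -1, 0, 0, 0, 0, 1, 0, -1, 0, 0, 0, 0, 1]

```text
time: 26.32
tool_pos: [521.3, 312.9, 213.7]
tcp_rot: [3.13, -0.046, 0.015]
contact_force: [-0.6, -0.3, -0.8]
grip_width: 57.5
```

```bash
python3 -c "
from h import *
o=need([515,335.5,200],97.95)"
```

```text
t 26.32 tcp [521.3 312.9 213.7] rpy [179.34  -2.66   0.85] F [-0.6 -0.3 -0.8] w 57.5
shift units(x,y,z): [-0.33 -1.14  0.66] turn units [  0.69  -0.36 -24.27]
```

Call:
step_arm:
  moves: [-0.3, -0.6, 0, 0, -0.6, 0, 1, 0, 0, 0, 0, 0, -1, 1, 0, 0, 0, 0, 0, -1, 1, 0, 0, 0, 0, 0, -1, 1, 0, 0, 0, 0, 0, -1, 1, 0, 0, 0, 0, 0, -1, 1, 0, 0, 0, 0, 0, -1, 1, 0, 0, 0, 0, 0, -1, 1]

```text
time: 26.98
tool_pos: [514.4, 331.1, 221.5]
tcp_rot: [3.13, -0.006, 0.53]
contact_force: [0.5, -0.3, -0.9]
grip_width: 57.7
```

Call:
step_arm:
  moves: [0, 0, 0, 0, 0, -1, 1, 0, 0, 0, 0, 0, -1, 1, 0, 0, 0, 0, 0, -1, 1, 0, 0, 0, 0, 0, -1, 1, 0, 0, 0, 0, 0, -1, 1, 0, 0, 0, 0, 0, -1, 1, 0, 0, 0, 0, 0, -1, 1, 0, 0, 0, 0, 0, -1, 1]

```text
time: 27.65
tool_pos: [515.3, 330.7, 230.7]
tcp_rot: [3.121, -0.005, 1.117]
contact_force: [-1.4, -0.0, -0.0]
grip_width: 57.5
```

```bash
python3 -c "
from h import *
o=need([515,335.5,120],97.95)"
```

```text
t 27.65 tcp [515.3 330.7 230.7] rpy [178.85  -0.29  64.03] F [-1.4 -0.  -0. ] w 57.5
shift units(x,y,z): [ 0.18 -0.23  5.53] turn units [ 0.3   0.02 -8.48]
```

Call:
step_arm:
  moves: [0, 0, 0.6, 0.2, 0, -1, 1, 0, 0, 0.6, 0.1, 0, -1, 1, 0, 0, 0.6, 0, 0, -1, 1, 0, 0, 0.6, 0, 0, -1, 1, 0, 0, 0.6, 0, 0, -1, 1, 0, 0, 0.6, 0, 0, -1, 1, 0, 0, 0.6, 0, 0, -1, 1, 0, 0, 0.6, 0, 0, -1, 1]

```text
time: 28.32
tool_pos: [519.9, 332.1, 144.0]
tcp_rot: [3.123, -0.009, 1.705]
contact_force: [1.3, 1.0, -0.1]
grip_width: 57.8
```

```bash
python3 -c "
from h import *
o=need([515,335.5,75],97.95)"
```

```text
t 28.32 tcp [519.9 332.1 144. ] rpy [178.94  -0.49  97.69] F [ 1.3  1.  -0.1] w 57.8
shift units(x,y,z): [ 0.17 -0.29  3.45] turn units [ 0.27 -0.12 -0.07]
```

Call:
step_arm:
  moves: [0.1, -0.2, 0.7, 0.2, -0.1, 0, 1, 0.1, 0, 0.7, 0, 0, 0, 1, 0, 0, 0.7, 0, 0, 0, 1, 0, 0, 0.6, 0, 0, 0, 1, 0, 0, 0.3, 0, 0, 0, 1]

```text
time: 28.73
tool_pos: [515.6, 336.4, 83.1]
tcp_rot: [3.137, -0.001, 1.699]
contact_force: [-0.5, -0.4, -0.6]
grip_width: 57.3
```

```bash
python3 -c "
from h import *
o=need([515,335.5,55],97.95)"
```

```text
t 28.73 tcp [515.6 336.4  83.1] rpy [ 1.7975e+02 -3.0000e-02  9.7320e+01] F [-0.5 -0.4 -0.6] w 57.3
shift units(x,y,z): [-0.04 -0.04  1.4 ] turn units [ 0.06 -0.01 -0.16]
```

Call:
step_arm:
  moves: [0, 0, 0.5, 0, 0, -0.15, 1, 0, 0, 0.5, 0, 0, 0, 1, 0, 0, 0.2, 0, 0, 0, 1]

```text
time: 28.98
tool_pos: [515.8, 336.8, 57.7]
tcp_rot: [3.137, -0.0, 1.707]
contact_force: [-0.0, -0.5, -0.9]
grip_width: 57.3
```

```bash
python3 -c "
from h import *
o=need([515,335.8,46.5],97.95)"
```

```text
t 28.98 tcp [515.8 336.8  57.7] rpy [ 1.7974e+02 -2.0000e-02  9.7820e+01] F [-0.  -0.5 -0.9] w 57.3
shift units(x,y,z): [-0.05 -0.05  0.56] turn units [ 0.06 -0.   -0.03]
```

Call:
step_arm:
  moves: [-0.05, -0.05, 0.25, 0.05, 0, 0, 1, 0, 0, 0.2, 0, 0, 0, 1, 0, 0, 0.1, 0, 0, 0, 1, 0, 0, 0.1, 0, 0, 0, 1]

```text
time: 29.32
tool_pos: [515.0, 335.7, 46.0]
tcp_rot: [3.141, -0.0, 1.706]
contact_force: [-10.2, -4.8, 27.6]
grip_width: 57.6
```

Call:
step_arm:
  moves: [0, 0, 0.1, 0, 0, 0, 1]

```text
time: 29.4
tool_pos: [515.0, 335.7, 46.0]
tcp_rot: [3.14, -0.0, 1.706]
contact_force: [-6.1, -4.1, 13.0]
grip_width: 57.5
```

Seated at 46.0 mm. I'll release it and go for the pots next; the free slots are 22.25, -22.25, -62.75 and -105.25.

Call:
step_arm:
  moves: [0, 0, 0, 0, 0, 0, -0.55, 0, 0, 0, 0, 0, 0, -0.55, 0, 0, 0, 0, 0, 0, -0.55, 0, 0, -0.5, 0, 0, 0, -0.55, 0, 0, -0.8, 0, 0, 0, -0.55, 0, 0, -1, 0, 0, 0, -0.6, 0, 0, -1, 0, 0, 0, -0.6, 0, 0, -1, 0, 0, 0, -0.6]

```text
time: 30.07
tool_pos: [513.3, 334.6, 134.0]
tcp_rot: [-3.137, 0.002, 1.705]
contact_force: [-0.4, 0.7, 0.8]
grip_width: 73.3
```

Call:
step_arm:
  moves: [-1, 0, -1, 0, 0, 0, -0.6, -1, 0, -1, 0, 0, 0, -0.6, -1, 0, -0.8, 0, 0, 0, -0.6, -1, 0, -0.6, 0, 0, 0, -0.6, -1, 0, -0.2, 0, 0, 0, -0.6, -1, 0, 0, 0, 0, 0, -0.6, -1, 0, 0, 0, 0, 0, -0.6, -1, 0, 0, 0, 0, 0, -0.6]

```text
time: 30.73
tool_pos: [537.9, 174.9, 221.5]
tcp_rot: [3.129, -0.002, 1.712]
contact_force: [0.0, 0.2, 0.5]
grip_width: 73.4
```

Call:
step_arm:
  moves: [-1, -0.2, 0, 0, 0, 0, -0.6, -1, -0.2, 0, 0, 0, 0, -0.6, -1, -0.2, 0, 0, 0, 0, -0.6, -1, -0.2, 0, 0, 0, 0, -0.6, -1, -0.2, 0, 0, 0, 0, -0.6, -1, -0.2, 0, 0, 0, 0, -0.6, -1, -0.2, 0, 0, 0, 0, -0.6, -1, -0.2, 0, 0, 0, 0, -0.6]

```text
time: 31.4
tool_pos: [528.8, 3.7, 226.7]
tcp_rot: [3.122, -0.001, 1.712]
contact_force: [0.3, -0.5, -0.6]
grip_width: 73.7
```

Call:
step_arm:
  moves: [-1, -0.2, 0, 0, 0, 0, -0.6, -1, -0.2, 0, 0, 0, 0, -0.6, -1, 0, 0, 0, 0, 0, -0.6, 0, 0, 0, 0, 0, 0, -0.6]

```text
time: 31.73
tool_pos: [528.9, -63.1, 229.4]
tcp_rot: [3.119, 0.001, 1.708]
contact_force: [-0.4, 0.6, -0.3]
grip_width: 73.2
```

```bash
python3 -c "
from h import *
o=st()
im=capture('wrist');cv2.imwrite('pics/w6.png',im[:,:,::-1]);import pickle;pickle.dump(o,open('w6.pkl','wb'))"
```

```text
t 31.73 tcp [528.9 -63.1 229.4] rpy [1.7872e+02 5.0000e-02 9.7890e+01] F [-0.4  0.6 -0.3] w 73.2
```

View pics/w6.png

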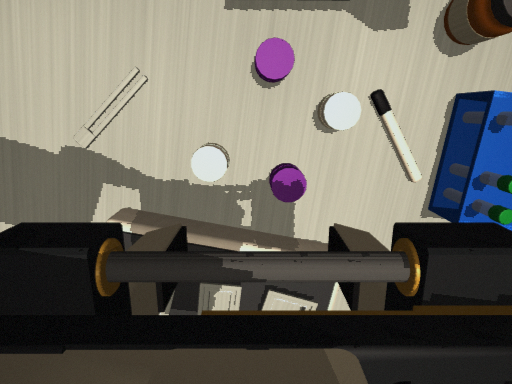

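Run:
```python
from h import *
import pickle
o=pickle.load(open('w6.pkl','rb'));C=cam('wrist',o)
im=cv2.imread('pics/w6.png');hsv=cv2.cvtColor(im,cv2.COLOR_BGR2HSV)
for name,(lo,hi) in {'w':((80,5,120),(130,80,255)),'p':((135,80,60),(170,255,255))}.items():
    m=cv2.inRange(hsv,lo,hi);m[225:]=0
    n,l,s,c=cv2.connectedComponentsWithStats(m)
    for i in range(1,n):
        if s[i,4]>300:
            x,y,w,h,a=s[i];cnt=cv2.findContours((l==i).astype('u1'),0,2)[0][0];(ex,ey),r=cv2.minEnclosingCircle(cnt)
            print(name,s[i].tolist(),(round(ex),round(ey),round(r)),unproj(C,[(ex,ey)],36)[0].round(1), unproj(C,[(x+w/2,y+h/2)],36)[0].round(1))
print(hsv[163,209],hsv[111,342],hsv[100,200])
```

```text
w [324, 92, 35, 37, 827] (342, 110, 19) [612.6  16.3  36. ] [612.1  16.2  36. ]
w [192, 147, 34, 25, 506] (208, 162, 17) [479.2 -56.4  36. ] [479.6 -54.2  36. ]
p [255, 38, 39, 42, 1280] (275, 58, 21) [534.6  56.8  36. ] [534.5  56.2  36. ]
p [271, 165, 35, 37, 960] (288, 183, 19) [568.2 -68.4  36. ] [569.4 -68.9  36. ]
[ 81   8 228] [ 86   9 228] [ 23  36 197]
```

Run:
```python
from h import *
import pickle
o=pickle.load(open('w6.pkl','rb'));C=cam('wrist',o)
print(unproj(C,[(209.5,163.5)],36).round(1),unproj(C,[(378,97),(410,170)],6).round(1))
im=cv2.imread('pics/w6.png')[:,:,::-1]
crop(im,170,80,370,220,4,'w6c')
p=unproj(C,[(209.5,163.5)],36)[0]
need([p[0],p[1],110],97.95)
```

```text
[[480.5 -58.4  36. ]] [[658.5  37.7   6. ]
 [716.2 -39.1   6. ]]
t 31.78 tcp [528.7 -61.6 229.4] rpy [ 1.7873e+02 -1.0000e-02  9.7890e+01] F [ 0.4  0.  -0.2] w 73.0
shift units(x,y,z): [ 0.49 -2.49  5.92] turn units [ 0.32 -0.   -0.01]
```

View pics/w6c.png

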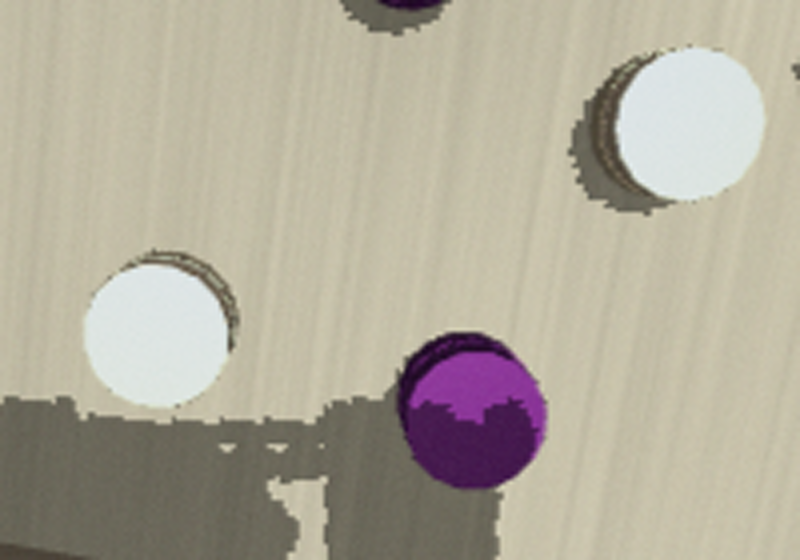

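Call:
step_arm:
  moves: [0.25, -0.85, 0.5, 0.3, 0, 0, -0.35, 0.2, -0.85, 0.9, 0, 0, 0, -0.35, 0, -0.7, 0.9, 0, 0, 0, -0.35, 0, 0, 0.9, 0, 0, 0, -0.35, 0, 0, 0.9, 0, 0, 0, -0.35, 0, 0, 0.9, 0, 0, 0, -0.35, 0, 0, 0.6, 0, 0, 0, -0.35]

```text
time: 32.37
tool_pos: [480.6, -53.7, 118.8]
tcp_rot: [3.13, 0.001, 1.71]
contact_force: [-0.6, 0.9, 0.7]
grip_width: 62.3
```

```bash
python3 -c "
from h import *
need([480.6,-58.6,60],97.95)"
```

```text
t 32.37 tcp [480.6 -53.7 118.8] rpy [1.7934e+02 7.0000e-02 9.7980e+01] F [-0.6  0.9  0.7] w 62.3
shift units(x,y,z): [-0.24 -0.07  2.94] turn units [0.16 0.02 0.01]
```

Call:
step_arm:
  moves: [-0.2, -0.05, 0.8, 0.15, 0, 0, -0.35, 0, 0, 0.8, 0, 0, 0, -0.35, 0, 0, 0.8, 0, 0, 0, -0.35, 0, 0, 0.4, 0, 0, 0, -0.35]

```text
time: 32.7
tool_pos: [480.3, -53.3, 61.3]
tcp_rot: [3.14, 0.0, 1.713]
contact_force: [0.2, 0.6, -0.8]
grip_width: 61.7
```

```bash
python3 -c "
from h import *
need([480.6,-58.6,18],97.95)
im=capture('wrist');cv2.imwrite('pics/w7.png',im[:,:,::-1])"
```

```text
t 32.7 tcp [480.3 -53.3  61.3] rpy [179.91   0.    98.16] F [ 0.2  0.6 -0.8] w 61.7
shift units(x,y,z): [-0.26 -0.03  2.16] turn units [0.02 0.   0.05]
```

View pics/w7.png

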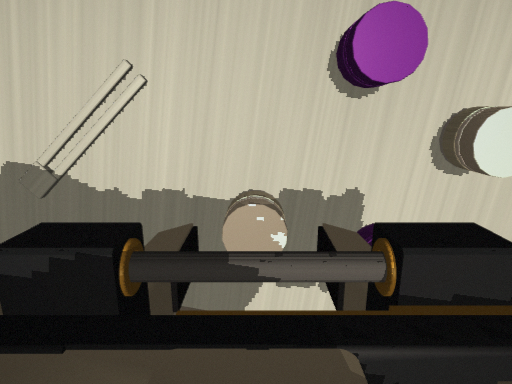

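```bash
python3 -c "
from h import *
print(unproj(cam('wrist'),[(254.7,236)],36))"
```

```text
[[479.48446129 -59.27081572  36.        ]]
```

Call:
step_arm:
  moves: [-0.2, 0, 0.6, 0, 0, 0, -0.35, -0.05, 0, 0.6, 0, 0, 0, -0.35, 0, 0, 0.4, 0, 0, 0, -0.35, 0, 0, 0.2, 0, 0, 0, -0.35]

```text
time: 33.08
tool_pos: [482.6, -56.2, 26.0]
tcp_rot: [3.137, 0.0, 1.715]
contact_force: [-0.5, 1.2, -0.6]
grip_width: 61.9
```

```bash
python3 -c "
from h import *
need([480.6,-58.6,18],97.95)"
```

```text
t 33.08 tcp [482.6 -56.2  26. ] rpy [1.7976e+02 2.0000e-02 9.8290e+01] F [-0.5  1.2 -0.6] w 61.9
shift units(x,y,z): [-0.1  -0.12  0.4 ] turn units [0.06 0.01 0.08]
```

Call:
step_arm:
  moves: [-0.15, -0.1, 0.2, 0, 0, 0, -0.35, 0, 0, 0.15, 0, 0, 0, -0.35, 0, 0, 0.05, 0, 0, 0, -0.35]

```text
time: 33.33
tool_pos: [481.6, -59.2, 18.3]
tcp_rot: [3.136, 0.001, 1.716]
contact_force: [0.2, 0.2, -0.9]
grip_width: 62.1
```

Call:
step_arm:
  moves: [0, 0, 0, 0, 0, 0, 1, 0, 0, 0, 0, 0, 0, 1, 0, 0, 0, 0, 0, 0, 1, 0, 0, 0, 0, 0, 0, 1, 0, 0, 0, 0, 0, 0, 1]

```text
time: 33.75
tool_pos: [482.3, -59.5, 19.5]
tcp_rot: [3.134, 0.002, 1.716]
contact_force: [0.2, -0.0, -0.4]
grip_width: 39.5
```

```bash
python3 -c "
from h import *
st()"
```

```text
t 33.75 tcp [482.3 -59.5  19.5] rpy [1.7959e+02 9.0000e-02 9.8320e+01] F [ 0.2 -0.  -0.4] w 39.5
```

Call:
step_arm:
  moves: [0, 0, -0.3, 0, 0, 0, 1, 0, 0, -0.6, 0, 0, 0, 1, 0, 0, -1, 0, 0, 0, 1, 0, 0, -1, 0, 0, 0, 1, 0.5, 0, -1, 0, 0, 0, 1, 1, 0.2, -1, 0, 0, 0, 1, 1, 0.2, -1, 0, 0, 0, 1, 1, 0.2, -0.5, 0, 0, 0, 1]

```text
time: 34.42
tool_pos: [481.3, 11.1, 153.6]
tcp_rot: [3.14, -0.0, 1.71]
contact_force: [0.2, -0.3, -0.6]
grip_width: 39.5
```

Call:
step_arm:
  moves: [1, 0.3, 0, 0, 0, 0, 1, 1, 0.3, 0, 0, 0, 0, 1, 1, 0.3, 0, 0, 0, 0, 1, 1, 0.3, 0, 0, 0, 0, 1, 1, 0.3, 0, 0, 0, 0, 1, 1, 0.3, 0, 0, 0, 0, 1, 1, 0.3, 0, 0, 0, 0, 1, 1, 0.3, 0, 0, 0, 0, 1]

```text
time: 35.08
tool_pos: [507.9, 184.3, 162.9]
tcp_rot: [3.129, 0.002, 1.709]
contact_force: [0.3, 0.3, -0.4]
grip_width: 39.3
```

```bash
python3 -c "
from h import *
need([520.6,295.4,110],97.95)"
```

```text
t 35.08 tcp [507.9 184.3 162.9] rpy [1.7925e+02 9.0000e-02 9.7910e+01] F [ 0.3  0.3 -0.4] w 39.3
shift units(x,y,z): [5.42 1.36 2.65] turn units [ 0.19  0.02 -0.01]
```

Call:
step_arm:
  moves: [1, 0.3, 0, 0.2, 0, 0, 1, 1, 0.3, 0, 0, 0, 0, 1, 1, 0.3, 0.3, 0, 0, 0, 1, 1, 0.2, 0.5, 0, 0, 0, 1, 0.7, 0.1, 0.5, 0, 0, 0, 1, 0, 0, 0.5, 0, 0, 0, 1, 0, 0, 0.5, 0, 0, 0, 1]

```text
time: 35.67
tool_pos: [519.1, 290.0, 119.6]
tcp_rot: [3.136, -0.0, 1.714]
contact_force: [0.2, 0.0, -1.3]
grip_width: 38.7
```

```bash
python3 -c "
from h import *
need([520.6,295.4,66],97.95)"
```

```text
t 35.67 tcp [519.1 290.  119.6] rpy [ 1.797e+02 -2.000e-02  9.818e+01] F [ 0.2  0.  -1.3] w 38.7
shift units(x,y,z): [0.25 0.1  2.68] turn units [ 0.07 -0.01  0.06]
```

Call:
step_arm:
  moves: [0.25, 0.1, 0.6, 0.05, 0, 0, 1, 0, 0, 0.7, 0, 0, 0, 1, 0, 0, 0.6, 0, 0, 0, 1, 0, 0, 0.4, 0, 0, 0, 1, 0, 0, 0.1, 0, 0, 0, 1]

```text
time: 36.08
tool_pos: [519.0, 291.7, 64.7]
tcp_rot: [-3.137, 0.002, 1.71]
contact_force: [-0.8, -0.7, -1.1]
grip_width: 39.0
```

```bash
python3 -c "
from h import *
need([520.6,295.0,45.5],97.95)
im=capture('wrist');cv2.imwrite('pics/w8.png',im[:,:,::-1])"
```

```text
t 36.08 tcp [519.  291.7  64.7] rpy [-1.7972e+02  1.2000e-01  9.8000e+01] F [-0.8 -0.7 -1.1] w 39.0
shift units(x,y,z): [0.16 0.11 0.96] turn units [-0.07  0.03  0.01]
```

View pics/w8.png

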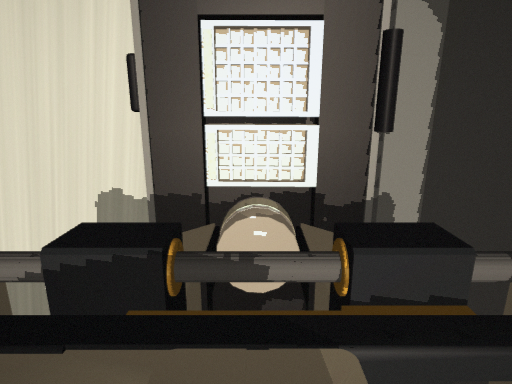

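Both blocks sit squarely, the wide one centred at about (262,68) and the narrow one at about (261,155). The pot is centred over the trough. I'll lower it.

Call:
step_arm:
  moves: [0.15, 0.1, 0.4, 0, 0, 0, 1, 0, 0, 0.3, 0, 0, 0, 1, 0, 0, 0.2, 0, 0, 0, 1, 0, 0, 0.1, 0, 0, 0, 1]

```text
time: 36.47
tool_pos: [522.1, 294.8, 45.2]
tcp_rot: [-3.14, 0.001, 1.709]
contact_force: [-7.2, -3.0, 23.0]
grip_width: 39.0
```

Call:
step_arm:
  moves: [0, 0, 0.1, 0, 0, 0, 1]

```text
time: 36.55
tool_pos: [522.1, 294.8, 45.2]
tcp_rot: [-3.14, 0.001, 1.709]
contact_force: [-10.6, -5.8, 28.0]
grip_width: 39.4
```

```bash
python3 -c "
from h import *
need([520.6,295.0,45.5],97.95)"
```

```text
t 36.55 tcp [522.1 294.8  45.2] rpy [-1.799e+02  8.000e-02  9.792e+01] F [-10.6  -5.8  28. ] w 39.4
shift units(x,y,z): [ 0.02 -0.07 -0.02] turn units [-0.02  0.02 -0.01]
```

Call:
step_arm:
  moves: [0, 0, 0, 0, 0, 0, -0.35, 0, 0, 0, 0, 0, 0, -0.35, 0, 0, 0, 0, 0, 0, -0.35, 0, 0, -0.5, 0, 0, 0, -0.35, 0, 0, -0.8, 0, 0, 0, -0.35, 0, 0, -1, 0, 0, 0, -0.35, 0, 0, -1, 0, 0, 0, -0.35, -0.5, 0, -1, 0, 0, 0, -0.35]

```text
time: 37.22
tool_pos: [521.5, 285.5, 133.3]
tcp_rot: [-3.134, 0.002, 1.711]
contact_force: [-0.3, -0.3, 0.2]
grip_width: 61.9
```

Call:
step_arm:
  moves: [-1, 0, -1, 0, 0, 0, -0.35, -1, 0, -0.5, 0, 0, 0, -0.35, -1, 0.2, 0, 0, 0, 0, -0.35, -1, 0.2, 0, 0, 0, 0, -0.35, -1, 0.2, 0, 0, 0, 0, -0.35, -1, 0.2, 0, 0, 0, 0, -0.35, -1, 0.2, 0, 0, 0, 0, -0.35, -1, 0.2, 0, 0, 0, 0, -0.35]

```text
time: 37.88
tool_pos: [571.9, 128.2, 177.9]
tcp_rot: [3.132, -0.0, 1.717]
contact_force: [-0.1, 0.3, -0.0]
grip_width: 62.2
```

```bash
python3 -c "
from h import *
need([612.5,-10,160],97.95)"
```

```text
t 37.88 tcp [571.9 128.2 177.9] rpy [ 1.7945e+02 -1.0000e-02  9.8390e+01] F [-0.1  0.3 -0. ] w 62.2
shift units(x,y,z): [-7.13  0.99  0.9 ] turn units [ 0.14 -0.    0.11]
```

Call:
step_arm:
  moves: [-1, 0.2, 0.2, 0.1, 0, 0, -0.35, -1, 0.2, 0.2, 0, 0, 0.1, -0.35, -1, 0.2, 0.2, 0, 0, 0, -0.35, -1, 0.2, 0.2, 0, 0, 0, -0.35, -1, 0.2, 0.2, 0, 0, 0, -0.35, -1, 0.1, 0.2, 0, 0, 0, -0.35, -1, 0.1, 0.2, 0, 0, 0, -0.35]

```text
time: 38.47
tool_pos: [619.0, -14.1, 155.4]
tcp_rot: [3.132, 0.001, 1.71]
contact_force: [-0.3, 0.5, 1.3]
grip_width: 61.6
```

```bash
python3 -c "
from h import *
o=st()
im=capture('wrist');cv2.imwrite('pics/w9.png',im[:,:,::-1]);import pickle;pickle.dump(o,open('w9.pkl','wb'))"
```

```text
t 38.47 tcp [619.  -14.1 155.4] rpy [1.7943e+02 5.0000e-02 9.7970e+01] F [-0.3  0.5  1.3] w 61.6
```

View pics/w9.png

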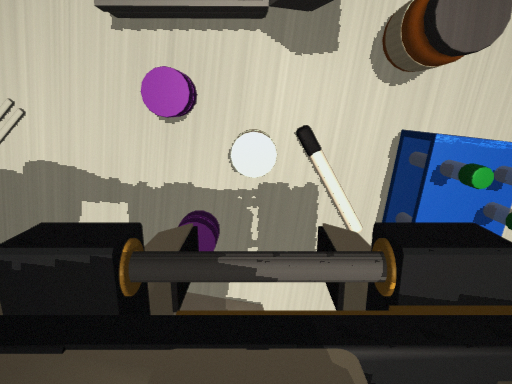

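Run:
```python
from h import *
import pickle
o=pickle.load(open('w9.pkl','rb'));C=cam('wrist',o)
print('pot',unproj(C,[(253.5,154)],36).round(1))
for z in (0,50,80,100):print(z,unproj(C,[(403,130),(385,220),(480,177)],z).round(0).tolist())
print('jar',unproj(C,[(435,25),(400,70)],85).round(0).tolist())
print('marker',unproj(C,[(305,128),(358,228)],8).round(0).tolist())
need([612,18,110],97.95)
```

```text
pot [[613.   16.4  36. ]]
0 [[751.0, 54.0, 0.0], [756.0, -36.0, 0.0], [839.0, 20.0, 0.0]]
50 [[729.0, 54.0, 50.0], [732.0, -22.0, 50.0], [802.0, 25.0, 50.0]]
80 [[715.0, 54.0, 80.0], [718.0, -14.0, 80.0], [780.0, 28.0, 80.0]]
100 [[706.0, 53.0, 100.0], [709.0, -8.0, 100.0], [765.0, 30.0, 100.0]]
jar [[717.0, 121.0, 85.0], [701.0, 91.0, 85.0]]
marker [[657.0, 43.0, 8.0], [727.0, -46.0, 8.0]]
t 38.52 tcp [619.5 -18.  154.6] rpy [1.7946e+02 1.6000e-01 9.7830e+01] F [ 0.2 -3.  -0.5] w 61.9
shift units(x,y,z): [ 1.84 -0.15  2.22] turn units [ 0.13  0.04 -0.03]
```

Call:
step_arm:
  moves: [0.9, 0, 0, 0.1, 0, 0, -0.35, 0.8, 0, 0, 0, 0, 0, -0.35, 0, 0, 0.1, 0, 0, -1, -0.35, 0, 0, 0.1, 0, 0, -1, -0.35, 0, 0, 0.2, 0, 0, -1, -0.35, 0, 0, 0.2, 0, 0, -1, -0.35, 0, 0, 0.2, 0, 0, -1, -0.35, 0, 0, 0.2, 0, 0, -1, -0.35]

```text
time: 39.18
tool_pos: [616.3, 13.9, 138.6]
tcp_rot: [3.137, 0.006, 2.138]
contact_force: [0.4, -0.5, -0.8]
grip_width: 62.0
```

Call:
step_arm:
  moves: [0, 0, 0.2, 0, 0, -1, -0.35, 0, 0, 0.2, 0, 0, -1, -0.35, 0, 0, 0.2, 0, 0, -1, -0.35, 0, 0, 0.2, 0, 0, -1, -0.35, 0, 0, 0.2, 0, 0, -1, -0.35, 0, 0, 0.2, 0, 0, -1, -0.35, 0, 0, 0, 0, 0, -1, -0.35, 0, 0, 0, 0, 0, -1, -0.35]

```text
time: 39.85
tool_pos: [616.7, 15.0, 117.5]
tcp_rot: [3.141, 0.01, 2.725]
contact_force: [0.2, 0.1, -0.2]
grip_width: 62.2
```

```bash
python3 -c "
from h import *
need([613,16.4,80],158)"
```

```text
t 39.85 tcp [616.7  15.  117.5] rpy [179.95   0.56 156.15] F [ 0.2  0.1 -0.2] w 62.2
shift units(x,y,z): [ 0.22 -0.01  1.87] turn units [ 0.01  0.14 -0.46]
```

Call:
step_arm:
  moves: [0.2, 0, 0.7, 0, 0.1, -0.2, -0.35, 0, 0, 0.7, 0, 0, 0, -0.35, 0, 0, 0.4, 0, 0, 0, -0.35, 0, 0, 0.2, 0, 0, 0, -0.35]

```text
time: 40.18
tool_pos: [613.6, 17.2, 76.9]
tcp_rot: [3.14, 0.005, 2.739]
contact_force: [0.2, 0.3, 1.1]
grip_width: 61.9
```

```bash
python3 -c "
from h import *
o=need([613,16.4,45],157)
im=capture('wrist');cv2.imwrite('pics/w10.png',im[:,:,::-1])
im=capture('scene');crop(im,220,150,360,290,4,'s5')"
```

```text
t 40.18 tcp [613.6  17.2  76.9] rpy [179.89   0.29 156.96] F [0.2 0.3 1.1] w 61.9
shift units(x,y,z): [ 0.02 -0.05  1.6 ] turn units [ 0.03  0.07 -0.01]
```

View pics/w10.png

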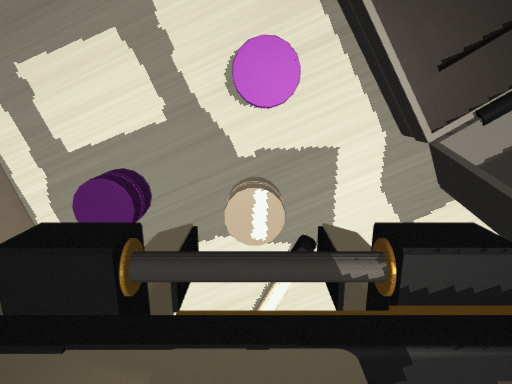

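View pics/s5.png

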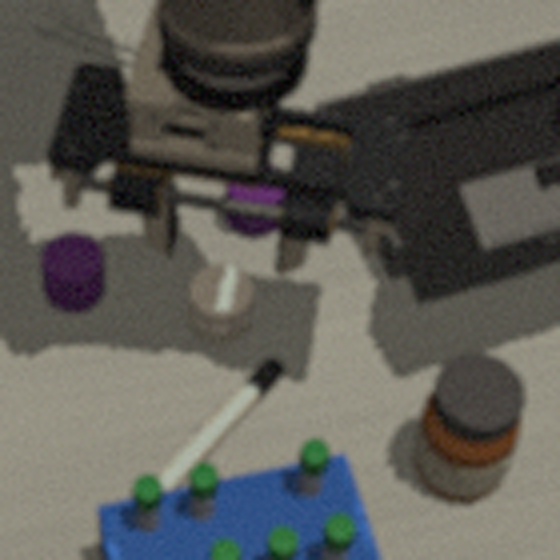

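Call:
step_arm:
  moves: [0, 0, 0.7, 0, 0.05, 0, -0.35, 0, 0, 0.7, 0, 0, 0, -0.35, 0, 0, 0.5, 0, 0, 0, -0.35, 0, 0, 0.3, 0, 0, 0, -0.35]

```text
time: 40.62
tool_pos: [615.7, 17.1, 32.4]
tcp_rot: [3.138, 0.006, 2.738]
contact_force: [-0.1, -0.2, 0.3]
grip_width: 62.1
```

```bash
python3 -c "
from h import *
o=need([613,16.4,18],157)"
```

```text
t 40.62 tcp [615.7  17.1  32.4] rpy [179.79   0.35 156.89] F [-0.1 -0.2  0.3] w 62.1
shift units(x,y,z): [ 0.12 -0.09  0.72] turn units [ 0.05  0.09 -0.03]
```

Call:
step_arm:
  moves: [0.1, -0.1, 0.35, 0, 0.05, 0, -0.35, 0, 0, 0.25, 0, 0, 0, -0.35, 0, 0, 0.1, 0, 0, 0, -0.35, 0, 0, 0.05, 0, 0, 0, 1, 0, 0, 0, 0, 0, 0, 1, 0, 0, 0, 0, 0, 0, 1, 0, 0, 0, 0, 0, 0, 1, 0, 0, 0, 0, 0, 0, 1]

```text
time: 41.28
tool_pos: [612.9, 15.9, 15.0]
tcp_rot: [3.138, 0.001, 2.738]
contact_force: [0.7, -0.7, -0.6]
grip_width: 39.0
```

```bash
python3 -c "
from h import *
o=need([613,16.4,18],157)"
```

```text
t 41.28 tcp [612.9  15.9  15. ] rpy [1.7981e+02 7.0000e-02 1.5685e+02] F [ 0.7 -0.7 -0.6] w 39.0
shift units(x,y,z): [ 0.    0.03 -0.15] turn units [ 0.05  0.02 -0.04]
```

Call:
step_arm:
  moves: [0, 0, 0, 0, 0, 0, 0, 0, 0, 0, 0, 0, 0, 0, 0, 0, -0.15, 0, 0, 0, 0, 0, 0, 0, 0, 0, 0, 1, 0, 0, 0, 0, 0, 0, 1, 0, 0, 0, 0, 0, 0, 1, 0, 0, 0, 0, 0, 0, 1]

```text
time: 41.87
tool_pos: [613.5, 15.9, 19.6]
tcp_rot: [3.138, 0.003, 2.738]
contact_force: [0.3, 0.9, -0.2]
grip_width: 39.5
```

```bash
python3 -c "
from h import *
o=st()"
```

```text
t 41.87 tcp [613.5  15.9  19.6] rpy [179.77   0.19 156.86] F [ 0.3  0.9 -0.2] w 39.5
```

Call:
step_arm:
  moves: [0, 0, -0.3, 0, 0, 0, 1, 0, 0, -0.6, 0, 0, 0, 1, 0, 0, -1, 0, 0, 0, 1, 0, 0, -1, 0, 0, 0, 1, 0, 0, -1, 0, 0, 0, 1, 0, 0, -1, 0, 0, 0, 1, 0, 0, -1, 0, 0, 1, 1, 0, 0, -0.5, 0, 0, 1, 1]

```text
time: 42.53
tool_pos: [610.9, 15.7, 155.8]
tcp_rot: [3.14, -0.002, 2.595]
contact_force: [0.3, 0.7, -1.1]
grip_width: 39.2
```

Call:
step_arm:
  moves: [0, 0, 0, 0, 0, 1, 1, 0, 0, 0, 0, 0, 1, 1, 0, 0, 0, 0, 0, 1, 1, 0, 0, 0, 0, 0, 1, 1, 0, 0, 0, 0, 0, 1, 1, 0, 0, 0, 0, 0, 1, 1, 0, 0, 0, 0, 0, 1, 1, 0, 0, 0, 0, 0, 1, 1]

```text
time: 43.2
tool_pos: [613.1, 15.6, 171.4]
tcp_rot: [3.127, 0.006, 2.008]
contact_force: [-0.5, 0.0, -0.8]
grip_width: 38.8
```

Call:
step_arm:
  moves: [0, 0, 0, 0, 0, 1, 1, 0, 0, 0, 0, 0, 1, 1, 0, 0, 0, 0, 0, 1, 1, 0, 0, 0, 0, 0, 1, 1, 0, 0, 0, 0, 0, 0, 1]

```text
time: 43.62
tool_pos: [612.9, 15.6, 177.5]
tcp_rot: [3.121, 0.002, 1.712]
contact_force: [-0.2, -0.1, -0.2]
grip_width: 39.0
```

```bash
python3 -c "
from h import *
o=need([526.8,251.4,120],97.95)"
```

```text
t 43.62 tcp [612.9  15.6 177.5] rpy [1.7883e+02 1.3000e-01 9.8080e+01] F [-0.2 -0.1 -0.2] w 39.0
shift units(x,y,z): [12.28 -2.66  2.8 ] turn units [0.29 0.03 0.03]
```

Call:
step_arm:
  moves: [1, -0.3, 0, 0.3, 0, 0, 1, 1, -0.3, 0, 0, 0, 0, 1, 1, -0.3, 0, 0, 0, 0, 1, 1, -0.3, 0, 0, 0, 0, 1, 1, -0.2, 0, 0, 0, 0, 1, 1, -0.2, 0, 0, 0, 0, 1, 1, -0.2, 0, 0, 0, 0, 1, 1, -0.2, 0, 0, 0, 0, 1]

```text
time: 44.28
tool_pos: [548.8, 169.4, 183.5]
tcp_rot: [3.137, 0.005, 1.723]
contact_force: [-0.0, -0.5, -0.5]
grip_width: 38.8
```

```bash
python3 -c "
from h import *
o=need([526.8,251.4,120],97.95)"
```

```text
t 44.28 tcp [548.8 169.4 183.5] rpy [179.71   0.26  98.74] F [-0.  -0.5 -0.5] w 38.8
shift units(x,y,z): [ 4.23 -0.48  3.15] turn units [0.07 0.07 0.2 ]
```

Call:
step_arm:
  moves: [1, -0.2, 0.4, 0, 0.05, 0.2, 1, 1, -0.2, 0.5, 0, 0, 0, 1, 1, -0.1, 0.6, 0, 0, 0, 1, 0.9, 0, 0.7, 0, 0, 0, 1, 0, 0, 0.7, 0, 0, 0, 1, 0, 0, 0.7, 0, 0, 0, 1, 0, 0, 0.5, 0, 0, 0, 1]

```text
time: 44.87
tool_pos: [527.1, 254.7, 107.8]
tcp_rot: [3.123, -0.002, 1.732]
contact_force: [-0.1, -0.9, -0.5]
grip_width: 39.1
```

```bash
python3 -c "
from h import *
o=need([526.8,251.4,66],97.95)"
```

```text
t 44.87 tcp [527.1 254.7 107.8] rpy [ 1.7896e+02 -1.0000e-01  9.9220e+01] F [-0.1 -0.9 -0.5] w 39.1
shift units(x,y,z): [-0.16 -0.08  2.09] turn units [ 0.26 -0.03  0.32]
```

Call:
step_arm:
  moves: [-0.2, -0.1, 0.6, 0.25, 0, 0.3, 1, 0, 0, 0.6, 0, 0, 0, 1, 0, 0, 0.5, 0, 0, 0, 1, 0, 0, 0.2, 0, 0, 0, 1]

```text
time: 45.2
tool_pos: [526.0, 249.2, 67.7]
tcp_rot: [-3.14, -0.002, 1.711]
contact_force: [-0.5, -0.6, -0.8]
grip_width: 39.3
```

```bash
python3 -c "
from h import *
o=need([526.8,251.4,45.5],97.95)
im=capture('wrist');cv2.imwrite('pics/w11.png',im[:,:,::-1])"
```

```text
t 45.2 tcp [526.  249.2  67.7] rpy [-1.7988e+02 -1.0000e-01  9.8040e+01] F [-0.5 -0.6 -0.8] w 39.3
shift units(x,y,z): [0.1  0.06 1.11] turn units [-0.03 -0.02  0.02]
```

View pics/w11.png

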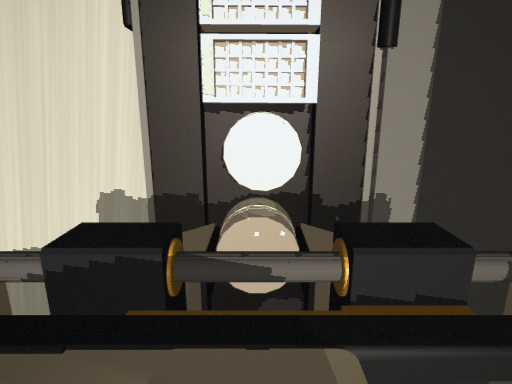

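The first pot stands upright at about (262,151), and the second is clear of it. I'll lower the second.

Call:
step_arm:
  moves: [0.1, 0.05, 0.45, 0, 0, 0, 1, 0, 0, 0.35, 0, 0, 0, 1, 0, 0, 0.2, 0, 0, 0, 1, 0, 0, 0.1, 0, 0, 0, 1, 0, 0, 0.1, 0, 0, 0, 1]

```text
time: 45.67
tool_pos: [527.9, 251.3, 45.0]
tcp_rot: [-3.142, -0.002, 1.71]
contact_force: [-11.6, -4.2, 33.7]
grip_width: 39.1
```

```bash
python3 -c "
from h import *
o=need([526.8,251.4,45.5],97.95)"
```

```text
t 45.67 tcp [527.9 251.3  45. ] rpy [-1.800e+02 -1.200e-01  9.799e+01] F [-11.6  -4.2  33.7] w 39.1
shift units(x,y,z): [ 0.01 -0.05 -0.02] turn units [-0.   -0.03  0.01]
```

Call:
step_arm:
  moves: [0, 0, 0, 0, 0, 0, -0.35, 0, 0, 0, 0, 0, 0, -0.35, 0, 0, 0, 0, 0, 0, -0.35, 0, 0, -0.5, 0, 0, 0, -0.35, 0, 0, -0.8, 0, 0, 0, -0.35, 0, 0, -1, 0, 0, 0, -0.35, -0.5, 0, -1, 0, 0, 0, -0.6, -1, 0, -1, 0, 0, 0, -0.6]

```text
time: 46.33
tool_pos: [529.7, 223.1, 133.2]
tcp_rot: [-3.136, -0.002, 1.714]
contact_force: [0.7, -0.6, -1.3]
grip_width: 70.6
```

Call:
step_arm:
  moves: [-1, -0.35, -1, 0, 0, 0, -0.6, -1, -0.35, -1, 0, 0, 0, -0.6, -1, -0.35, -1, 0, 0, 0, -0.6, -1, -0.35, 0, 0, 0, 0, -0.6, -1, -0.35, 0, 0, 0, 0, -0.6, -1, -0.35, 0, 0, 0, 0, -0.6, -1, -0.35, 0, 0, 0, 0, -0.6, -1, -0.35, 0, 0, 0, 0, -0.6]

```text
time: 47.0
tool_pos: [499.9, 50.9, 207.3]
tcp_rot: [3.129, -0.001, 1.718]
contact_force: [0.1, -0.1, -0.2]
grip_width: 73.4
```

Call:
step_arm:
  moves: [-1, -0.35, 0, 0, 0, 0, -0.6, -1, -0.35, 0, 0, 0, 0, -0.6, -1, -0.35, 0, 0, 0, 0, -0.6, -1, -0.35, 0, 0, 0, 0, -0.6, -1, -0.35, 0, 0, 0, 0, -0.6, -1, -0.35, 0, 0, 0, 0, -0.6, -1, -0.35, 0, 0, 0, 0, -0.6, -1, -0.35, 0, 0, 0, 0, -0.6]

```text
time: 47.67
tool_pos: [465.8, -123.7, 212.6]
tcp_rot: [3.123, 0.002, 1.718]
contact_force: [0.8, 0.6, -0.6]
grip_width: 73.3
```

```bash
python3 -c "
from h import *
o=need([426.1,-305.2,180],-7)"
```

```text
t 47.67 tcp [ 465.8 -123.7  212.6] rpy [1.7892e+02 1.0000e-01 9.8450e+01] F [ 0.8  0.6 -0.6] w 73.3
shift units(x,y,z): [-8.68 -3.33  1.58] turn units [ 0.21 -0.23 26.36]
```

Call:
step_arm:
  moves: [-1, -0.4, 0, 0.25, 0, 0, -0.6, -1, -0.4, 0, 0, 0, 0, -0.6, -1, -0.4, 0, 0, 0, 0, -0.6, -1, -0.4, 0, 0, 0, 0, -0.6, -1, -0.4, 0, 0, 0, 0, -0.6, -1, -0.4, 0, 0, 0, 0, -0.6, -1, -0.4, 0, 0, 0, 0, -0.6, -1, -0.4, 0, 0, 0, 0, -0.6]

```text
time: 48.33
tool_pos: [423.3, -300.0, 218.6]
tcp_rot: [3.136, 0.006, 1.718]
contact_force: [0.8, -0.2, 0.0]
grip_width: 73.4
```

Call:
step_arm:
  moves: [0, 0, 0, 0, 0, 1, -0.6, 0, 0, 0, 0, 0, 1, -0.6, 0, 0, 0, 0, 0, 1, -0.6, 0, 0, 0, 0, 0, 1, -0.6, 0, 0, 0, 0, 0, 1, -0.6, 0, 0, 0, 0, 0, 1, -0.6, 0, 0, 0, 0, 0, 1, -0.6, 0, 0, 0, 0, 0, 1, -0.6]

```text
time: 49.0
tool_pos: [421.3, -306.0, 223.4]
tcp_rot: [3.13, 0.005, 1.128]
contact_force: [0.1, 0.2, -0.3]
grip_width: 73.4
```

Call:
step_arm:
  moves: [0, 0, 0, 0, 0, 1, -0.6, 0, 0, 0, 0, 0, 1, -0.6, 0, 0, 0, 0, 0, 1, -0.6, 0, 0, 0, 0, 0, 1, -0.6, 0, 0, 0, 0, 0, 1, -0.6, 0, 0, 0, 0, 0, 1, -0.6, 0, 0, 0, 0, 0, 1, -0.6, 0, 0, 0, 0, 0, 1, -0.6]

```text
time: 49.67
tool_pos: [421.1, -305.9, 228.7]
tcp_rot: [3.125, -0.004, 0.54]
contact_force: [-0.8, -0.7, 0.9]
grip_width: 73.2
```

```bash
python3 -c "
from h import *
o=need([426.1,-305.2,140],-7)"
```

```text
t 49.67 tcp [ 421.1 -305.9  228.7] rpy [179.02  -0.23  30.97] F [-0.8 -0.7  0.9] w 73.2
shift units(x,y,z): [0.21 0.02 4.44] turn units [ 0.22 -0.14  9.49]
```

Call:
step_arm:
  moves: [0, 0, 0.5, 0.2, 0, 1, -0.6, 0, 0, 0.5, 0, -0.1, 1, -0.6, 0, 0, 0.5, 0, 0, 1, -0.6, 0, 0, 0.5, 0, 0, 1, -0.6, 0, 0, 0.6, 0, 0, 1, -0.6, 0, 0, 0.6, 0, 0, 1, -0.6, 0, 0, 0.6, 0, 0, 1, -0.6, 0, 0, 0.6, 0, 0, 1, -0.6]

```text
time: 50.33
tool_pos: [423.5, -308.3, 145.9]
tcp_rot: [3.13, -0.008, -0.047]
contact_force: [0.5, 0.1, 0.7]
grip_width: 73.4
```

```bash
python3 -c "
from h import *
o=need([426.1,-305.2,110],-7)"
```

```text
t 50.33 tcp [ 423.5 -308.3  145.9] rpy [179.34  -0.48  -2.69] F [0.5 0.1 0.7] w 73.4
shift units(x,y,z): [ 0.11 -0.18  1.79] turn units [ 0.16 -0.13  1.08]
```

Call:
step_arm:
  moves: [0.1, -0.2, 0.5, 0.15, -0.1, 0.9, -0.6, 0, 0, 0.6, 0, 0, 0.1, -0.6, 0, 0, 0.4, 0, 0, 0, -0.6, 0, 0, 0.3, 0, 0, 0, -0.6]

```text
time: 50.67
tool_pos: [425.9, -304.5, 109.3]
tcp_rot: [3.141, -0.002, -0.124]
contact_force: [-0.1, -0.0, 0.8]
grip_width: 73.1
```

```bash
python3 -c "
from h import *
o=need([426.1,-305.2,81],-7)"
```

```text
t 50.67 tcp [ 425.9 -304.5  109.3] rpy [ 1.7996e+02 -1.2000e-01 -7.1200e+00] F [-0.1 -0.   0.8] w 73.1
shift units(x,y,z): [0.01 0.03 1.42] turn units [ 0.01 -0.03 -0.03]
```

Call:
step_arm:
  moves: [0, 0, 0.5, 0, 0, 0, -0.6, 0, 0, 0.5, 0, 0, 0, -0.6, 0, 0, 0.2, 0, 0, 0, -0.6, 0, 0, 0.1, 0, 0, 0, -0.6]

```text
time: 51.0
tool_pos: [426.1, -304.7, 81.4]
tcp_rot: [3.14, -0.003, -0.123]
contact_force: [-0.4, -0.6, 0.9]
grip_width: 73.7
```

```bash
python3 -c "
from h import *
o=need([426.1,-305.2,81],-7)"
```

```text
t 51.0 tcp [ 426.1 -304.7   81.4] rpy [ 1.7993e+02 -1.5000e-01 -7.0300e+00] F [-0.4 -0.6  0.9] w 73.7
shift units(x,y,z): [0.01 0.02 0.02] turn units [ 0.02 -0.04 -0.01]
```

Call:
step_arm:
  moves: [0, 0, 0.05, 0, 0, 0, 1, 0, 0, 0, 0, 0, 0, 1, 0, 0, 0, 0, 0, 0, 1, 0, 0, 0, 0, 0, 0, 1]

```text
time: 51.33
tool_pos: [426.1, -304.9, 80.2]
tcp_rot: [3.14, -0.002, -0.122]
contact_force: [-1.3, 0.2, -0.6]
grip_width: 57.6
```

Call:
step_arm:
  moves: [0, 0, -0.3, 0, 0, 0, 1, 0, 0, -0.4, 0, 0, 0, 1, 0, 0, -0.6, 0, 0, 0, 1, 0, 0, -0.8, 0, 0, 0, 1, 0, -0.5, -1, 0, 0, 0, 1, 0, -1, -1, 0, 0, 0, 1, 0, -1, -0.8, 0, 0, 0, 1]

```text
time: 51.92
tool_pos: [430.8, -256.2, 183.8]
tcp_rot: [3.141, -0.001, -0.127]
contact_force: [-0.5, -0.7, -0.1]
grip_width: 57.7
```

```bash
python3 -c "
from h import *
o=need([532.4,211.3,200],97.95)"
```

```text
t 51.92 tcp [ 430.8 -256.2  183.8] rpy [ 1.7997e+02 -3.0000e-02 -7.2700e+00] F [-0.5 -0.7 -0.1] w 57.7
shift units(x,y,z): [  2.08 -23.83  -0.82] turn units [ 1.00e-02  0.00e+00 -2.63e+01]
```

Call:
step_arm:
  moves: [0.1, -1, 0, 0, 0, 0, 1, 0.1, -1, 0, 0, 0, 0, 1, 0.1, -1, 0, 0, 0, 0, 1, 0.1, -1, 0, 0, 0, 0, 1, 0.1, -1, 0, 0, 0, 0, 1, 0.1, -1, 0, 0, 0, 0, 1, 0.1, -1, 0, 0, 0, 0, 1, 0.1, -1, 0, 0, 0, 0, 1]

```text
time: 52.58
tool_pos: [470.7, -94.5, 197.6]
tcp_rot: [3.132, -0.02, -0.129]
contact_force: [-0.2, 0.8, -0.9]
grip_width: 57.5
```

Call:
step_arm:
  moves: [0.1, -1, 0, 0, 0, 0, 1, 0.1, -1, 0, 0, 0, 0, 1, 0.1, -1, 0, 0, 0, 0, 1, 0.1, -1, 0, 0, 0, 0, 1, 0.1, -1, 0, 0, 0, 0, 1, 0.1, -1, 0, 0, 0, 0, 1, 0.1, -1, 0, 0, 0, 0, 1, 0.1, -1, 0, 0, 0, 0, 1]

```text
time: 53.25
tool_pos: [508.8, 70.5, 205.8]
tcp_rot: [3.132, -0.032, -0.129]
contact_force: [0.7, -0.5, -0.7]
grip_width: 57.6
```

```bash
python3 -c "
from h import *
o=need([532.4,211.3,200],97.95)"
```

```text
t 53.25 tcp [508.8  70.5 205.8] rpy [179.44  -1.82  -7.39] F [ 0.7 -0.5 -0.7] w 57.6
shift units(x,y,z): [ 0.25 -7.14  0.23] turn units [  0.52  -0.19 -26.33]
```

Call:
step_arm:
  moves: [0, -1, 0, 0.1, -0.4, 0, 1, 0, -1, 0, 0, 0, 0, 1, 0, -1, 0, 0, 0, 0, 1, 0, -1, 0, 0, 0, 0, 1, 0, -1, 0, 0, 0, 0, 1, 0, -1, 0, 0, 0, 0, 1, 0, -0.7, 0, 0, 0, 0, 1, 0, 0, 0, 0, 0, -1, 1]

```text
time: 53.92
tool_pos: [526.8, 214.2, 214.5]
tcp_rot: [-3.141, -0.012, -0.056]
contact_force: [-0.1, -0.1, 0.0]
grip_width: 57.9
```

Call:
step_arm:
  moves: [0, 0, 0, 0, 0, -1, 1, 0, 0, 0, 0, 0, -1, 1, 0, 0, 0, 0, 0, -1, 1, 0, 0, 0, 0, 0, -1, 1, 0, 0, 0, 0, 0, -1, 1, 0, 0, 0, 0, 0, -1, 1, 0, 0, 0, 0, 0, -1, 1, 0, 0, 0, 0, 0, -1, 1]

```text
time: 54.58
tool_pos: [526.1, 216.8, 223.2]
tcp_rot: [3.133, -0.018, 0.535]
contact_force: [1.0, 0.5, -0.3]
grip_width: 57.4
```

Call:
step_arm:
  moves: [0, 0, 0, 0, 0, -1, 1, 0, 0, 0, 0, 0, -1, 1, 0, 0, 0, 0, 0, -1, 1, 0, 0, 0, 0, 0, -1, 1, 0, 0, 0, 0, 0, -1, 1, 0, 0, 0, 0, 0, -1, 1, 0, 0, 0, 0, 0, -1, 1, 0, 0, 0, 0, 0, -1, 1]

```text
time: 55.25
tool_pos: [525.7, 216.8, 232.4]
tcp_rot: [3.118, -0.016, 1.123]
contact_force: [-0.3, 0.9, -0.1]
grip_width: 57.7
```

```bash
python3 -c "
from h import *
o=need([532.4,211.3,120],97.95)"
```

```text
t 55.25 tcp [525.7 216.8 232.4] rpy [178.67  -0.91  64.33] F [-0.3  0.9 -0.1] w 57.7
shift units(x,y,z): [-0.19  0.29  5.63] turn units [ 0.39 -0.12 -8.41]
```

Call:
step_arm:
  moves: [0, 0, 0.6, 0.2, -0.1, -1, 1, 0, 0, 0.6, 0.2, 0, -1, 1, 0, 0, 0.6, 0, 0, -1, 1, 0, 0, 0.6, 0, 0, -1, 1, 0, 0, 0.6, 0, 0, -1, 1, 0, 0, 0.6, 0, 0, -1, 1, 0, 0, 0.6, 0, 0, -1, 1, 0, 0, 0.6, 0, 0, -1, 1]

```text
time: 55.92
tool_pos: [529.2, 218.6, 145.4]
tcp_rot: [3.126, -0.011, 1.711]
contact_force: [-0.1, -0.6, -1.2]
grip_width: 57.5
```

```bash
python3 -c "
from h import *
o=need([532.4,211.3,75],97.95)"
```

```text
t 55.92 tcp [529.2 218.6 145.4] rpy [179.09  -0.61  98.03] F [-0.1 -0.6 -1.2] w 57.5
shift units(x,y,z): [-0.42  0.05  3.52] turn units [ 0.23 -0.15  0.02]
```

Call:
step_arm:
  moves: [-0.3, 0, 0.7, 0.2, -0.1, 0, 1, -0.1, 0, 0.7, 0, 0, 0, 1, 0, 0, 0.7, 0, 0, 0, 1, 0, 0, 0.6, 0, 0, 0, 1, 0, 0, 0.3, 0, 0, 0, 1]

```text
time: 56.33
tool_pos: [531.6, 209.4, 84.6]
tcp_rot: [3.14, -0.002, 1.705]
contact_force: [-0.3, 0.5, -0.6]
grip_width: 57.6
```

```bash
python3 -c "
from h import *
o=need([532.4,211.3,44.2],97.95)
im=capture('wrist');cv2.imwrite('pics/w12.png',im[:,:,::-1])"
```

```text
t 56.33 tcp [531.6 209.4  84.6] rpy [ 1.7988e+02 -1.1000e-01  9.7710e+01] F [-0.3  0.5 -0.6] w 57.6
shift units(x,y,z): [0.08 0.05 2.02] turn units [ 0.03 -0.03 -0.06]
```

View pics/w12.png

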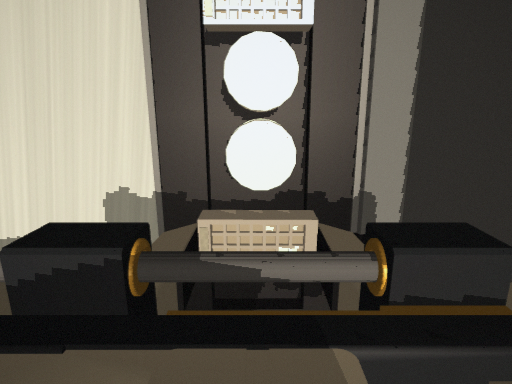

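Call:
step_arm:
  moves: [0.05, 0.05, 0.6, 0, 0, 0, 1, 0, 0, 0.5, 0, 0, 0, 1, 0, 0, 0.3, 0, 0, 0, 1]

```text
time: 56.63
tool_pos: [534.1, 210.4, 57.3]
tcp_rot: [3.137, -0.002, 1.702]
contact_force: [-0.6, -0.6, -0.7]
grip_width: 57.2
```

```bash
python3 -c "
from h import *
o=need([532.4,211.3,44.2],97.95)"
```

```text
t 56.63 tcp [534.1 210.4  57.3] rpy [ 1.7974e+02 -1.0000e-01  9.7520e+01] F [-0.6 -0.6 -0.7] w 57.2
shift units(x,y,z): [ 0.06 -0.08  0.65] turn units [ 0.07 -0.02 -0.11]
```

Call:
step_arm:
  moves: [0.05, -0.1, 0.25, 0.05, 0, -0.1, 1, 0, 0, 0.2, 0, 0, 0, 1, 0, 0, 0.15, 0, 0, 0, 1, 0, 0, 0.1, 0, 0, 0, 1]

```text
time: 56.97
tool_pos: [532.0, 211.1, 43.8]
tcp_rot: [3.141, -0.001, 1.709]
contact_force: [-8.3, -3.0, 27.5]
grip_width: 57.6
```

Call:
step_arm:
  moves: [0, 0, 0.1, 0, 0, 0, 1]

```text
time: 57.05
tool_pos: [532.0, 211.1, 43.8]
tcp_rot: [3.14, -0.001, 1.709]
contact_force: [-7.5, -2.8, 22.2]
grip_width: 57.9
```

Call:
step_arm:
  moves: [0, 0, 0, 0, 0, 0, -0.55, 0, 0, 0, 0, 0, 0, -0.55, 0, 0, 0, 0, 0, 0, -0.55, 0, 0, -0.5, 0, 0, 0, -0.55, 0, 0, -0.8, 0, 0, 0, -0.55, 0, 0, -1, 0, 0, 0, -0.6, -0.5, 0, -1, 0, 0, 0, -0.6, -1, 0, -1, 0, 0, 0, -0.6]

```text
time: 57.72
tool_pos: [533.6, 183.0, 132.3]
tcp_rot: [-3.137, -0.002, 1.712]
contact_force: [-0.2, 0.5, 0.0]
grip_width: 73.5
```

Call:
step_arm:
  moves: [-1, -0.1, -1, 0, 0, 0, -0.6, -1, -0.1, -1, 0, 0, 0, -0.6, -1, -0.1, -1, 0, 0, 0, -0.6, -1, -0.1, -0.5, 0, 0, 0, -0.6, -1, -0.1, 0, 0, 0, 0, -0.6, -1, -0.1, 0, 0, 0, 0, -0.6, -1, -0.1, 0, 0, 0, 0, -0.6, -1, -0.1, 0, 0, 0, 0, -0.6]

```text
time: 58.38
tool_pos: [543.5, 16.4, 217.7]
tcp_rot: [3.13, 0.0, 1.716]
contact_force: [0.3, 0.1, 0.0]
grip_width: 73.6
```

Call:
step_arm:
  moves: [-1, -0.1, 0, 0, 0, 0, -0.6, -1, -0.1, 0, 0, 0, 0, -0.6, -1, -0.1, 0, 0, 0, 0, -0.6, -1, -0.1, 0, 0, 0, 0, -0.6, -1, -0.1, 0, 0, 0, 0, -0.6, -1, -0.1, 0, 0, 0, 0, -0.6, -1, -0.1, 0, 0, 0, 0, -0.6, -1, -0.1, 0, 0, 0, 0, -0.6]

```text
time: 59.05
tool_pos: [550.2, -152.5, 223.8]
tcp_rot: [3.125, 0.002, 1.716]
contact_force: [0.3, -1.2, -0.2]
grip_width: 73.6
```

```bash
python3 -c "
from h import *
o=need([574,-314.9,180],-9.8)"
```

```text
t 59.05 tcp [ 550.2 -152.5  223.8] rpy [1.7906e+02 1.3000e-01 9.8310e+01] F [ 0.3 -1.2 -0.2] w 73.6
shift units(x,y,z): [-8.2  -0.03  2.21] turn units [ 0.19 -0.2  27.03]
```

Call:
step_arm:
  moves: [-1, 0, 0, 0.2, 0, 0, -0.6, -1, 0, 0, 0, 0, 0, -0.6, -1, 0, 0, 0, 0, 0, -0.6, -1, 0, 0, 0, 0, 0, -0.6, -1, 0, 0, 0, 0, 0, -0.6, -1, 0, 0, 0, 0, 0, -0.6, -1, 0, 0, 0, 0, 0, -0.6, -0.7, 0, 0, 0, 0, 0, -0.6]

```text
time: 59.72
tool_pos: [571.7, -313.8, 229.6]
tcp_rot: [3.137, 0.004, 1.714]
contact_force: [1.1, 0.6, 0.8]
grip_width: 73.5
```

Call:
step_arm:
  moves: [0, 0, 0, 0, 0, 1, -0.6, 0, 0, 0, 0, 0, 1, -0.6, 0, 0, 0, 0, 0, 1, -0.6, 0, 0, 0, 0, 0, 1, -0.6, 0, 0, 0, 0, 0, 1, -0.6, 0, 0, 0, 0, 0, 1, -0.6, 0, 0, 0, 0, 0, 1, -0.6, 0, 0, 0, 0, 0, 1, -0.6]

```text
time: 60.38
tool_pos: [570.3, -318.8, 232.9]
tcp_rot: [3.135, 0.002, 1.125]
contact_force: [0.2, 0.2, 0.1]
grip_width: 73.2
```

Call:
step_arm:
  moves: [0, 0, 0, 0, 0, 1, -0.6, 0, 0, 0, 0, 0, 1, -0.6, 0, 0, 0, 0, 0, 1, -0.6, 0, 0, 0, 0, 0, 1, -0.6, 0, 0, 0, 0, 0, 1, -0.6, 0, 0, 0, 0, 0, 1, -0.6, 0, 0, 0, 0, 0, 1, -0.6, 0, 0, 0, 0, 0, 1, -0.6]

```text
time: 61.05
tool_pos: [569.6, -318.3, 237.7]
tcp_rot: [3.133, -0.002, 0.537]
contact_force: [0.1, 0.3, -0.7]
grip_width: 73.7
```

```bash
python3 -c "
from h import *
o=need([574,-314.9,150],-9.8)"
```

```text
t 61.05 tcp [ 569.6 -318.3  237.7] rpy [ 1.7953e+02 -1.4000e-01  3.0790e+01] F [ 0.1  0.3 -0.7] w 73.7
shift units(x,y,z): [ 0.26 -0.07  4.39] turn units [ 0.1  -0.07 10.15]
```

Call:
step_arm:
  moves: [0.2, 0, 0.4, 0.1, 0, 1, -0.6, 0, 0, 0.5, 0, -0.1, 1, -0.6, 0, 0, 0.5, 0, 0, 1, -0.6, 0, 0, 0.5, 0, 0, 1, -0.6, 0, 0, 0.5, 0, 0, 1, -0.6, 0, 0, 0.5, 0, 0, 1, -0.6, 0, 0, 0.5, 0, 0, 1, -0.6, 0, 0, 0.5, 0, 0, 1, -0.6]

```text
time: 61.72
tool_pos: [574.4, -317.1, 164.9]
tcp_rot: [3.134, -0.004, -0.05]
contact_force: [0.4, -0.0, 0.2]
grip_width: 73.4
```

```bash
python3 -c "
from h import *
o=need([574,-314.9,110],-9.8)"
```

```text
t 61.72 tcp [ 574.4 -317.1  164.9] rpy [179.59  -0.21  -2.88] F [ 0.4 -0.   0.2] w 73.4
shift units(x,y,z): [-0.03 -0.13  2.75] turn units [ 0.1  -0.06  1.73]
```

Call:
step_arm:
  moves: [0, -0.1, 0.6, 0.1, -0.05, 1, -0.6, 0, 0, 0.6, 0, 0, 0.6, -0.6, 0, 0, 0.6, 0, 0, 0, -0.6, 0, 0, 0.5, 0, 0, 0, -0.6, 0, 0, 0.3, 0, 0, 0, -0.6]

```text
time: 62.13
tool_pos: [574.4, -315.0, 112.5]
tcp_rot: [-3.142, -0.001, -0.172]
contact_force: [-0.3, 0.1, 0.1]
grip_width: 73.6
```

```bash
python3 -c "
from h import *
o=need([574,-314.9,81],-9.8)"
```

```text
t 62.13 tcp [ 574.4 -315.   112.5] rpy [-1.80e+02 -5.00e-02 -9.86e+00] F [-0.3  0.1  0.1] w 73.6
shift units(x,y,z): [-0.02 -0.    1.57] turn units [-0.   -0.01 -0.01]
```

Call:
step_arm:
  moves: [0, 0, 0.5, 0, 0, 0, -0.6, 0, 0, 0.5, 0, 0, 0, -0.6, 0, 0, 0.3, 0, 0, 0, -0.6, 0, 0, 0.15, 0, 0, 0, -0.6]

```text
time: 62.47
tool_pos: [574.6, -315.1, 81.3]
tcp_rot: [3.141, -0.001, -0.171]
contact_force: [0.1, -0.4, 0.3]
grip_width: 73.7
```

```bash
python3 -c "
from h import *
o=need([574,-314.9,81],-9.8)"
```

```text
t 62.47 tcp [ 574.6 -315.1   81.3] rpy [ 1.7999e+02 -6.0000e-02 -9.8100e+00] F [ 0.1 -0.4  0.3] w 73.7
shift units(x,y,z): [-0.03 -0.    0.02] turn units [ 0.   -0.02 -0.  ]
```

Call:
step_arm:
  moves: [0, 0, 0.05, 0, 0, 0, 1, 0, 0, 0, 0, 0, 0, 1, 0, 0, 0, 0, 0, 0, 1, 0, 0, 0, 0, 0, 0, 1]

```text
time: 62.8
tool_pos: [574.6, -315.1, 79.7]
tcp_rot: [-3.141, -0.001, -0.171]
contact_force: [0.1, 0.3, -0.2]
grip_width: 57.4
```

Call:
step_arm:
  moves: [0, 0, -0.3, 0, 0, 0, 1, 0, 0, -0.4, 0, 0, 0, 1, 0, 0, -0.6, 0, 0, 0, 1, 0, 0, -0.8, 0, 0, 0, 1, 0, -0.5, -1, 0, 0, 0, 1, 0, -1, -1, 0, 0, 0, 1, 0, -1, -0.8, 0, 0, 0, 1]

```text
time: 63.38
tool_pos: [581.2, -268.0, 182.7]
tcp_rot: [-3.141, 0.003, -0.176]
contact_force: [1.6, 0.5, 0.1]
grip_width: 57.4
```

```bash
python3 -c "
from h import *
o=need([538.3,169.2,200],97.95)"
```

```text
t 63.38 tcp [ 581.2 -268.   182.7] rpy [-1.7998e+02  1.5000e-01 -1.0110e+01] F [1.6 0.5 0.1] w 57.4
shift units(x,y,z): [ -5.95 -21.14  -0.84] turn units [-4.000e-02  2.000e-02 -2.702e+01]
```

Call:
step_arm:
  moves: [-0.3, -1, 0, 0, 0, 0, 1, -0.3, -1, 0, 0, 0, 0, 1, -0.3, -1, 0, 0, 0, 0, 1, -0.3, -1, 0, 0, 0, 0, 1, -0.3, -1, 0, 0, 0, 0, 1, -0.3, -1, 0, 0, 0, 0, 1, -0.3, -1, 0, 0, 0, 0, 1, -0.3, -1, 0, 0, 0, 0, 1]

```text
time: 64.05
tool_pos: [565.5, -97.1, 198.3]
tcp_rot: [3.135, -0.021, -0.178]
contact_force: [0.9, 0.2, -0.3]
grip_width: 57.4
```

Call:
step_arm:
  moves: [-0.3, -1, 0, 0, 0, 0, 1, -0.3, -1, 0, 0, 0, 0, 1, -0.3, -1, 0, 0, 0, 0, 1, -0.3, -1, 0, 0, 0, 0, 1, -0.3, -1, 0, 0, 0, 0, 1, -0.3, -1, 0, 0, 0, 0, 1, -0.3, -1, 0, 0, 0, 0, 1, -0.3, -1, 0, 0, 0, 0, 1]

```text
time: 64.72
tool_pos: [546.4, 77.1, 206.8]
tcp_rot: [3.136, -0.035, -0.179]
contact_force: [-0.8, 0.2, -1.2]
grip_width: 57.4
```

```bash
python3 -c "
from h import *
o=need([538.3,169.2,200],97.95)"
```

```text
t 64.72 tcp [546.4  77.1 206.8] rpy [179.7   -2.02 -10.23] F [-0.8  0.2 -1.2] w 57.4
shift units(x,y,z): [-1.23 -4.46  0.27] turn units [  0.53  -0.27 -27.04]
```

Call:
step_arm:
  moves: [-0.3, -1, 0, 0.1, -0.5, 0, 1, -0.3, -1, 0, 0, 0, 0, 1, -0.3, -1, 0, 0, 0, 0, 1, -0.2, -0.9, 0, 0, 0, 0, 1, 0, 0, 0, 0, 0, -1, 1, 0, 0, 0, 0, 0, -1, 1, 0, 0, 0, 0, 0, -1, 1, 0, 0, 0, 0, 0, -1, 1]

```text
time: 65.38
tool_pos: [537.8, 168.0, 217.1]
tcp_rot: [-3.138, -0.012, 0.117]
contact_force: [-0.7, -0.5, -1.0]
grip_width: 57.5
```

Call:
step_arm:
  moves: [0, 0, 0, 0, 0, -1, 1, 0, 0, 0, 0, 0, -1, 1, 0, 0, 0, 0, 0, -1, 1, 0, 0, 0, 0, 0, -1, 1, 0, 0, 0, 0, 0, -1, 1, 0, 0, 0, 0, 0, -1, 1, 0, 0, 0, 0, 0, -1, 1, 0, 0, 0, 0, 0, -1, 1]

```text
time: 66.05
tool_pos: [538.7, 168.7, 227.4]
tcp_rot: [3.131, -0.024, 0.706]
contact_force: [0.5, 0.4, -1.1]
grip_width: 57.6
```

Call:
step_arm:
  moves: [0, 0, 0, 0, 0, -1, 1, 0, 0, 0, 0, 0, -1, 1, 0, 0, 0, 0, 0, -1, 1, 0, 0, 0, 0, 0, -1, 1, 0, 0, 0, 0, 0, -1, 1, 0, 0, 0, 0, 0, -1, 1, 0, 0, 0, 0, 0, -1, 1, 0, 0, 0, 0, 0, -1, 1]

```text
time: 66.72
tool_pos: [539.5, 168.9, 237.9]
tcp_rot: [3.109, -0.019, 1.294]
contact_force: [0.1, 0.4, -2.0]
grip_width: 57.4
```

```bash
python3 -c "
from h import *
o=need([538.3,169.2,120],97.95)"
```

```text
t 66.72 tcp [539.5 168.9 237.9] rpy [178.11  -1.11  74.16] F [ 0.1  0.4 -2. ] w 57.4
shift units(x,y,z): [-0.12 -0.25  5.89] turn units [ 0.52 -0.18 -5.95]
```

Call:
step_arm:
  moves: [0, 0, 0.6, 0.3, -0.1, -1, 1, 0, 0, 0.6, 0.2, -0.1, -1, 1, 0, 0, 0.6, 0, 0, -1, 1, 0, 0, 0.6, 0, 0, -1, 1, 0, 0, 0.6, 0, 0, -1, 1, 0, 0, 0.6, 0, 0, -0.6, 1, 0, 0, 0.6, 0, 0, 0, 1, 0, 0, 0.6, 0, 0, 0, 1]

```text
time: 67.38
tool_pos: [544.7, 170.3, 152.0]
tcp_rot: [3.121, -0.004, 1.71]
contact_force: [0.1, 0.5, -1.0]
grip_width: 58.0
```

```bash
python3 -c "
from h import *
o=need([538.3,169.2,75],97.95)"
```

```text
t 67.38 tcp [544.7 170.3 152. ] rpy [178.84  -0.22  97.99] F [ 0.1  0.5 -1. ] w 58.0
shift units(x,y,z): [-0.02 -0.4   3.84] turn units [ 0.29 -0.05  0.01]
```

Call:
step_arm:
  moves: [0, -0.3, 0.7, 0.25, 0, 0, 1, 0, -0.1, 0.7, 0, 0, 0, 1, 0, 0, 0.7, 0, 0, 0, 1, 0, 0, 0.7, 0, 0, 0, 1, 0, 0, 0.4, 0, 0, 0, 1]

```text
time: 67.8
tool_pos: [536.8, 169.5, 87.9]
tcp_rot: [3.138, -0.004, 1.71]
contact_force: [-0.9, 0.3, -0.4]
grip_width: 57.7
```

```bash
python3 -c "
from h import *
o=need([538.3,169.2,43.7],97.95)
im=capture('wrist');cv2.imwrite('pics/w13.png',im[:,:,::-1])"
```

```text
t 67.8 tcp [536.8 169.5  87.9] rpy [179.77  -0.23  97.98] F [-0.9  0.3 -0.4] w 57.7
shift units(x,y,z): [-0.04  0.06  2.21] turn units [ 0.06 -0.06  0.01]
```

View pics/w13.png

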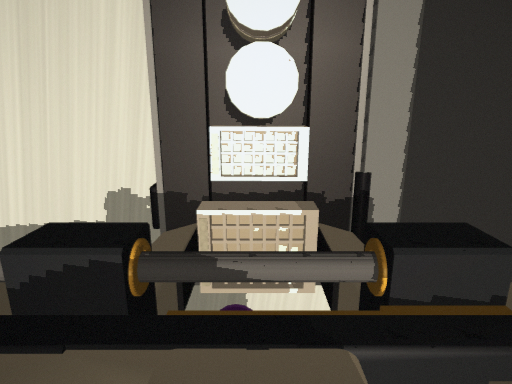

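Call:
step_arm:
  moves: [-0.05, 0.05, 0.6, 0.05, -0.05, 0, 1, 0, 0, 0.6, 0, 0, 0, 1, 0, 0, 0.3, 0, 0, 0, 1]

```text
time: 68.1
tool_pos: [539.0, 168.7, 57.3]
tcp_rot: [3.14, 0.0, 1.71]
contact_force: [-0.8, 0.6, -0.7]
grip_width: 57.4
```

```bash
python3 -c "
from h import *
o=need([538.3,169.2,43.7],97.95)"
```

```text
t 68.1 tcp [539.  168.7  57.3] rpy [179.88   0.    97.98] F [-0.8  0.6 -0.7] w 57.4
shift units(x,y,z): [ 0.03 -0.03  0.68] turn units [0.03 0.   0.01]
```

Call:
step_arm:
  moves: [0, -0.03, 0.25, 0, 0, 0, 1, 0, 0, 0.2, 0, 0, 0, 1, 0, 0, 0.15, 0, 0, 0, 1, 0, 0, 0.1, 0, 0, 0, 1]

```text
time: 68.43
tool_pos: [538.8, 168.6, 43.2]
tcp_rot: [3.14, 0.0, 1.71]
contact_force: [-7.9, -1.8, 27.6]
grip_width: 57.5
```

Call:
step_arm:
  moves: [0, 0, 0.1, 0, 0, 0, 1]

```text
time: 68.52
tool_pos: [538.8, 168.6, 43.3]
tcp_rot: [3.139, 0.0, 1.71]
contact_force: [-8.2, -2.5, 24.5]
grip_width: 57.1
```

Call:
step_arm:
  moves: [0, 0, 0, 0, 0, 0, -0.55, 0, 0, 0, 0, 0, 0, -0.55, 0, 0, 0, 0, 0, 0, -0.55, 0, 0, -0.5, 0, 0, 0, -0.55, 0, 0, -0.8, 0, 0, 0, -0.55, 0, 0, -1, 0, 0, 0, -0.6, 0, 0, -1, 0, 0, 0, -0.6, -1, 0, -1, 0, 0, 0, -0.6]

```text
time: 69.18
tool_pos: [539.4, 150.7, 132.3]
tcp_rot: [-3.139, -0.0, 1.713]
contact_force: [0.9, -0.2, 0.2]
grip_width: 73.7
```

Call:
step_arm:
  moves: [-1, 0, -1, 0, 0, 0, 0, -1, 0, -1, 0, 0, 0, 0.2, -1, 0, -1, 0, 0, 0, 0.2, 0, 0, -1, 0, 0, 0, 0.2, 0, 0, -1, 0, 0, 0, 0.2, 0, 0, -1, 0, 0, 0, 0.2, 0, 0, -1, 0, 0, 0, 0.2, 0, 0, 0, 0, 0, 0, 0.2]

```text
time: 69.85
tool_pos: [549.4, 85.3, 289.3]
tcp_rot: [3.133, 0.002, 1.71]
contact_force: [1.0, 0.4, 1.7]
grip_width: 36.8
```

```bash
python3 -c "
from h import *
o=st()
im=capture('wrist');cv2.imwrite('pics/w14.png',im[:,:,::-1]);import pickle;pickle.dump(o,open('w14.pkl','wb'))
im=capture('scene');crop(im,260,100,512,300,3,'s6')"
```

```text
t 69.85 tcp [549.4  85.3 289.3] rpy [1.795e+02 1.300e-01 9.800e+01] F [1.  0.4 1.7] w 36.8
```

View pics/w14.png

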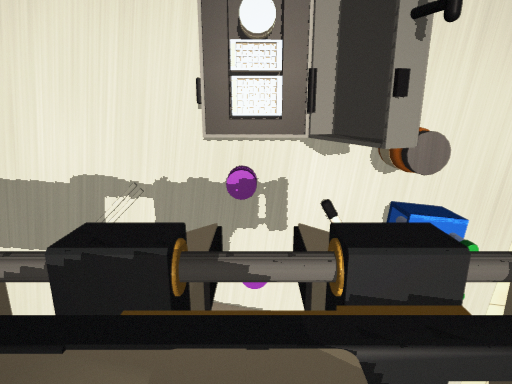

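View pics/s6.png

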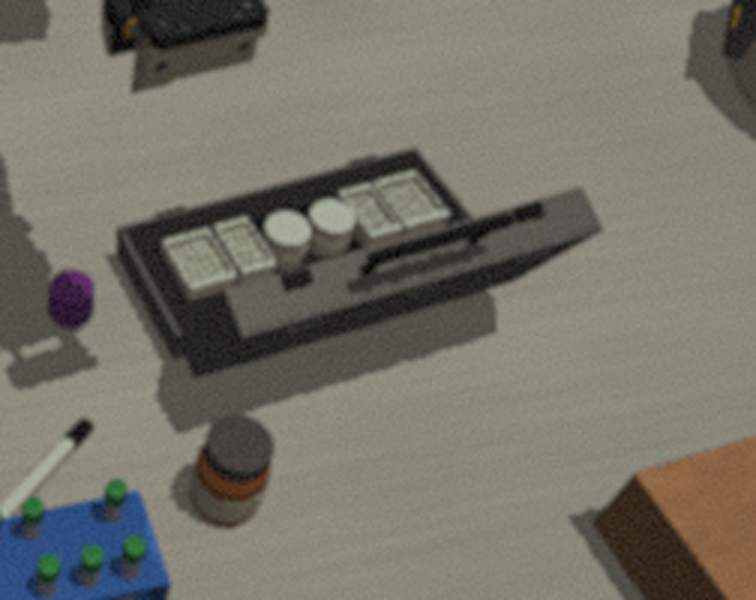

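All six are in the trough: the scene view shows them level in a row, and each seated at the expected height. Next is the lid: I'll straddle the handle bar, pull it over, then press it down.

```bash
cat >> h.py <<'E'
def case(x,y,z):
    a=np.radians(7.95);c,s=np.cos(a),np.sin(a)
    return np.array([523.7+c*x-s*y,273.4+s*x+c*y,z])
def bar(th): 
    t=th+0.0965;return case(65-166*np.cos(t),0,42+166*np.sin(t))
def tocase(p):
    a=np.radians(7.95);c,s=np.cos(a),np.sin(a);d=np.array(p)[:2]-[523.7,273.4]
    return np.array([c*d[0]+s*d[1],-s*d[0]+c*d[1],p[2]])
E
python3 -c "
from h import *
for th in (1.95,1.9):
  t=th+.0965
  print(proj(cam('scene'),[case(65-166*np.cos(t),y,42+166*np.sin(t)) for y in (-55,55)]).round(1).tolist())
print('seen (381.7,188.3) (441.7,170)')
print(bar(1.95))
need(bar(1.95)+[0,0,50],97.95)"
```

```text
[[384.6, 185.7], [428.5, 172.9]]
[[383.2, 182.1], [427.1, 169.4]]
seen (381.7,188.3) (441.7,170)
[663.36669883 292.90460007 189.56913366]
t 69.95 tcp [548.1  85.5 285.4] rpy [1.7983e+02 9.0000e-02 9.8020e+01] F [-0.3  0.5 -0.4] w 36.6
shift units(x,y,z): [9.47 7.15 2.3 ] turn units [0.04 0.02 0.02]
```

Call:
step_arm:
  moves: [0.95, 0.72, 0, 0, 0, 0, 0.2, 0.95, 0.72, 0, 0, 0, 0, 0.2, 0.95, 0.72, 0, 0, 0, 0, 0.2, 0.95, 0.72, 0, 0, 0, 0, 0.2, 0.95, 0.72, 0, 0, 0, 0, 0.2, 0.95, 0.72, 0, 0, 0, 0, 0.2, 0.95, 0.72, 0, 0, 0, 0, 0.2, 0.95, 0.72, 0, 0, 0, 0, 0.2]

```text
time: 70.62
tool_pos: [638.8, 254.4, 272.7]
tcp_rot: [-3.124, 0.004, 1.705]
contact_force: [-0.3, -0.8, 0.4]
grip_width: 36.9
```

```bash
python3 -c "
from h import *
need(bar(1.95)+[0,0,30],97.95)"
```

```text
t 70.62 tcp [638.8 254.4 272.7] rpy [-178.97    0.24   97.69] F [-0.3 -0.8  0.4] w 36.9
shift units(x,y,z): [1.76 1.52 2.62] turn units [-0.26  0.06 -0.07]
```

Call:
step_arm:
  moves: [0.9, 0.7, 0, -0.2, 0, 0, 0.2, 0.7, 0.6, 0.3, 0, 0, 0, 0.2, 0, 0, 0.6, 0, 0, 0, 0.2, 0, 0, 0.6, 0, 0, 0, 0.2, 0, 0, 0.3, 0, 0, 0, 0.2]

```text
time: 71.03
tool_pos: [659.2, 297.2, 223.1]
tcp_rot: [-3.124, 0.005, 1.711]
contact_force: [-0.3, -0.5, -0.0]
grip_width: 37.2
```

```bash
python3 -c "
from h import *
need(bar(1.95)+[0,0,-12],97.95)
im=capture('wrist');cv2.imwrite('pics/w15.png',im[:,:,::-1])
im=capture('scene');crop(im,260,60,512,260,3,'s7')"
```

```text
t 71.03 tcp [659.2 297.2 223.1] rpy [-179.02    0.3    98.06] F [-0.3 -0.5 -0. ] w 37.2
shift units(x,y,z): [-0.23  0.22  2.28] turn units [-0.25  0.08  0.03]
```

View pics/w15.png

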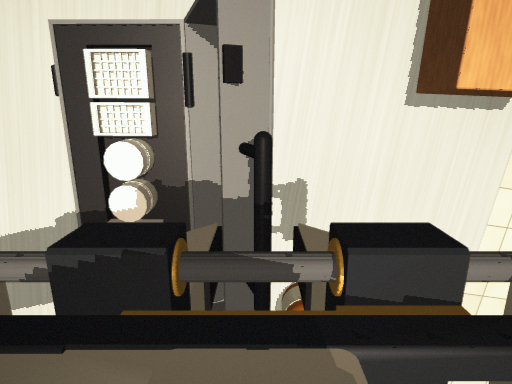

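View pics/s7.png

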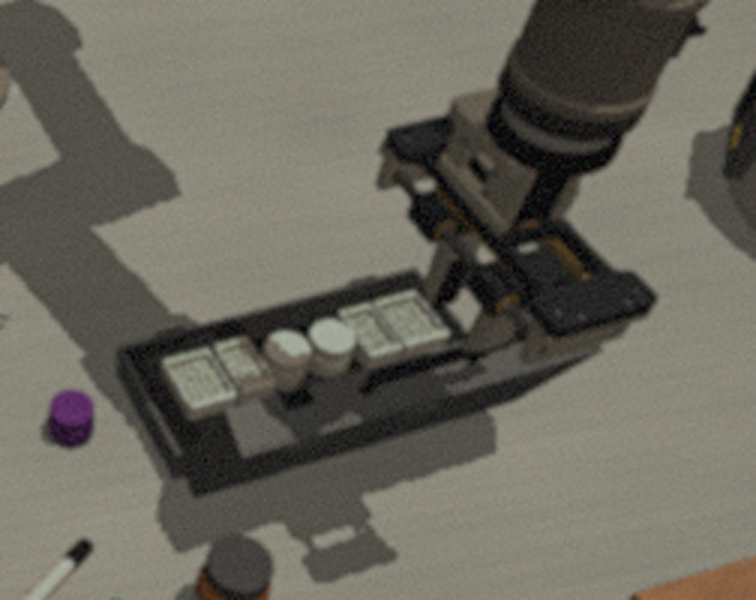

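Call:
step_arm:
  moves: [-0.1, 0.2, 0.6, -0.2, 0, 0, 0.2, -0.1, 0, 0.6, 0, 0, 0, 0.2, 0, 0, 0.5, 0, 0, 0, 0.2, 0, 0, 0.3, 0, 0, 0, 0.2]

```text
time: 71.47
tool_pos: [664.3, 292.0, 185.4]
tcp_rot: [3.141, 0.005, 1.71]
contact_force: [0.1, 0.1, 0.2]
grip_width: 37.2
```

```bash
python3 -c "
from h import *
need(bar(1.95)+[0,0,-12],97.95)
for th in (1.95,1.8,1.6,1.4,1.2,1.0,.8,.6,.4,.2,0): print(th,tocase(bar(th)).round(0))"
```

```text
t 71.47 tcp [664.3 292.  185.4] rpy [179.94   0.29  97.96] F [0.1 0.1 0.2] w 37.2
shift units(x,y,z): [ 0.05 -0.04  0.39] turn units [0.01 0.07 0.  ]
1.95 [141.   0. 190.]
1.8 [118.  -0. 199.]
1.6 [ 86.  -0. 207.]
1.4 [ 53.  -0. 208.]
1.2 [ 20.   0. 202.]
1.0 [-11.  -0. 190.]
0.8 [-39.  -0. 172.]
0.6 [-62.  -0. 148.]
0.4 [-81.   0. 121.]
0.2 [-94.  -0.  91.]
0 [-100.    0.   58.]
```

Call:
step_arm:
  moves: [0, 0, 0.35, 0, 0, 0, 0.45, 0, 0, 0, 0, 0, 0, 0.45, 0, 0, 0, 0, 0, 0, 0.45, 0, -0.4, 0, 0, 0, 0, 0.45, 0, -0.5, -0.2, 0, 0, 0, 0.45, 0, -0.5, -0.2, 0, 0, 0, 0.45, 0, -0.5, -0.2, 0, 0, 0, 0.45]

```text
time: 72.05
tool_pos: [629.1, 286.3, 190.4]
tcp_rot: [3.135, 0.004, 1.708]
contact_force: [2.3, 1.2, -1.5]
grip_width: 25.3
```

```bash
python3 -c "
from h import *
o=need(bar(1.6)+[0,0,-12],97.95);print(tocase(o['tool_pos']) if o else tocase(get_obs()['tool_pos']))
im=capture('scene');crop(im,260,60,512,260,3,'s8')"
```

```text
t 72.05 tcp [629.1 286.3 190.4] rpy [179.6    0.25  97.83] F [ 2.3  1.2 -1.5] w 25.3
shift units(x,y,z): [ 0.09 -1.02 -0.22] turn units [ 0.1   0.06 -0.03]
[106.16387679  -1.84956802 190.37884448]
```

View pics/s8.png

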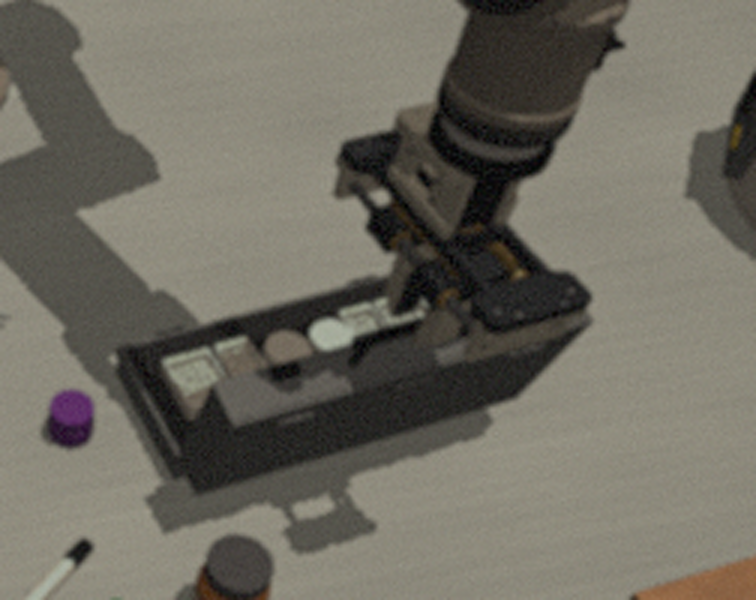

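Call:
step_arm:
  moves: [0, -0.5, -0.15, 0, 0, 0, 0.45, 0, -0.5, -0.1, 0, 0, 0, 0.45, 0, -0.5, 0, 0, 0, 0, 0.45, 0, -0.5, 0, 0, 0, 0, 0.45, 0, -0.5, 0, 0, 0, 0, 0.45, 0, -0.5, 0.1, 0, 0, 0, 0.45]

```text
time: 72.6
tool_pos: [574.6, 279.2, 200.9]
tcp_rot: [3.112, 0.001, 1.707]
contact_force: [3.4, 0.3, 1.9]
grip_width: 25.3
```

```bash
python3 -c "
from h import *
st();print(tocase(get_obs()['tool_pos']))"
```

```text
t 72.6 tcp [574.6 279.2 200.9] rpy [1.7833e+02 9.0000e-02 9.7800e+01] F [3.4 0.3 1.9] w 25.3
[ 51.2341317   -1.29597037 200.86441742]
```

Call:
step_arm:
  moves: [0, -0.5, 0.3, 0.2, 0, 0, 0.45, 0, -0.5, 0.3, 0, 0, 0, 0.45, 0, -0.5, 0.3, 0, 0, 0, 0.45, 0, -0.5, 0.3, 0, 0, 0, 0.45, 0, -0.5, 0.4, 0, 0, 0, 0.45]

```text
time: 73.02
tool_pos: [529.6, 273.8, 172.7]
tcp_rot: [3.111, -0.002, 1.706]
contact_force: [1.7, -0.3, 1.0]
grip_width: 24.9
```

```bash
python3 -c "
from h import *
st();print(tocase(get_obs()['tool_pos']))"
```

```text
t 73.02 tcp [529.6 273.8 172.7] rpy [ 1.7824e+02 -1.1000e-01  9.7770e+01] F [ 1.7 -0.3  1. ] w 24.9
[  5.85810814  -0.40839425 172.70255352]
```

Call:
step_arm:
  moves: [0, -0.2, -0.6, 0.3, 0, 0, 0.45, 0, -0.5, 0, 0, 0, 0, 0.45, 0, -0.5, 0.2, 0, 0, 0, 0.45, 0, -0.5, 0.3, 0, 0, 0, 0.45]

```text
time: 73.35
tool_pos: [495.8, 269.1, 173.5]
tcp_rot: [3.132, -0.002, 1.706]
contact_force: [1.0, 1.1, 1.1]
grip_width: 25.3
```

```bash
python3 -c "
from h import *
st();print(tocase(get_obs()['tool_pos']))
im=capture('scene');crop(im,260,60,512,260,3,'s9')"
```

```text
t 73.35 tcp [495.8 269.1 173.5] rpy [ 1.7944e+02 -1.2000e-01  9.7750e+01] F [1.  1.1 1.1] w 25.3
[-28.18606999  -0.4011034  173.51848983]
```

View pics/s9.png

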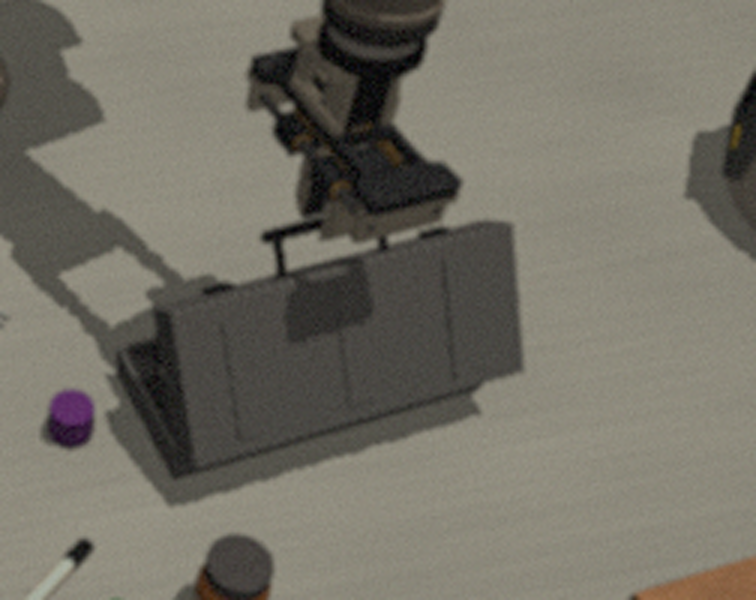

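Call:
step_arm:
  moves: [0, -0.5, 0.3, 0, 0, 0, 0.45, 0, -0.5, 0.4, 0, 0, 0, 0.45, 0, -0.2, 0, 0, 0, 0, 0.45]

```text
time: 73.65
tool_pos: [471.2, 265.7, 157.9]
tcp_rot: [3.133, -0.002, 1.706]
contact_force: [5.2, -0.7, -2.8]
grip_width: 25.3
```

```bash
python3 -c "
from h import *
st();print(tocase(get_obs()['tool_pos']))"
```

```text
t 73.65 tcp [471.2 265.7 157.9] rpy [ 1.7951e+02 -9.0000e-02  9.7770e+01] F [ 5.2 -0.7 -2.8] w 25.3
[-53.06908469  -0.33618879 157.88164993]
```

Call:
step_arm:
  moves: [0, 0.2, -0.3, 0, 0, 0, 0.45, 0, 0, -0.8, 0, 0, 0, 0.45, 0, 0, -0.8, 0, 0, 0, 1, 0, 0, -0.2, 0, 0, 0, 1, 0, 0, 0, 0, 0, 0, 1, 0, 0, 0, 0, 0, 0, 1]

```text
time: 74.15
tool_pos: [476.4, 266.6, 204.1]
tcp_rot: [3.137, -0.002, 1.706]
contact_force: [-1.1, -0.2, 0.0]
grip_width: 3.6
```

```bash
python3 -c "
from h import *
st();print(tocase(get_obs()['tool_pos']))
im=capture('scene');crop(im,260,60,512,260,3,'s10')"
```

```text
t 74.15 tcp [476.4 266.6 204.1] rpy [ 1.7972e+02 -1.1000e-01  9.7760e+01] F [-1.1 -0.2  0. ] w 3.6
[-4.77362684e+01 -1.90712179e-01  2.04050438e+02]
```

View pics/s10.png

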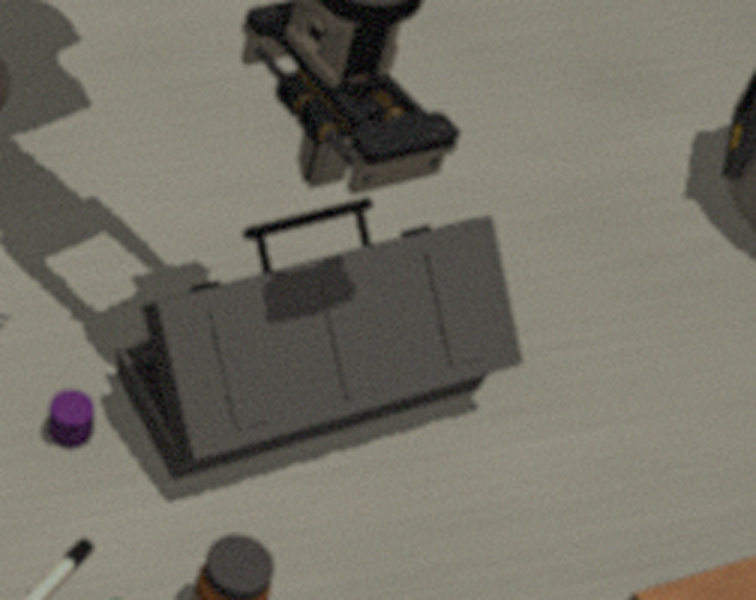

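```bash
python3 -c "
from h import *
for th in (.9,.8,.75,.7,.65):
  t=th+.0965
  print(th,tocase(bar(th)).round(0),(proj(cam('scene'),[case(65-166*np.cos(t),y,42+166*np.sin(t)) for y in (-55,55)])-[260,60]).round(1).tolist())
print(np.array([(245,233),(370,203)])/3)"
```

```text
0.9 [-25.  -0. 181.] [[87.6, 78.0], [127.5, 67.8]]
0.8 [-39.  -0. 172.] [[84.3, 77.4], [123.7, 67.4]]
0.75 [-45.   0. 166.] [[82.8, 77.3], [121.8, 67.4]]
0.7 [-51.   0. 161.] [[81.3, 77.4], [120.0, 67.6]]
0.65 [-57.   0. 155.] [[79.8, 77.7], [118.3, 67.9]]
[[ 81.66666667  77.66666667]
 [123.33333333  67.66666667]]
```

Call:
step_arm:
  moves: [0, -0.2, 0.5, 0, 0, 0, 1, 0, -0.2, 0.5, 0, 0, 0, 1, 0, -0.1, 0.4, 0, 0, 0, 1, 0, -0.2, 0.3, 0, 0, 0, 1, 0, -0.3, 0.3, 0, 0, 0, 1, 0, -0.3, 0.3, 0, 0, 0, 1]

```text
time: 74.7
tool_pos: [450.3, 262.7, 153.5]
tcp_rot: [3.139, -0.001, 1.706]
contact_force: [-0.8, -0.5, 0.3]
grip_width: 0.5
```

```bash
python3 -c "
from h import *
st();print(tocase(get_obs()['tool_pos']))"
```

```text
t 74.7 tcp [450.3 262.7 153.5] rpy [ 1.7987e+02 -7.0000e-02  9.7720e+01] F [-0.8 -0.5  0.3] w 0.5
[-74.19913713  -0.39212949 153.48065168]
```

```bash
python3 -c "
from h import *
im=capture('scene');crop(im,260,60,512,260,3,'s11')"
```

```text
(no output)
```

View pics/s11.png

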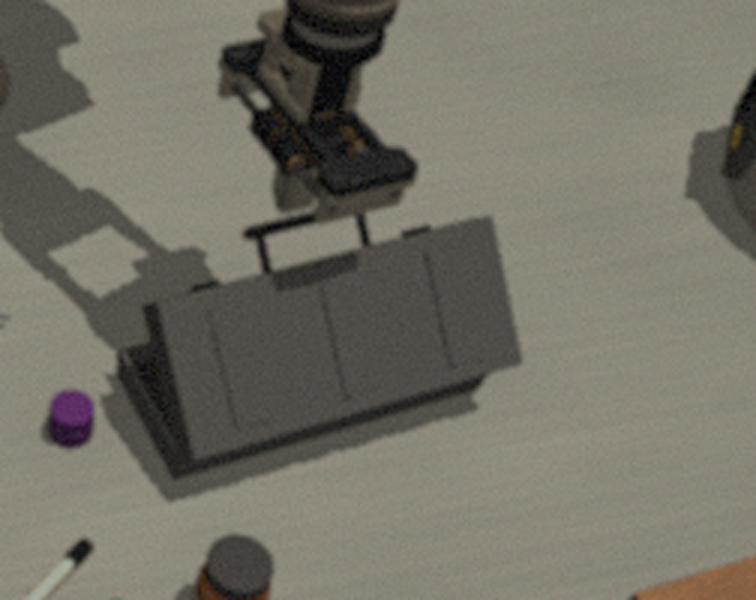

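Call:
step_arm:
  moves: [0, 0, -0.9, 0, 0, 0, 1, 0, 0, -0.8, 0, 0, 0, 1, 0, 0.7, 0, 0, 0, 0, 1, 0, 0.6, 0.2, 0, 0, 0, 1, 0, 0, 0.3, 0, 0, 0, 1]

```text
time: 75.17
tool_pos: [473.0, 265.9, 176.7]
tcp_rot: [-3.138, -0.0, 1.707]
contact_force: [-0.4, -0.5, 1.0]
grip_width: 0.3
```

```bash
python3 -c "
from h import *
st();print(tocase(get_obs()['tool_pos']))"
```

```text
t 75.17 tcp [473.  265.9 176.7] rpy [-179.81   -0.     97.81] F [-0.4 -0.5  1. ] w 0.3
[-51.21040531  -0.41359045 176.6740601 ]
```

Call:
step_arm:
  moves: [0, 0, 0.4, 0, 0, 0, 1, 0, -0.1, 0.4, 0, 0, 0, 1, 0, -0.2, 0.4, 0, 0, 0, 1, 0, -0.2, 0.4, 0, 0, 0, 1]

```text
time: 75.5
tool_pos: [448.9, 262.7, 145.0]
tcp_rot: [-3.112, 0.001, 1.708]
contact_force: [-0.9, 0.9, 1.7]
grip_width: 0.7
```

```bash
python3 -c "
from h import *
st();print(tocase(get_obs()['tool_pos']))
im=capture('scene');crop(im,260,60,512,260,3,'s12')"
```

```text
t 75.5 tcp [448.9 262.7 145. ] rpy [-1.783e+02  8.000e-02  9.784e+01] F [-0.9  0.9  1.7] w 0.7
[-75.55485712  -0.28201224 144.96400019]
```

View pics/s12.png

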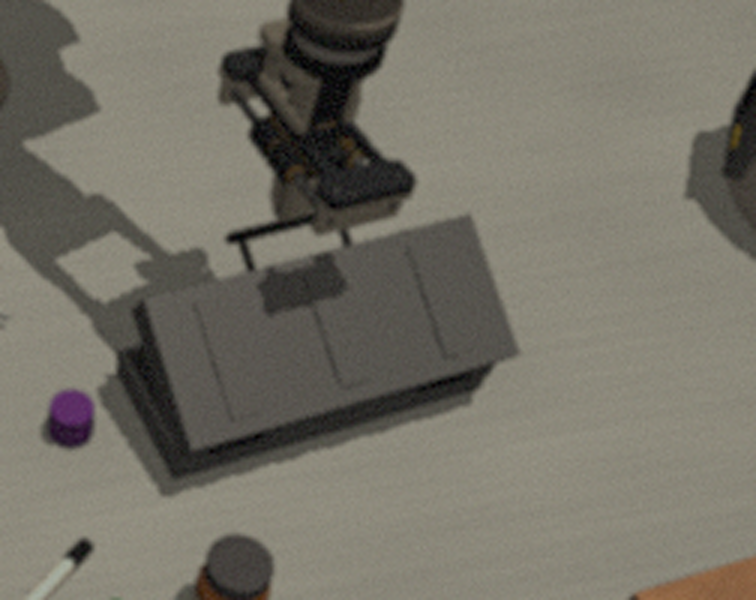

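Call:
step_arm:
  moves: [0, 0.1, 0.4, -0.4, 0, 0, 1, 0, 0.1, 0.4, 0, 0, 0, 1, 0, 0, 0.4, 0, 0, 0, 1]

```text
time: 75.8
tool_pos: [432.9, 260.2, 117.0]
tcp_rot: [-3.101, 0.005, 1.709]
contact_force: [-4.1, -0.8, 3.3]
grip_width: 0.3
```

```bash
python3 -c "
from h import *
st();print(tocase(get_obs()['tool_pos']))
im=capture('scene');crop(im,260,60,512,260,3,'s13')"
```

```text
t 75.8 tcp [432.9 260.2 117. ] rpy [-177.69    0.29   97.92] F [-4.1 -0.8  3.3] w 0.3
[-91.74523728  -0.48362128 117.01539755]
```

View pics/s13.png

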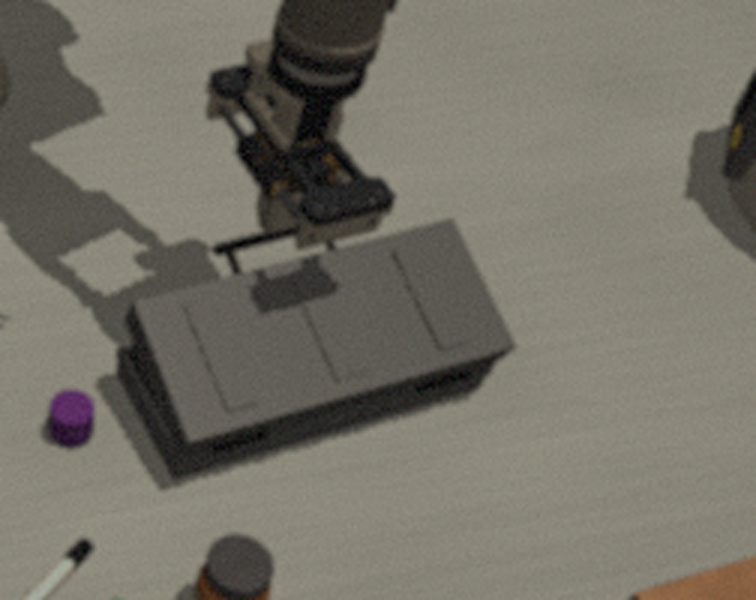

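Call:
step_arm:
  moves: [0, 0.2, 0.4, -0.4, 0, 0, 1, 0, 0.2, 0.4, -0.2, 0, 0, 1, 0, 0.1, 0.4, 0, 0, 0, 1]

```text
time: 76.1
tool_pos: [439.7, 261.1, 89.8]
tcp_rot: [3.142, 0.006, 1.71]
contact_force: [0.7, -0.1, 1.2]
grip_width: 0.6
```

```bash
python3 -c "
from h import *
st();print(tocase(get_obs()['tool_pos']))"
```

```text
t 76.1 tcp [439.7 261.1  89.8] rpy [180.     0.34  97.99] F [ 0.7 -0.1  1.2] w 0.6
[-84.8612396   -0.53591805  89.80662597]
```

Call:
step_arm:
  moves: [0, -0.4, 0.2, 0, 0, 0, 1, 0, -0.1, 0.4, 0, 0, 0, 1, 0, 0, 0.3, 0, 0, 0, 1]

```text
time: 76.35
tool_pos: [430.1, 259.6, 69.6]
tcp_rot: [3.141, 0.006, 1.71]
contact_force: [0.8, 0.2, 1.5]
grip_width: 0.5
```

```bash
python3 -c "
from h import *
st();print(tocase(get_obs()['tool_pos']))
im=capture('scene');crop(im,260,60,512,260,3,'s14')"
```

```text
t 76.35 tcp [430.1 259.6  69.6] rpy [179.96   0.33  97.99] F [0.8 0.2 1.5] w 0.5
[-94.59561424  -0.70572782  69.61466699]
```

View pics/s14.png

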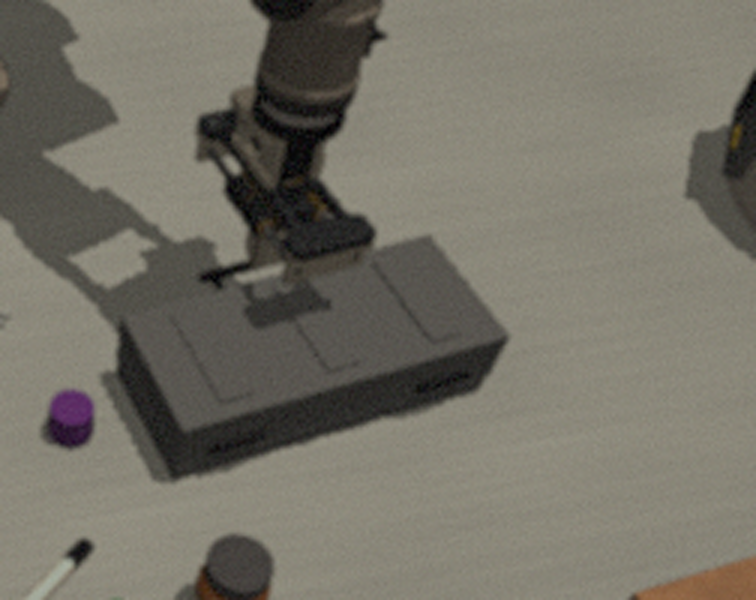

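Call:
step_arm:
  moves: [0, 0, 0.2, 0, 0, 0, 1, 0, 0, 0.15, 0, 0, 0, 1]

```text
time: 76.57
tool_pos: [430.4, 259.6, 61.8]
tcp_rot: [-3.141, 0.006, 1.71]
contact_force: [-3.0, -1.3, 25.2]
grip_width: 0.6
```

Call:
step_arm:
  moves: [0, 0, 0.15, 0, 0, 0, 1, 0, 0, 0.1, 0, 0, 0, 1]

```text
time: 76.73
tool_pos: [434.1, 260.7, 59.1]
tcp_rot: [3.133, 0.004, 1.71]
contact_force: [0.6, 1.1, 2.0]
grip_width: 0.5
```

```bash
python3 -c "
from h import *
st();print(tocase(get_obs()['tool_pos']))
im=capture('scene');crop(im,290,100,450,220,5,'s15')
for th in (0,.03,.05,.1):
  t=th+.0965
  print(th,((proj(cam('scene'),[case(65-166*np.cos(t),y,42+166*np.sin(t)) for y in (-55,55)])-[290,100])*5).round(0).tolist())
  b=lambda r,h,y:case(65+(-r*np.cos(th)+h*np.sin(th)),y,42+r*np.sin(th)+h*np.cos(th))
  print('  lid front top corners',((proj(cam('scene'),[b(130,38,-155),b(130,38,155)])-[290,100])*5).round(0).tolist())
"
```

```text
t 76.73 tcp [434.1 260.7  59.1] rpy [179.53   0.23  97.96] F [0.6 1.1 2. ] w 0.5
[-90.49184893  -0.18722428  59.12584898]
0 [[186.0, 267.0], [362.0, 221.0]]
  lid front top corners [[48.0, 328.0], [560.0, 192.0]]
0.03 [[188.0, 261.0], [364.0, 215.0]]
  lid front top corners [[49.0, 324.0], [563.0, 188.0]]
0.05 [[189.0, 258.0], [366.0, 212.0]]
  lid front top corners [[50.0, 322.0], [565.0, 186.0]]
0.1 [[192.0, 249.0], [370.0, 203.0]]
  lid front top corners [[53.0, 317.0], [571.0, 180.0]]
```

View pics/s15.png

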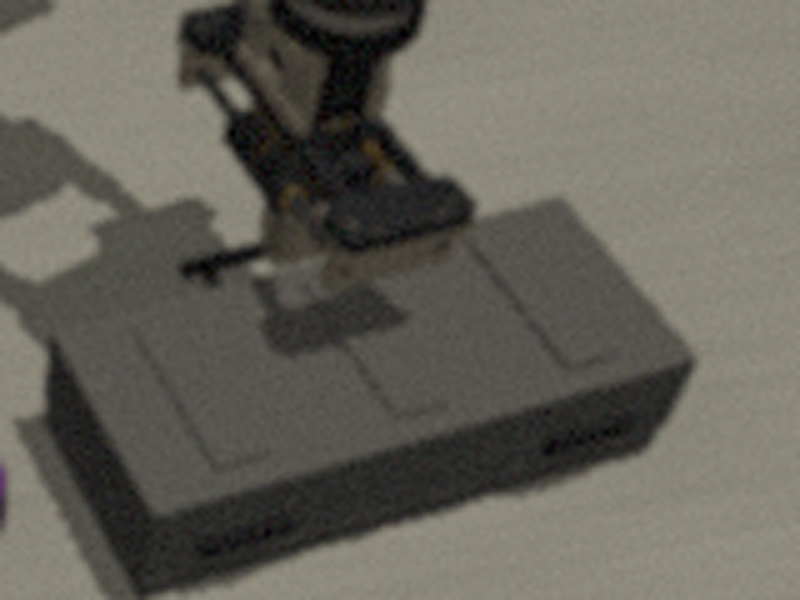

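Call:
step_arm:
  moves: [0, 0, -0.3, 0, 0, 0, 1, 0, 0, -0.6, 0, 0, 0, 1, 0, 0, -0.8, 0, 0, 0, 1, 0, 0.6, -0.5, 0, 0, 0, 1, 0, 1, 0, 0, 0, 0, 1, 0, 0.8, 0, 0, 0, 0, 1]

```text
time: 77.28
tool_pos: [478.1, 266.6, 105.1]
tcp_rot: [-3.141, 0.006, 1.711]
contact_force: [-0.2, 0.2, 0.2]
grip_width: 0.6
```

```bash
python3 -c "
from h import *
st();print(tocase(get_obs()['tool_pos']))"
```

```text
t 77.28 tcp [478.1 266.6 105.1] rpy [-179.96    0.34   98.03] F [-0.2  0.2  0.2] w 0.6
[-46.11623168  -0.42744107 105.1212012 ]
```

Now I'll press down on the closed lid top near its front edge, which should stop me at z≈80.

Call:
step_arm:
  moves: [0, 0, 0.5, 0, 0, 0, 1, 0, 0, 0.3, 0, 0, 0, 1, 0, 0, 0.2, 0, 0, 0, 1, 0, 0, 0.15, 0, 0, 0, 1]

```text
time: 77.62
tool_pos: [478.3, 266.1, 80.1]
tcp_rot: [-3.14, 0.006, 1.71]
contact_force: [0.7, -0.1, 12.7]
grip_width: 0.3
```

Call:
step_arm:
  moves: [0, 0, 0.1, 0, 0, 0, 1, 0, 0, 0.1, 0, 0, 0, 1]

```text
time: 77.78
tool_pos: [478.5, 266.2, 80.1]
tcp_rot: [3.139, 0.006, 1.711]
contact_force: [-4.0, -3.9, 22.1]
grip_width: 0.3
```

Call:
step_arm:
  moves: [0, 0, -0.5, 0, 0, 0, 1, 0, 0, -1, 0, 0, 0, 1, 0, 0, -1, 0, 0, 0, 1, 0, 0, -1, 0, 0, 0, 1, 0, 0, -1, 0, 0, 0, 1, 0, 0, -1, 0, 0, 0, 1, 0, 0, 0, 0, 0, 0, 1, 0, 0, 0, 0, 0, 0, 1]

```text
time: 78.45
tool_pos: [469.5, 265.5, 191.1]
tcp_rot: [-3.131, 0.009, 1.713]
contact_force: [-1.0, -0.4, -0.6]
grip_width: 0.2
```

```bash
python3 -c "
from h import *
st()
im=capture('scene');cv2.imwrite('pics/s16.png',im[:,:,::-1])"
```

```text
t 78.45 tcp [469.5 265.5 191.1] rpy [-179.42    0.51   98.17] F [-1.  -0.4 -0.6] w 0.2
```

View pics/s16.png

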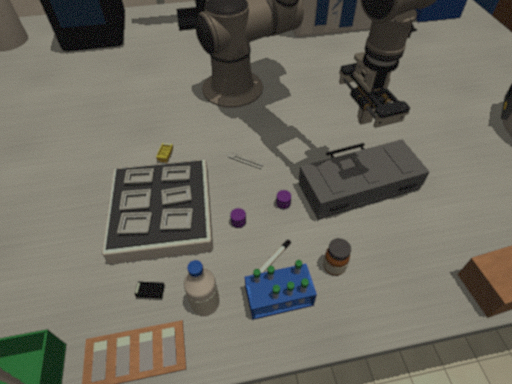

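The picture shows the lid shut at about (363,178) with the arm clear of it. All six moulds are empty, and the look-alikes and other things are where they started. I'm handing it in.

```bash
python3 -c "
from h import *
print(close_job());st()"
```

```text
the job is handed in; nothing more can be done
None
the job is handed in; nothing more can be done
```

The job is handed in at about 78 s on the robot's clock; no verdict was reported. All four blocks and both white-capped pots are in the trough, and the lid is closed.

**What I did:**
- I first pushed the open lid back to its stop so the gripper would have room.
- I packed from the far end of the trough: wide block, narrow block, pot, pot, narrow block, wide block. Each was lowered until it met the trough floor.
- I closed the lid by pulling the handle bar over, then pressing it down slowly.

**Pieces in the trough:** each seated within about 0.6 mm of the height expected from its grip. The scene view with the lid open showed six level, upright pieces in a row.

**Lid:** the fingers stopped at 80.1 mm on its top, which is the closed height. I had no direct reading of the lid angle, or of the pieces once it was shut.

**Other things:** the final picture shows all moulds empty and the look-alikes and bench things in place, judged by eye. Contact forces stayed below about 40 N.

**What went wrong on the way:**
- One pot had been knocked about 40 mm aside before I reached it, so I located it again.
- I first gripped the second pot about 4 mm too low and re-gripped it.
- My first press on the handle missed the bar. At the very end the fingers slipped off it, so I finished by pressing on the lid's top.

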